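# Tighten the valve couplings and start the leak test

## Task

Turn the captive hex nut of every valve fixture clockwise by hand until its white line is at the yellow mark, then use the spanner, not your fingers, to tighten each nut on to the stop at the red mark, and lay the spanner back flat, wholly on its rubber mat. After that, with all nuts tight, start the leak test by pressing the tester's keys fully down one at a time: first green, then blue, then red. Leave the jar, the spool and the tin alone.

Things in the scene. Friction and masses are not known exactly. Their poses are not given: they have to be found in the camera images.
- valve_a: Valve fixture (may be absent): round steel base, 3.2 kg, 110 mm across, 40 high, loose on the bench. On its axis: steel collar 43 mm across (44-50 up), captive hex nut (50-78 up), stem 15 mm across through it to 93 mm. Origin: under the base on the axis; z up. On its top a yellow mark 2.6 rad and a red mark 3.5 rad clockwise from its +x. A brass stub sticks 18 mm out of its +x side.
- nut_a (a joint): Turn of valve_a's brass hex nut, rad, clockwise from above: 0 loose, 2.6 white line at yellow mark (hand-tight), 3.5 line at red mark, the hard stop. 32 mm across flats, 28 mm high, stiff (0.2 N m), stays where left, does not rise or sink. A white line marks one corner, which points to the base's yaw minus this value; corners every 60 degrees, flats halfway between.
- nut_a_top (a point): Centre of the top face of the nut of valve_a, on its axis, 78 mm above the bench; turns with the nut, its x axis points along the white line.
- valve_b: Valve fixture (may be absent): round steel base, 3.2 kg, 110 mm across, 40 high, loose on the bench. On its axis: steel collar 43 mm across (44-50 up), captive hex nut (50-78 up), stem 15 mm across through it to 93 mm. Origin: under the base on the axis; z up. On its top a yellow mark 2.6 rad and a red mark 3.5 rad clockwise from its +x. A brass stub sticks 18 mm out of its +x side.
- nut_b (a joint): Turn of valve_b's brass hex nut, rad, clockwise from above: 0 loose, 2.6 white line at yellow mark (hand-tight), 3.5 line at red mark, the hard stop. 32 mm across flats, 28 mm high, stiff (0.2 N m), stays where left, does not rise or sink. A white line marks one corner, which points to the base's yaw minus this value; corners every 60 degrees, flats halfway between.
- nut_b_top (a point): Centre of the top face of the nut of valve_b, on its axis, 78 mm above the bench; turns with the nut, its x axis points along the white line.
- valve_c: Valve fixture (may be absent): round steel base, 3.2 kg, 110 mm across, 40 high, loose on the bench. On its axis: steel collar 43 mm across (44-50 up), captive hex nut (50-78 up), stem 15 mm across through it to 93 mm. Origin: under the base on the axis; z up. On its top a yellow mark 2.6 rad and a red mark 3.5 rad clockwise from its +x. A brass stub sticks 18 mm out of its +x side.
- nut_c (a joint): Turn of valve_c's brass hex nut, rad, clockwise from above: 0 loose, 2.6 white line at yellow mark (hand-tight), 3.5 line at red mark, the hard stop. 32 mm across flats, 28 mm high, stiff (0.2 N m), stays where left, does not rise or sink. A white line marks one corner, which points to the base's yaw minus this value; corners every 60 degrees, flats halfway between.
- nut_c_top (a point): Centre of the top face of the nut of valve_c, on its axis, 78 mm above the bench; turns with the nut, its x axis points along the white line.
- spanner: Loose open-ended spanner, 251 mm long, 14 mm thick, 0.3-0.45 kg. Origin: under the jaw centre; +x out of the mouth, z up. Steel jaw 35 mm wide inside, 60 outside; prongs from 20 mm behind the centre (back wall) to 16 in front. Blue handle 14 x 14 mm along -x, 38 to 235 mm behind the centre. Slide it on a nut from the side, prongs along two flats; it can rest on the collar.
- spanner_jaw (a point): Centre of the spanner's jaw, at half thickness.
- spanner_grip (a point): Good place to grip the handle: 110 mm behind the jaw centre, near the centre of mass, at half thickness.
- spanner_tail (a point): End of the spanner's handle, 235 mm behind the jaw centre, at half thickness.
- mat: Black rubber mat fixed on the bench, 320 (x) x 180 (y) x 3 mm, the spanner's place. Origin: centre of its underside.
- tester: Leak tester, fixed: grey instrument box 150 (x) x 170 (y) x 50 mm, with a green raised housing to 80 mm along its +x edge (from 47 mm +x of the origin). Three round keys stand in a row along y on the flat top, 52 mm apart, at x = 0. Origin: bench level, under the middle key.
- green (a joint): Travel of the green key, m: 0 = up, 0.006 = fully down; spring, 5 N at the bottom.
- green_top (a point): Centre of the top face of the green key (26 mm across, in a black housing 42 mm across and 12 mm high), 72 mm above the bench when up; moves with the key. The colours' order varies.
- blue (a joint): Travel of the blue key, m: 0 = up, 0.006 = fully down; spring, 5 N at the bottom.
- blue_top (a point): Centre of the top face of the blue key (26 mm across, in a black housing 42 mm across and 12 mm high), 72 mm above the bench when up; moves with the key. The colours' order varies.
- red (a joint): Travel of the red key, m: 0 = up, 0.006 = fully down; spring, 5 N at the bottom.
- red_top (a point): Centre of the top face of the red key (26 mm across, in a black housing 42 mm across and 12 mm high), 72 mm above the bench when up; moves with the key. The colours' order varies.
- glue_jar: Low white glue jar, 56 mm across, 45 mm high, to be left alone. Origin: centre of its underside.
- spool: Small red thread spool, 48 mm across, 42 mm high, to be left alone. Origin: centre of its underside.
- rivet_tin: Flat tin of rivets, 68 mm across, 35 mm high, to be left alone. Origin: centre of its underside.
Mind the look-alikes: they are no part of the job. What is shaped like the valve_b but purple is not meant.

How it is judged:
On the way, in this order (a step that is already met when the one before it is completed fails the run):
1. every nut turned by hand to the yellow mark (over 2.3 rad) (value of joint each of nut_a, nut_b, nut_c above 2.3 rad), for 0.2 s.
2. every nut tightened to the red mark (over 3.25 rad) (value of joint each of nut_a, nut_b, nut_c above 3.25 rad), for 0.2 s.
3. the spanner lies flat on the mat, released (x of spanner_jaw in the frame of mat between -0.16 and 0.16 m and y of spanner_jaw in the frame of mat between -0.09 and 0.09 m and x of spanner_tail in the frame of mat between -0.16 and 0.16 m and y of spanner_tail in the frame of mat between -0.09 and 0.09 m and height (world z) of each of spanner_jaw, spanner_tail below 0.025 m and contact force between the fingers and spanner below 0.1 N), for 0.2 s.
4. the green key pressed down (over 3.5 mm), the others up (value of joint green above 0.0035 m and value of joint each of blue, red below 0.0015 m), for 0.05 s.
5. the blue key pressed down (over 3.5 mm), the others up (value of joint blue above 0.0035 m and value of joint each of green, red below 0.0015 m), for 0.05 s.
6. the red key pressed down (over 3.5 mm), the others up (value of joint red above 0.0035 m and value of joint each of green, blue below 0.0015 m), for 0.05 s.
At the end, for the whole second after the job is handed in: Every nut present reads over 3.25 rad (stop at 3.5); the spanner lies released, with its jaw centre and tail end within the 320 x 180 mm mat and under 25 mm high; all keys are up again (all of step 2 and all of step 3 and value of joint each of green, blue, red below 0.0015 m); the robot touches nothing.
It fails at once if fingers on a fixture (over 3 N) whose nut is already well past the yellow mark (over 2.95 rad): from there only the spanner may turn it ((value of joint nut_a above 2.95 rad and contact force between the fingers and valve_a above 3 N) or (value of joint nut_b above 2.95 rad and contact force between the fingers and valve_b above 3 N) or (value of joint nut_c above 2.95 rad and contact force between the fingers and valve_c above 3 N)).
It fails at once if spanner pressed on a fixture (over 3 N) whose nut is not yet hand-tight (below 2.2 rad) ((value of joint nut_a below 2.2 rad and contact force between spanner and valve_a above 3 N) or (value of joint nut_b below 2.2 rad and contact force between spanner and valve_b above 3 N) or (value of joint nut_c below 2.2 rad and contact force between spanner and valve_c above 3 N)).
It fails at once if a key pressed (over 3 mm) while a nut is not tight (below 3.25 rad) (value of joint any of green, blue, red above 0.003 m and value of joint any of nut_a, nut_b, nut_c below 3.25 rad).
It fails at once if two keys down together (over 3 mm) (value of joint each of green, blue above 0.003 m or value of joint each of green, red above 0.003 m or value of joint each of blue, red above 0.003 m).
It fails at once if the jar, spool or tin moved over 30 mm (distance of any of glue_jar, spool, rivet_tin from where it was at the start of the episode above 0.03 m).
Of valve_a, valve_b, valve_c only 2 to 3 are there at a start; the rules pass over those that are not, and their reading is None.
At some moment in a run one of spanner may be knocked a few centimetres aside while the robot is not near it.
It also fails if it takes over 210 s, if anything falls off the work surface, if the arm or the gripper's body presses on something with over 40 N, if the wrist force passes 120 N, or if a joint passes its speed limit or range.

## Robot

A 6-joint arm with a two-finger parallel gripper is mounted at the origin on the work surface. World frame = base frame: x ahead of the robot, y to its left, z up, the work surface at z = 0. Lengths are in m, angles in rad, forces in N, time in s.
With the tool pointing down it reaches from about 0.35 to 0.975 m from the base axis. Payload 4.9 kg.
Tool frame: the origin (TCP) lies on the centre line of the jaws, within the pads' length; the fingertips stand ctrl.nose_length ahead of it and the grasp point (between the pads) lies 2 mm behind it (ctrl.nose_length is the distance from the TCP to the fingertips, in m); z points along the fingers, y is the direction in which the jaws open and shut (so a half turn about z gives the same grasp; the last joint's range is limited). The gripper opens to 85 mm and grips with 20 to 120 N. Pads are 22 mm wide; open, the fingers measure 114 mm over their backs; the gripper's body (76 mm by 85 mm) begins 54 mm behind the grasp point. The pads swing forward as they close: fully open they stand 13 mm farther back than shut.
Start: joints at [-0.119, 0.053, 1.613, -0, 1.476, -0.119], TCP at [0.625, 0, 0.248] pointing down, gripper open.
Joint ranges: [-3.01, 3.01], [-1.01, 2.22], [0.06, 2.58], [-1.02, 4.17], [0.09, 2.62], [-3.14, 3.14]. Speed limits (rad/s): [2.57, 2.57, 3.14, 3.14, 3.14, 3.14].

## Interface

Orientations are given as a rotation vector (axis times angle).
In Python, from station import sensors, get_image, order, ctrl gives the robot as it stands.
- The arm moves only by the tool move_arm, never from a script. Its argument "increments" is a list of rows, each a list of 5 numbers: the shift along the tool's x, y, z in cm, then the turn about the tool's z in degrees, then the finger opening in cm, from 0 to 8.54. In form: [[dx, dy, dz, twist, gripper], ...]. A call has 1 to 5 rows; each row is the pose to reach, as a shift and turn from the pose commanded when the call began, along the tool's axes at that moment; what a row does not reach only later rows make up. A row lasts 1/8 s, in which the tool goes at most 62.5 mm and 10.7 degrees, less where a joint would pass 70% of its speed; a pose out of reach is approached as far as the arm can. A call with a gripper value outside its range is refused whole. The fingers move at their own pace and stop on an object; "newtons" is the grip in N (left out, the last holds). Time passes only in rows, so rows that repeat a pose let the fingers close. It gives the time, the measured TCP pose, the force and the opening at its end, in the units of the state.
- sensors.get_obs(): the state, without advancing time (a new reading comes with each control period).
- get_image(name): name is "scene" or "side" or "wrist"; returns a dict with "image" (384x512x3 uint8, red, green, blue), "K" (3x3 intrinsics, pixels), "D" ([k1, k2, p1, p2, k3] as OpenCV has them; the pictures are not rectified), "R" (3x3) and "t" (3): a world point X has camera coordinates R X + t. Camera axes: x right, y down, z forward; pixel columns grow to the right and rows downward; lengths in m; the calibration is good to about 2 mm. A picture is of the moment at which its call begins. There is no depth.
- order.finish_job(): hands the job in, once; it reports no verdict.
The state is a dict: "t": time; "q": joint angles; "dq": joint speeds; "effort": joint torques, N m; "tool_pos": TCP position; "tool_rot": TCP orientation; "contact_force": force on the tool from outside, world axes, zero at the start; "wrist_torque": the same for the moment, N m; "opening": finger opening in m.
Only numpy, scipy, OpenCV 4.12 (cv2) and the standard library are available. Lean on these libraries where they do the work, as an engineer would, in place of code of your own. Each camera call takes 0.05 s, during which the arm holds its last target.

## Working session

There is one attempt and no reset: what is moved stays moved. The work goes in short steps, Python scripts to look and compute and a tool call to move; the robot and the scene stay as the last step left them, time stands still between calls to the robot, and variables do not carry over. Pictures are saved under pics/ and viewed, and the job is handed in when it is done.

Besides the shell and the picture viewer there is one more tool, called after ">>>" by a JSON object that holds its "name" and its "arguments". move_arm: Moves the arm, as the interface text tells. Its arguments: {"type":"object","properties":{"increments":{"type":"array"},"newtons":{"type":"number"}},"required":["increments"]}

```bash
ls; mkdir -p pics
cat > h.py <<'E'
import numpy as np, cv2
from station import sensors, get_image, order, ctrl
def snap(n,f,scale=1.5,crop=None):
    d=get_image(n); im=d['image'][:,:,::-1]
    np.savez('pics/'+f+'.npz',**{k:np.array(d[k]) for k in ['image','K','D','R','t']})
    if crop: x0,y0,x1,y1=crop; im=im[y0:y1,x0:x1]
    im=cv2.resize(im,None,fx=scale,fy=scale,interpolation=cv2.INTER_CUBIC)
    cv2.imwrite('pics/'+f+'.png',im); return d
def crop(f,g,c,scale):
    im=np.load('pics/'+f+'.npz')['image'][:,:,::-1]; x0,y0,x1,y1=c
    cv2.imwrite('pics/'+g+'.png',cv2.resize(im[y0:y1,x0:x1],None,fx=scale,fy=scale,interpolation=cv2.INTER_CUBIC))
def world(f,px,z):
    d=np.load('pics/'+f+'.npz'); K,D,R,t=d['K'],d['D'],d['R'],d['t']
    p=cv2.undistortPoints(np.array(px,float).reshape(-1,1,2),K,D).reshape(-1,2)
    r=np.c_[p,np.ones(len(p))]@R; c=-R.T@t
    s=(np.broadcast_to(z,len(p))-c[2])/r[:,2]
    return c+r*s[:,None]
def proj(f,X):
    d=np.load('pics/'+f+'.npz')
    return cv2.projectPoints(np.array(X,float).reshape(-1,1,3),cv2.Rodrigues(d['R'])[0],d['t'],d['K'],d['D'])[0].reshape(-1,2)
E
python3 - <<'E'
from h import *
print(sensors.get_obs(),ctrl.nose_length)
for n in ['scene','side','wrist']:
    d=snap(n,n+'0'); print(n,-d['R'].T@d['t'])
E
```

```text
pics
{'t': 0.0, 'q': array([-1.18995265e-01,  5.33532280e-02,  1.61427366e+00, -3.05946465e-05,
        1.47601436e+00, -1.18975654e-01]), 'dq': array([-0.00038764, -0.00031181,  0.00077351, -0.00089844, -0.00135785,
       -0.00025063]), 'effort': array([ 2.70554956e-04, -3.93670499e+01, -3.70175600e+01, -1.62778279e-04,
        6.93513779e-03, -6.06393527e-06]), 'tool_pos': array([6.24415382e-01, 6.52201783e-05, 2.47077390e-01]), 'tool_rot': array([-2.22033420e+00, -2.22029715e+00,  2.02580139e-03]), 'contact_force': array([-0.29084732,  0.31474377, -0.34367755]), 'wrist_torque': array([-3.07186693e-02, -8.10116637e-05,  1.34862098e-03]), 'opening': 0.08542730213083545} 0.017
scene [ 1.0474197  -0.48543385  0.76044726]
side [0.1832543  0.89601491 0.84522731]
wrist [0.62494516 0.06585466 0.37335947]
```

View pics/scene0.png

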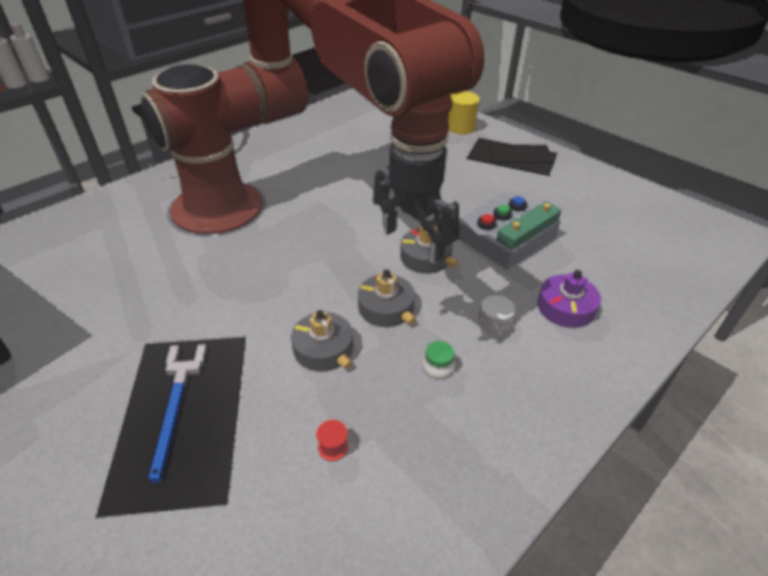

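View pics/side0.png

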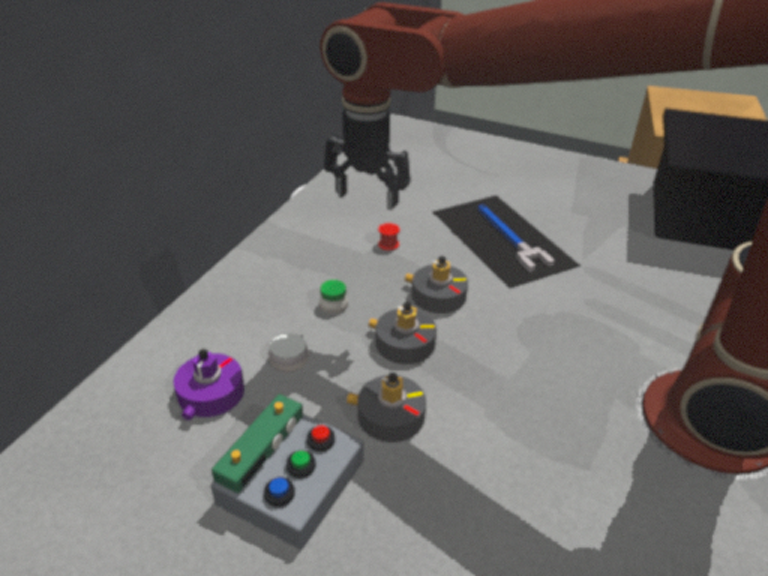

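View pics/wrist0.png

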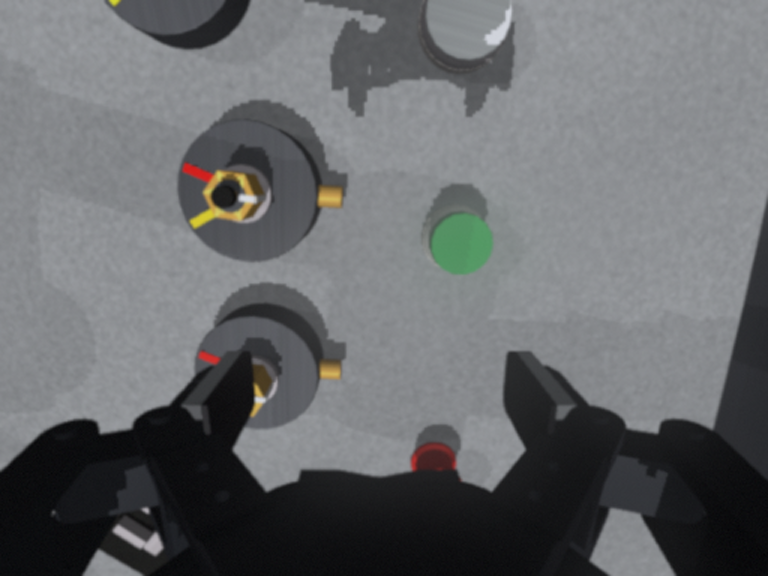

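Run:
```python
from h import *
crop('side0','side0c',(200,150,400,380),3)
crop('scene0','scene0c',(180,150,420,300),3.3)
```

```text
(no output)
```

View pics/side0c.png

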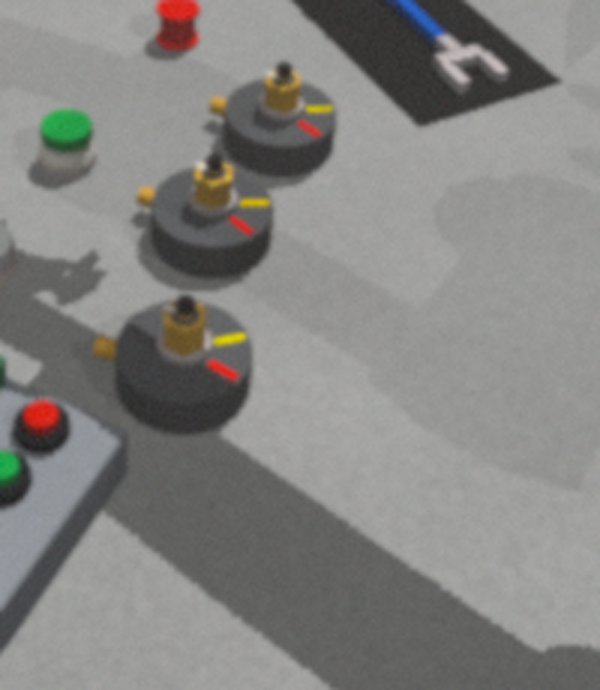

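View pics/scene0c.png

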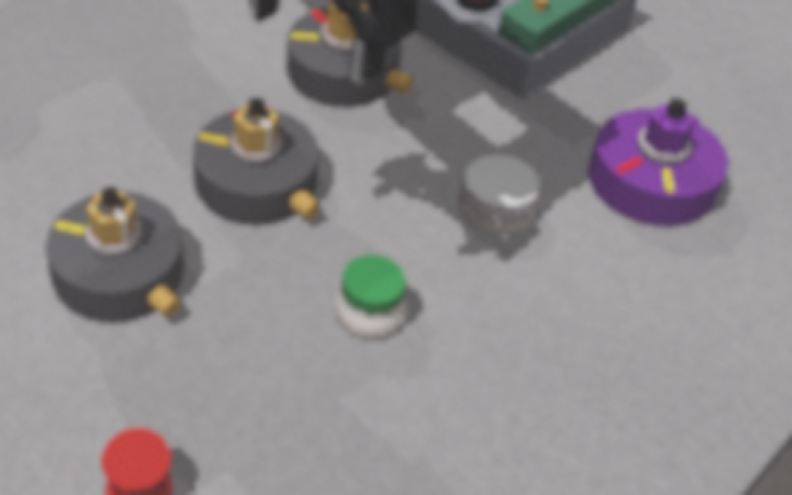

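Run:
```python
from h import *
np.set_printoptions(precision=4,suppress=True)
print(world('side0',[(294.7,172.7),(271.3,203.3),(262,251.7)],.093))
print(world('scene0',[(213.6,209.1),(257.9,182.4)],.093))
print('w',world('wrist0',[(226/1.5,196/1.5)],.093))
# stubs z 0.02?
print('stub wrist',world('wrist0',[(342/1.5,197/1.5),(341/1.5,371/1.5)],.02))
s=1.5
print('keys side',world('side0',np.array([(320,434),(300,460),(279,487)])/s,.072))
print('keys scene',world('scene0',np.array([(487,218),(503,211),(518,202)])/s,.072))
print('mat scene',world('scene0',np.array([(147,344),(245,338),(227,500),(98,517)])/s,.003))
print('sp scene jawtips, tail',world('scene0',np.array([(171,349),(200,348),(155,476),(183,378)])/s,.014))
print('jar,spool,tin',world('scene0',np.array([(439,352),(332,434),(498,307)])/s,[.045,.042,.035]))
print('purple',world('scene0',np.array([(577,276)])/s,.093))
```

```text
[[ 0.5148 -0.0989  0.093 ]
 [ 0.5203  0.0552  0.093 ]
 [ 0.47    0.2244  0.093 ]]
[[ 0.5204 -0.1043  0.093 ]
 [ 0.5266  0.0485  0.093 ]]
w [[0.5241 0.0524 0.093 ]]
stub wrist [[ 0.5942  0.0478  0.02  ]
 [ 0.5899 -0.1096  0.02  ]]
keys side [[0.5264 0.3538 0.072 ]
 [0.529  0.4056 0.072 ]
 [0.5317 0.4556 0.072 ]]
keys scene [[0.5326 0.3419 0.072 ]
 [0.5409 0.3866 0.072 ]
 [0.5434 0.4373 0.072 ]]
mat scene [[ 0.29   -0.3271  0.003 ]
 [ 0.4009 -0.1923  0.003 ]
 [ 0.6406 -0.3852  0.003 ]
 [ 0.5364 -0.5249  0.003 ]]
sp scene jawtips, tail [[ 0.3412 -0.3049  0.014 ]
 [ 0.3747 -0.2671  0.014 ]
 [ 0.5429 -0.4409  0.014 ]
 [ 0.413  -0.3224  0.014 ]]
jar,spool,tin [[ 0.6917  0.0097  0.045 ]
 [ 0.6838 -0.2228  0.042 ]
 [ 0.6911  0.1778  0.035 ]]
purple [[0.7705 0.2913 0.093 ]]
```

Run:
```python
from h import *
crop('wrist0','w0c',(110,70,240,180),6)
print(proj('wrist0',[[.5241,.0524,.078],[.5241,.0524,.05],[.5241,.0524,.04]]))
```

```text
[[155.75850996 129.92233904]
 [164.00682903 128.74418582]
 [166.62402549 128.37139252]]
```

View pics/w0c.png

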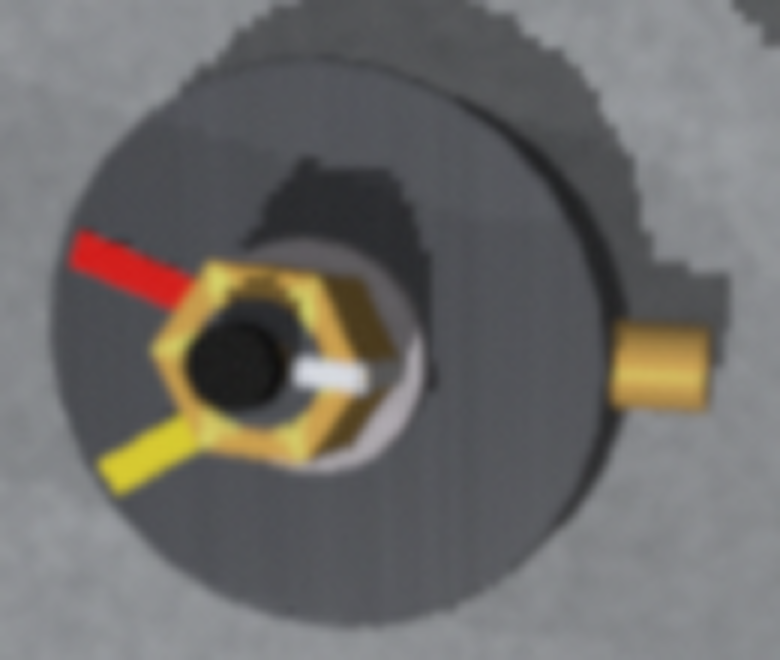

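>>> {"name": "move_arm", "arguments": {"increments": [[2.6, -5, 4, -10, 5.5], [5.2, -10.1, 8, -20, 5.5], [5.2, -10.1, 11.5, -23, 5.5], [5.2, -10.1, 11.5, -23, 5.5]], "newtons": 40}}

```text
t: 0.65
tool_pos: [0.5202, 0.0525, 0.1291]
tool_rot: [-1.73, -2.614, 0.007]
contact_force: [-0.0, 0.4, 0.3]
opening: 0.0552
```

Run:
```python
from h import *
snap('wrist','w1'); snap('scene','s1')
o=sensors.get_obs();print(o['q'],o['opening'])
```

```text
[-4.27084755e-02 -8.26958723e-02  1.94340569e+00 -1.22041170e-04
  1.27971237e+00 -4.43221093e-01] 0.05499507309069609
```

View pics/w1.png

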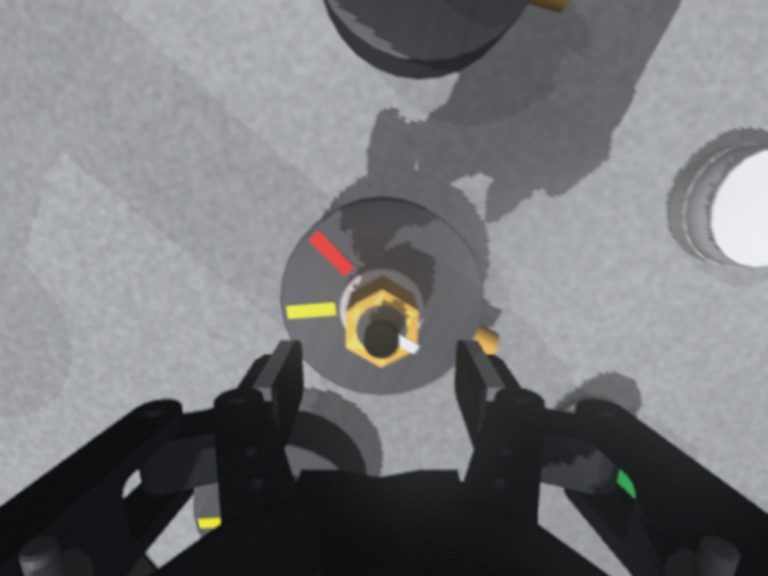

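```bash
cat >> h.py <<'E'
def inc(dxyz):
    o=sensors.get_obs();R=cv2.Rodrigues(np.array(o['tool_rot']))[0]
    return R.T@np.array(dxyz)*100
def to(p):
    return inc(np.array(p)-sensors.get_obs()['tool_pos'])
E
python3 - <<'E'
from h import *
p=world('w1',[(381/1.5,338/1.5)],.093)[0];print(p)
print(to([p[0],p[1],.07]))
E
```

```text
[0.52099754 0.05323403 0.093     ]
[ 0.28618044 -0.30714358  6.43802265]
```

>>> {"name": "move_arm", "arguments": {"increments": [[0.2, -0.2, 3.5, 0, 5.5], [0.2, -0.2, 6.2, 0, 5.5], [0.2, -0.2, 6.2, 0, 3], [0.2, -0.2, 6.2, 0, 2.5], [0.2, -0.2, 6.2, 0, 2.5]], "newtons": 40}}

```text
t: 1.38
tool_pos: [0.5211, 0.0521, 0.0726]
tool_rot: [-1.734, -2.618, 0.004]
contact_force: [-6.1, -2.9, -2.6]
opening: 0.0312
```

>>> {"name": "move_arm", "arguments": {"increments": [[0, 0, 0, 0, 2.5], [0, 0, 0, 10, 2.5], [0, 0, 0, 20, 2.5], [0, 0, 0, 30, 2.5], [0, 0, 0, 40, 2.5]]}}

```text
t: 2.0
tool_pos: [0.5208, 0.052, 0.0726]
tool_rot: [-2.53, -1.862, 0.006]
contact_force: [-6.7, -2.5, -0.7]
opening: 0.0313
```

Run:
```python
from h import *
snap('wrist','w2'); 
o=sensors.get_obs();print(o)
```

```text
{'t': 2.05, 'q': array([-0.04152785, -0.00766464,  1.98530432, -0.00248768,  1.16697779,
        0.26602593]), 'dq': array([-1.79289865e-04,  2.55560241e-04, -6.72473804e-04,  1.13938636e-03,
        2.02397173e-03, -2.29686056e-01]), 'effort': array([  1.541068  , -33.57375383, -36.75491095,   0.83310686,
        -1.64163809,   0.30273291]), 'tool_pos': array([0.52079386, 0.05202313, 0.07265598]), 'tool_rot': array([-2.53449515, -1.8561479 ,  0.00595355]), 'contact_force': array([-6.63140553, -3.58018568, -1.44513518]), 'wrist_torque': array([-0.56672531,  0.96640259, -0.18522174]), 'opening': 0.031035184277434995}
```

View pics/w2.png

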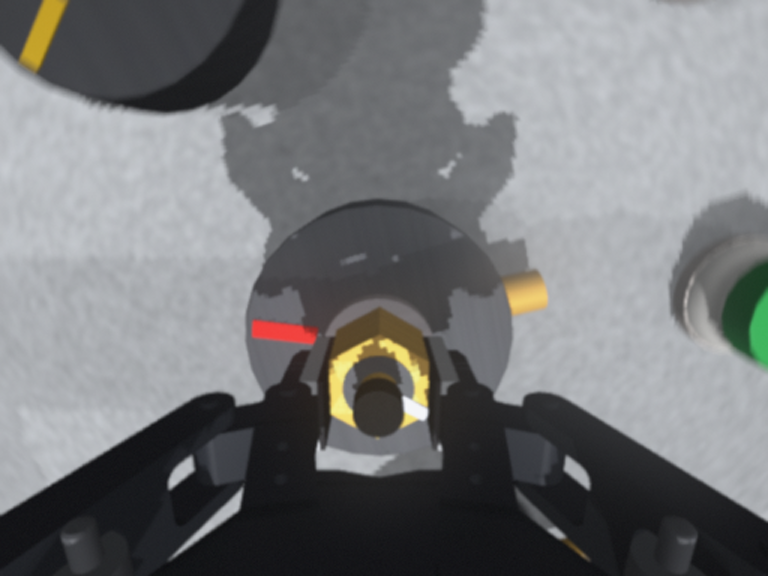

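>>> {"name": "move_arm", "arguments": {"increments": [[0, 0, 0, 10, 2.5], [0, 0, 0, 20, 2.5], [0, 0, 0, 30, 2.5], [0, 0, 0, 40, 2.5], [0, 0, 0, 50, 2.5]]}}

```text
t: 2.68
tool_pos: [0.5205, 0.0523, 0.0726]
tool_rot: [3.079, 0.618, -0.007]
contact_force: [-7.3, -3.2, -0.9]
opening: 0.031
```

>>> {"name": "move_arm", "arguments": {"increments": [[0, 0, 0, 10, 2.5], [0, 0, 0, 20, 2.5], [0, 0, 0, 30, 2.5], [0, 0, 0, 40, 2.5], [0, 0, 0, 50, 2.5]]}}

```text
t: 3.3
tool_pos: [0.5205, 0.0526, 0.0726]
tool_rot: [3.051, -0.741, -0.006]
contact_force: [-7.5, -0.8, -0.7]
opening: 0.0313
```

>>> {"name": "move_arm", "arguments": {"increments": [[0, 0, 0, 10, 2.5], [0, 0, 0, 10, 2.5], [0, 0, 0, 10, 5.5], [0, 0, 0, 10, 5.5], [0, 0, -6, 10, 5.5]]}}

```text
t: 3.92
tool_pos: [0.5185, 0.053, 0.1281]
tool_rot: [2.977, -0.997, -0.014]
contact_force: [0.7, -0.4, 0.4]
opening: 0.0549
```

Run:
```python
from h import *
snap('wrist','w3'); 
o=sensors.get_obs();print(o)
```

```text
{'t': 3.975, 'q': array([-4.05662144e-02, -9.40159502e-02,  1.94268135e+00,  5.50195459e-05,
        1.28195483e+00,  2.17597327e+00]), 'dq': array([-0.00389638, -0.00175334, -0.08932189, -0.00048558, -0.18929264,
       -0.00059159]), 'effort': array([-1.02238912e+00, -1.21228758e+01, -1.34787494e+01, -8.95923190e-02,
        8.77885167e-01,  4.93391290e-04]), 'tool_pos': array([0.52568458, 0.05293821, 0.14070367]), 'tool_rot': array([-2.97626531,  0.99582246, -0.01651365]), 'contact_force': array([5.29889769, 1.62002321, 6.23413047]), 'wrist_torque': array([ 0.03575193, -0.19465851, -0.01769637]), 'opening': 0.05545007685391935}
```

View pics/w3.png

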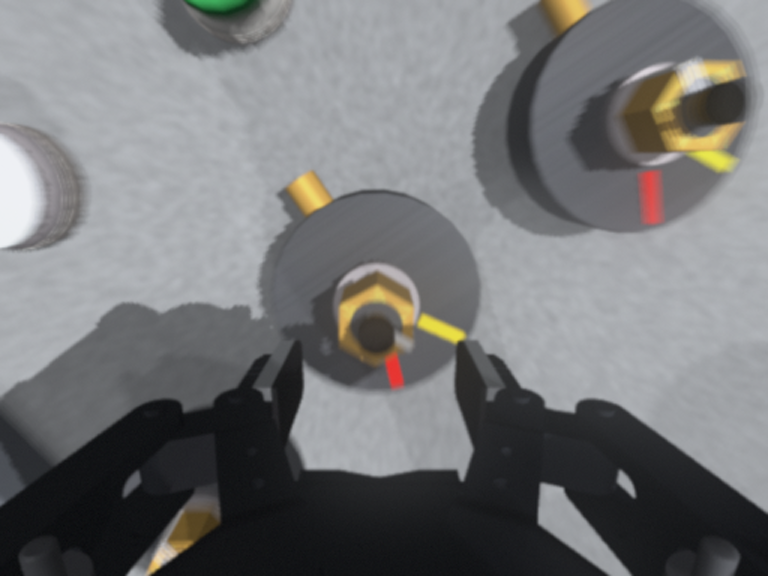

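Run:
```python
from h import *
crop('w3','w3c',(340,0,510,160),4.7)
print(world('w3',[(725/1.5,102/1.5)],.093))
```

```text
[[ 0.51621948 -0.10453313  0.093     ]]
```

View pics/w3c.png

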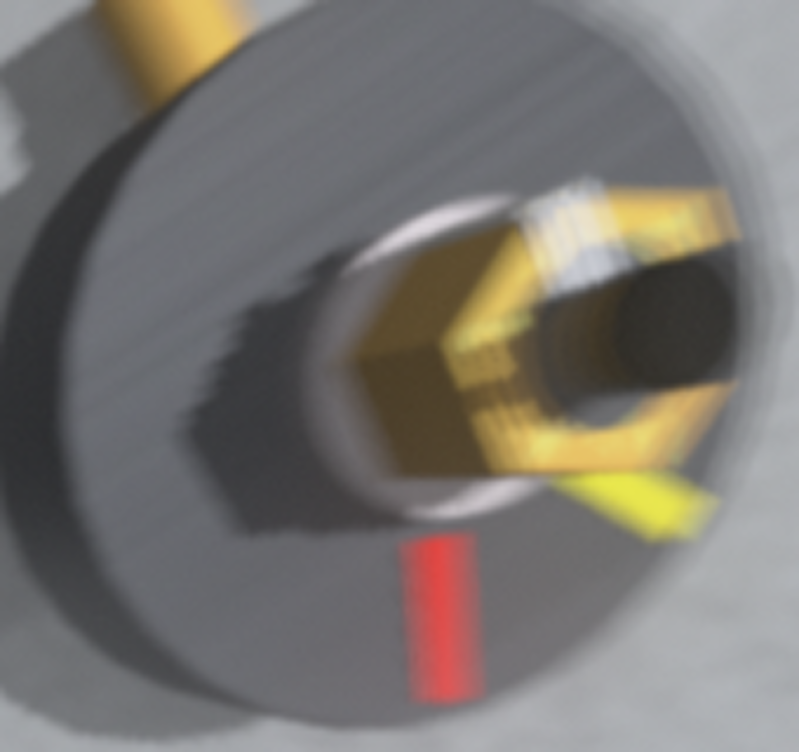

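Run:
```python
from h import *
f=lambda L:np.array(L)/4.7+[340,0]
c=world('w3',f([(445,345),(545,195),(725,195),(500,470),(665,470)]),.078);print(c)
m=world('w3',f([(690,520),(447,695),(430,540)]),.04);print(m)
ctr=np.array([.517,-.1035,0])
for v in list(c)+list(m):print(np.degrees(np.arctan2(*(v-ctr)[1::-1])),np.linalg.norm((v-ctr)[:2]))
```

```text
[[ 0.52591365 -0.08934844  0.078     ]
 [ 0.53405763 -0.10824603  0.078     ]
 [ 0.52044897 -0.12761075  0.078     ]
 [ 0.50791354 -0.08812654  0.078     ]
 [ 0.49467565 -0.10641768  0.078     ]]
[[ 0.46820202 -0.13231692  0.04      ]
 [ 0.46712002 -0.0863677   0.04      ]
 [ 0.49106057 -0.09564113  0.04      ]]
57.79437341679213 0.016724824540058938
-15.548430296500928 0.01770558058706424
-81.85923218281832 0.02435618519075128
120.58514621579948 0.01785797285965078
-172.55392668810902 0.022514210660283217
-149.4366562069831 0.05667149427660338
161.0439124616819 0.05274019371359057
163.14476969821 0.02710379768698354
```

>>> {"name": "move_arm", "arguments": {"increments": [[2.5, 3.5, 0, -10, 5.5], [5, 7, 0, -20, 5.5], [7.5, 11, 0, -30, 5.5], [9, 12.8, 0, -40, 5.5], [9, 12.8, 0, -50, 5.5]]}}

```text
t: 4.6
tool_pos: [0.5175, -0.1056, 0.1332]
tool_rot: [3.119, 0.36, 0.005]
contact_force: [-0.4, -0.5, 0.2]
opening: 0.0552
```

>>> {"name": "move_arm", "arguments": {"increments": [[0, 0, 0, -10, 5.5], [0, 0, 0, -20, 5.5], [0, 0, 0, -30, 5.5], [0, 0, 0, -40, 5.5], [0, 0, 0, -50, 5.5]]}}

```text
t: 5.22
tool_pos: [0.5175, -0.1038, 0.133]
tool_rot: [2.672, 1.647, 0.003]
contact_force: [0.6, -0.1, 0.2]
opening: 0.055
```

>>> {"name": "move_arm", "arguments": {"increments": [[0, 0, 0, -10, 5.5], [0, 0, 0, -20, 5.5], [0, 0, 0, -30, 5.5], [0, 0, 0, -40, 5.5], [0, 0, 0, -45, 5.5]]}}

```text
t: 5.85
tool_pos: [0.5175, -0.1038, 0.133]
tool_rot: [1.841, 2.542, 0.002]
contact_force: [-0.2, 0.2, 0.6]
opening: 0.0551
```

Run:
```python
from h import *
snap('wrist','w4'); 
o=sensors.get_obs();print(o['q'],o['tool_pos'])
```

```text
[-3.39023083e-01 -8.15733867e-02  1.94487231e+00  6.49270777e-05
  1.27488463e+00 -6.57778324e-01] [ 0.51748843 -0.10379048  0.13298415]
```

View pics/w4.png

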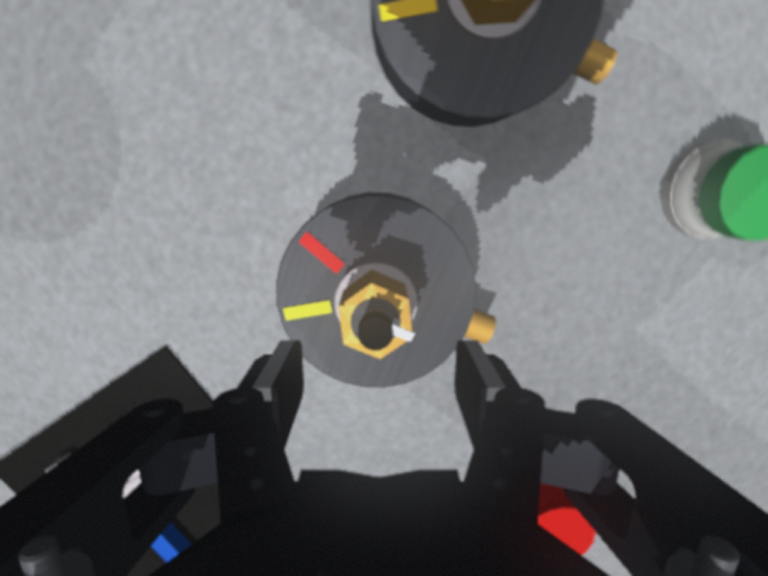

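```bash
cat >> h.py <<'E'
def yaw(f,stem,yel,red,s=1.5):
    c=world(f,[np.array(stem)/s],.093)[0]
    y,r=world(f,np.array([yel,red])/s,.04)
    a=lambda v:np.degrees(np.arctan2(v[1]-c[1],v[0]-c[0]))
    w=lambda x:(x+180)%360-180
    print('c',c,'yaw',w(a(y)+149),w(a(r)+200.5))
    return c
E
python3 - <<'E'
from h import *
c=yaw('w4',(375,330),(285,314),(303,238)); print(to([c[0],c[1],.0715]))
yaw('w3',(376,334),(463,338),(397,386))
E
```

```text
c [ 0.51582559 -0.10209796  0.093     ] yaw -0.372964753688791 -0.5681901083709135
[ 0.225346   -0.12169121  6.14765973]
c [0.52105397 0.05205887 0.093     ] yaw -4.48238784296413 -3.903375752936199
```

>>> {"name": "move_arm", "arguments": {"increments": [[0.2, -0.1, 3, -4, 5.5], [0.2, -0.1, 6.1, -4, 5.5], [0.2, -0.1, 6.1, -4, 3], [0.2, -0.1, 6.1, -4, 2.5], [0.2, -0.1, 6.1, -4, 2.5]]}}

```text
t: 6.52
tool_pos: [0.5149, -0.1013, 0.0702]
tool_rot: [1.757, 2.604, 0.002]
contact_force: [3.4, 1.6, -12.7]
opening: 0.031
```

>>> {"name": "move_arm", "arguments": {"increments": [[0, 0, 0, 10, 2.5], [0, 0, 0, 20, 2.5], [0, 0, 0, 30, 2.5], [0, 0, 0, 40, 2.5], [0, 0, 0, 50, 2.5]]}}

```text
t: 7.15
tool_pos: [0.5147, -0.1028, 0.0702]
tool_rot: [2.695, 1.61, -0.001]
contact_force: [3.7, -4.7, -13.2]
opening: 0.0311
```

>>> {"name": "move_arm", "arguments": {"increments": [[0, 0, 0, 10, 2.5], [0, 0, 0, 20, 2.5], [0, 0, 0, 30, 2.5], [0, 0, 0, 40, 2.5], [0, 0, 0, 50, 2.5]]}}

```text
t: 7.78
tool_pos: [0.5138, -0.1037, 0.0702]
tool_rot: [3.121, 0.32, -0.004]
contact_force: [-1.6, -8.5, -11.6]
opening: 0.0314
```

>>> {"name": "move_arm", "arguments": {"increments": [[0, 0, 0, 10, 2.5], [0, 0, 0, 20, 2.5], [0, 0, 0, 30, 2.5], [0, 0, 0, 40, 2.5], [0, 0, 0, 48, 2.5]]}}

```text
t: 8.4
tool_pos: [0.5125, -0.1037, 0.0701]
tool_rot: [2.98, -0.975, -0.006]
contact_force: [-7.3, -6.4, -5.2]
opening: 0.031
```

>>> {"name": "move_arm", "arguments": {"increments": [[0, 0, 0, 0, 2.5], [0, 0, 0, 0, 5.5], [0, 0, 0, 0, 5.5], [0, 0, -6.2, 0, 5.5], [0, 0, -6.2, 0, 5.5]]}}

```text
t: 9.02
tool_pos: [0.5193, -0.1031, 0.1398]
tool_rot: [2.988, -0.97, 0.022]
contact_force: [0.2, 0.7, -0.3]
opening: 0.0554
```

Run:
```python
from h import *
snap('wrist','w5'); 
o=sensors.get_obs();print(o)
```

```text
{'t': 9.075, 'q': array([-3.36694840e-01, -9.01261593e-02,  1.94568509e+00,  2.07362076e-05,
        1.27724217e+00,  1.86211108e+00]), 'dq': array([-0.00161256,  0.03545252,  0.0616928 , -0.00191675,  0.0006843 ,
       -0.0013269 ]), 'effort': array([-9.78369178e-03, -3.17820561e+01, -3.57426703e+01,  5.65255959e-04,
       -2.72640749e-02,  1.37424972e-04]), 'tool_pos': array([ 0.51756754, -0.10254071,  0.13699457]), 'tool_rot': array([ 2.98777956, -0.97028797,  0.01380606]), 'contact_force': array([-0.19359513, -0.51565587,  0.15035872]), 'wrist_torque': array([-0.02980164, -0.04896614, -0.00992697]), 'opening': 0.05540062422151781}
```

View pics/w5.png

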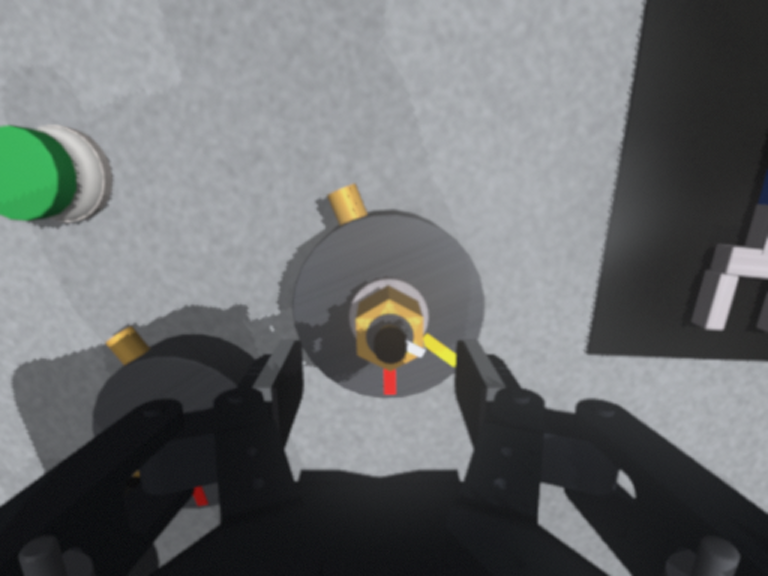

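Run:
```python
from h import *
crop('w5','w5c',(180,130,330,270),5)
c=yaw('w5',(391,344),(456,362),(390,395))
```

```text
c [ 0.51135007 -0.10413732  0.093     ] yaw -16.48598601909754 -14.212992651487298
```

View pics/w5c.png

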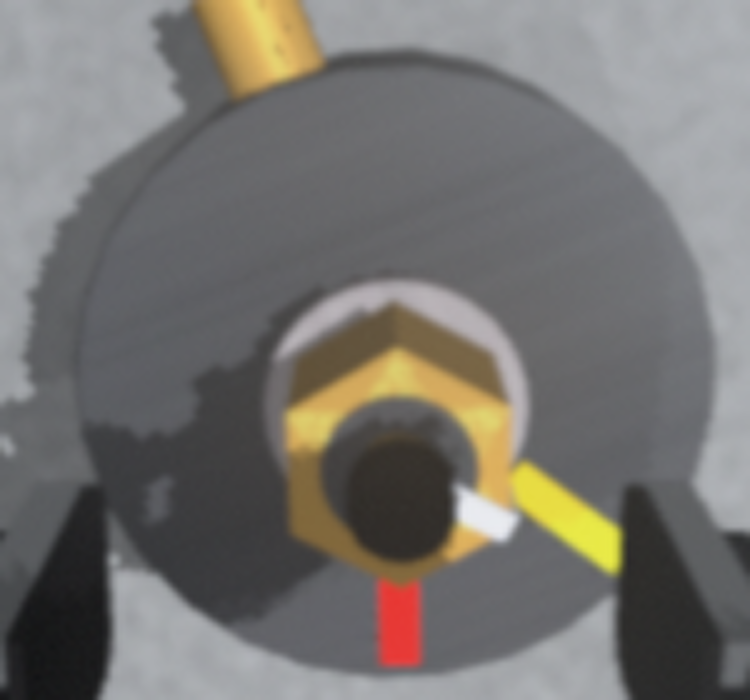

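Run:
```python
from h import *
print(to([.5118,-.104,.0735]), sensors.get_obs()['tool_pos'])
```

```text
[-0.4343819   0.47309922  6.34484293] [ 0.51756754 -0.10254071  0.13699457]
```

>>> {"name": "move_arm", "arguments": {"increments": [[-0.2, 0.4, 3, 0, 5.5], [-0.2, 0.4, 6, 0, 5.5], [-0.2, 0.4, 6, 0, 3], [-0.2, 0.4, 6, 0, 2.5], [-0.2, 0.4, 6, 0, 2.5]]}}

```text
t: 9.7
tool_pos: [0.5096, -0.1024, 0.0707]
tool_rot: [-2.986, 0.97, 0.004]
contact_force: [2.9, 2.8, -13.1]
opening: 0.0313
```

>>> {"name": "move_arm", "arguments": {"increments": [[0, 0, 0, 7, 2.5], [0, 0, 0, 15, 2.5], [0, 0, 0, 15, 2.5], [0, 0, 0, 15, 5.5], [0, 0, 0, 15, 5.5]]}}

```text
t: 10.32
tool_pos: [0.5121, -0.1045, 0.0743]
tool_rot: [2.835, -1.352, 0.006]
contact_force: [0.8, -0.6, 0.0]
opening: 0.0549
```

>>> {"name": "move_arm", "arguments": {"increments": [[0, 0, -3, 0, 5.5], [0, 0, -6.2, 0, 5.5], [0, 0, -6.2, 0, 5.5]]}}

```text
t: 10.7
tool_pos: [0.5136, -0.105, 0.1392]
tool_rot: [-2.835, 1.352, -0.014]
contact_force: [-0.2, 0.0, -1.6]
opening: 0.0552
```

Run:
```python
from h import *
snap('wrist','w6'); 
o=sensors.get_obs();print(o)
crop('w6','w6c',(180,130,330,270),5)
```

```text
{'t': 10.75, 'q': array([-3.43594010e-01, -9.97079865e-02,  1.95468383e+00, -2.86690656e-04,
        1.28134825e+00,  2.11748443e+00]), 'dq': array([ 0.00203195,  0.02746146,  0.04747392, -0.0007081 ,  0.00073224,
        0.00099228]), 'effort': array([ 1.69584132e-02, -3.13878036e+01, -3.57856178e+01, -9.51654220e-04,
       -2.57343985e-02, -1.26679670e-04]), 'tool_pos': array([ 0.51226588, -0.10455182,  0.13692653]), 'tool_rot': array([-2.83525412,  1.35249144, -0.00827631]), 'contact_force': array([-1.0256881 ,  0.00355427,  0.4215967 ]), 'wrist_torque': array([ 0.01403542, -0.02181993,  0.01835519]), 'opening': 0.05482004632850964}
```

View pics/w6c.png

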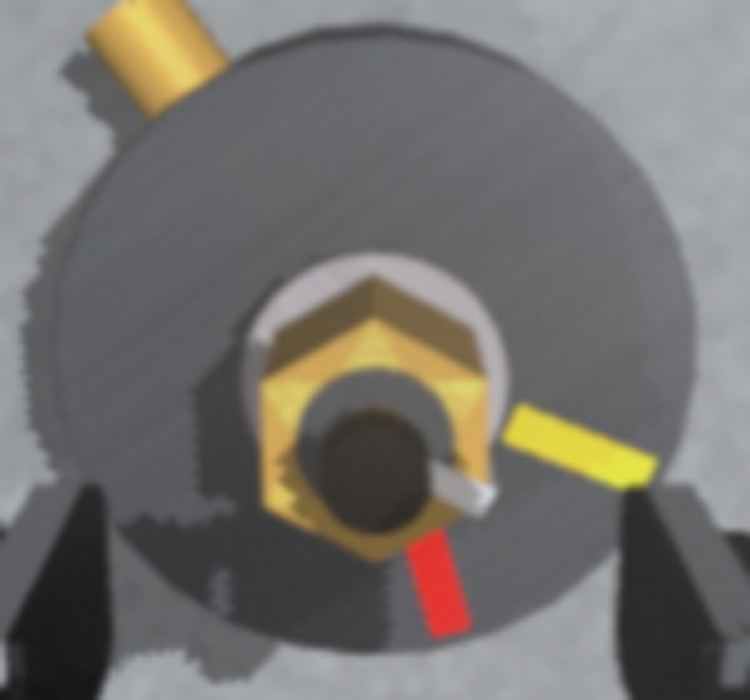

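>>> {"name": "move_arm", "arguments": {"increments": [[-4.5, -2.5, 0, -10, 5.5], [-9, -5, 0, -20, 5.5], [-13.5, -8, 0, -30, 5.5], [-18, -11, 0, -40, 5.5], [-22.5, -14, 0, -50, 5.5]]}}

```text
t: 11.38
tool_pos: [0.4769, 0.1606, 0.1333]
tool_rot: [3.141, -0.019, -0.002]
contact_force: [0.8, 0.5, -0.5]
opening: 0.0549
```

Run:
```python
from h import *
print(to([.47,.224,.137]))
```

```text
[-0.76953612 -6.33193991 -0.37450566]
```

>>> {"name": "move_arm", "arguments": {"increments": [[-0.4, -3, 0, -10, 5.5], [-0.7, -6, 0, -20, 5.5], [-0.7, -6, 0, -30, 5.5], [-0.7, -6, 0, -40, 5.5], [-0.7, -6, 0, -50, 5.5]]}}

```text
t: 12.0
tool_pos: [0.4712, 0.2191, 0.133]
tool_rot: [-2.855, -1.311, 0.003]
contact_force: [-0.2, -0.2, 0.2]
opening: 0.0553
```

>>> {"name": "move_arm", "arguments": {"increments": [[0, 0, 0, -10, 5.5], [0, 0, 0, -20, 5.5], [0, 0, 0, -30, 5.5], [0, 0, 0, -40, 5.5], [0, 0, 0, -50, 5.5]]}}

```text
t: 12.62
tool_pos: [0.4713, 0.2189, 0.133]
tool_rot: [-2.033, -2.394, 0.003]
contact_force: [-0.7, -0.5, -0.5]
opening: 0.0546
```

Run:
```python
from h import *
snap('wrist','w7'); 
o=sensors.get_obs();print(o['q'],o['tool_pos'],o['tool_rot'])
```

```text
[ 2.91748820e-01 -9.82563838e-02  1.96040013e+00 -2.40324132e-04
  1.28151460e+00  1.25557350e-01] [0.47127762 0.21894404 0.13298736] [-2.02871022 -2.39751265  0.00291627]
```

View pics/w7.png

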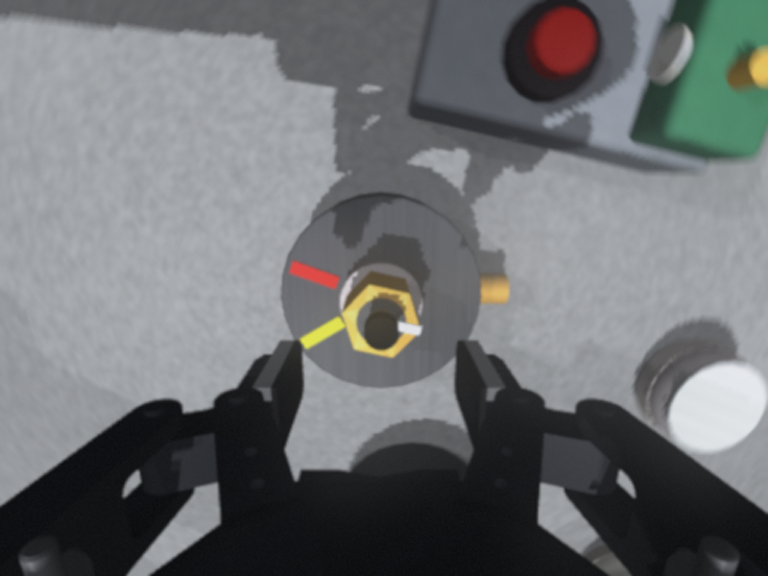

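Run:
```python
from h import *
crop('w7','w7c',(180,125,330,265),5)
c=yaw('w7',(381,330),(302,343),(291,267)); print(to([c[0],c[1],.075]))
```

```text
c [0.47221144 0.22138847 0.093     ] yaw 10.884600511566418 11.905622277578232
[0.22844201 0.14426556 5.79834578]
```

View pics/w7c.png

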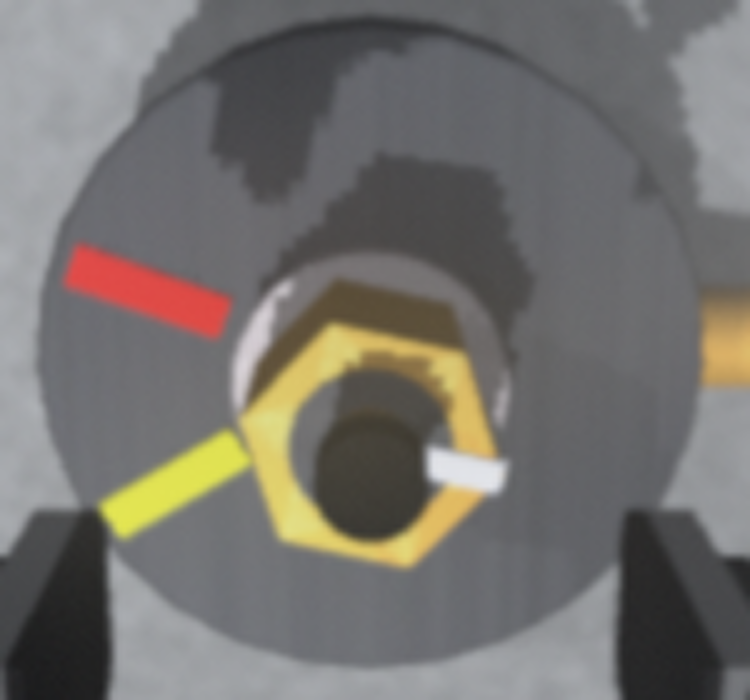

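>>> {"name": "move_arm", "arguments": {"increments": [[0.1, 0, 1, -10, 5.5], [0.2, 0.1, 3, -18, 5.5], [0.2, 0.1, 5.8, -18, 5.5], [0.2, 0.1, 5.8, -18, 5.5]]}}

```text
t: 13.18
tool_pos: [0.4701, 0.2205, 0.073]
tool_rot: [-1.642, -2.673, 0.008]
contact_force: [-0.4, -0.1, -0.1]
opening: 0.0554
```

>>> {"name": "move_arm", "arguments": {"increments": [[0, 0, 0, 0, 2.5], [0, 0, 0, 0, 2.5], [0, 0, 0, 0, 2.5], [0, 0, 0, 10, 2.5], [0, 0, 0, 20, 2.5]]}}

```text
t: 13.8
tool_pos: [0.472, 0.221, 0.0775]
tool_rot: [-2.088, -2.347, 0.004]
contact_force: [-3.8, -2.4, 2.8]
opening: 0.0312
```

>>> {"name": "move_arm", "arguments": {"increments": [[0, 0, 0, 10, 2.5], [0, 0, 0, 20, 2.5], [0, 0, 0, 30, 2.5], [0, 0, 0, 40, 2.5], [0, 0, 0, 50, 2.5]]}}

```text
t: 14.42
tool_pos: [0.4725, 0.2208, 0.0775]
tool_rot: [2.883, 1.244, -0.002]
contact_force: [-2.4, -3.3, 1.7]
opening: 0.0308
```

>>> {"name": "move_arm", "arguments": {"increments": [[0, 0, 0, 10, 2.5], [0, 0, 0, 20, 2.5], [0, 0, 0, 30, 2.5], [0, 0, 0, 40, 2.5], [0, 0, 0, 50, 2.5]]}}

```text
t: 15.05
tool_pos: [0.4727, 0.2203, 0.0774]
tool_rot: [3.137, -0.09, 0.0]
contact_force: [-1.4, -5.9, 1.5]
opening: 0.0313
```

>>> {"name": "move_arm", "arguments": {"increments": [[0, 0, 0, 10, 2.5], [0, 0, 0, 20, 2.5], [0, 0, 0, 20, 2.5], [0, 0, 0, 20, 5.5], [0, 0, 0, 20, 5.5]]}}

```text
t: 15.68
tool_pos: [0.4734, 0.2218, 0.0775]
tool_rot: [-3.077, 0.627, -0.003]
contact_force: [-0.8, 0.3, 0.1]
opening: 0.055
```

>>> {"name": "move_arm", "arguments": {"increments": [[0, 0, -3, 0, 5.5], [0, 0, -6, 0, 5.5], [0, 0, -6, 0, 5.5]]}}

```text
t: 16.05
tool_pos: [0.4749, 0.2224, 0.14]
tool_rot: [-3.075, 0.625, -0.01]
contact_force: [0.0, 0.5, 0.2]
opening: 0.0546
```

Run:
```python
from h import *
snap('wrist','w8'); 
o=sensors.get_obs();print(o['q'],o['tool_pos'],o['tool_rot'])
crop('w8','w8c',(170,120,340,270),4.7)
```

```text
[ 2.95676293e-01 -9.93188019e-02  1.95243496e+00  1.69858452e-04
  1.28472338e+00  2.26781242e+00] [0.47369671 0.22190111 0.13798051] [-3.07664034  0.6258882  -0.0050589 ]
```

View pics/w8c.png

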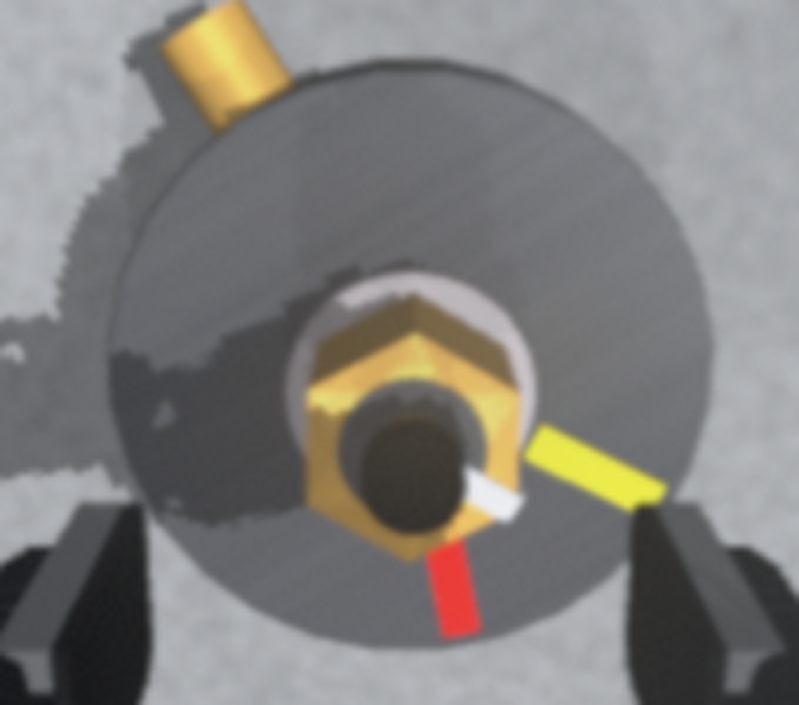

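>>> {"name": "move_arm", "arguments": {"increments": [[2.1, 5.5, -4, -10, 5.5], [4.3, 11, -8, -20, 5.5], [6.4, 16.5, -8, -30, 5.5], [8.5, 22, -8, -40, 5.5], [10.6, 27.5, -8, -50, 5.5]]}}

```text
t: 16.73
tool_pos: [0.4639, -0.0446, 0.2149]
tool_rot: [-3.069, -0.668, 0.001]
contact_force: [0.7, 0.9, -1.0]
opening: 0.055
```

Run:
```python
from h import *
c=yaw('w8',(170*1.5+412/4.7*1.5,180+477/4.7*1.5),(170*1.5+655/4.7*1.5,180+497/4.7*1.5),(170*1.5+462/4.7*1.5,180+632/4.7*1.5))
print(to([.454,-.367,.2]))
```

```text
c [0.4729092  0.21940711 0.093     ] yaw 8.195159902186333 9.034994604166968
[-14.29452817  28.9173525    1.47992839]
```

>>> {"name": "move_arm", "arguments": {"increments": [[-2.5, 5.5, 0, -10, 5.5], [-5, 11, 0, -20, 5.5], [-7.8, 16.5, 0, -30, 5.5], [-10, 22, 0, -40, 5.5], [-13, 27, 0, -50, 5.5]]}}

```text
t: 17.35
tool_pos: [0.4573, -0.3348, 0.2143]
tool_rot: [-2.504, -1.894, -0.0]
contact_force: [0.2, 0.6, 0.1]
opening: 0.0554
```

Run:
```python
from h import *
print(to([.454,-.367,.2]))
```

```text
[-3.19013688  0.56122813  1.42598409]
```

>>> {"name": "move_arm", "arguments": {"increments": [[-1, 0, 0, -10, 5.5], [-2, 0, 0, -20, 5.5], [-2, 0, 0, -30, 5.5], [-2, 0, 0, -40, 5.5], [-2, 0, 0, -50, 5.5]]}}

```text
t: 17.98
tool_pos: [0.4518, -0.352, 0.214]
tool_rot: [-1.469, -2.774, -0.002]
contact_force: [0.9, 0.7, -0.3]
opening: 0.0549
```

>>> {"name": "move_arm", "arguments": {"increments": [[0, 0, 0, -10, 5.5], [0, 0, 0, -16, 5.5], [0, 0, 0, -16, 5.5]]}}

```text
t: 18.35
tool_pos: [0.4519, -0.352, 0.2144]
tool_rot: [-1.079, -2.948, -0.002]
contact_force: [0.6, 0.2, -0.3]
opening: 0.0549
```

Run:
```python
from h import *
snap('wrist','w9'); snap('scene','s9')
o=sensors.get_obs();print(o['q'],o['tool_pos'],o['tool_rot'])
```

```text
[-7.91781500e-01 -4.66382508e-02  1.76873308e+00  5.86629882e-05
  1.42119961e+00 -1.66043527e+00] [ 0.45200491 -0.35218005  0.21490468] [-1.07989815e+00 -2.94854366e+00 -1.22213140e-03]
```

View pics/w9.png

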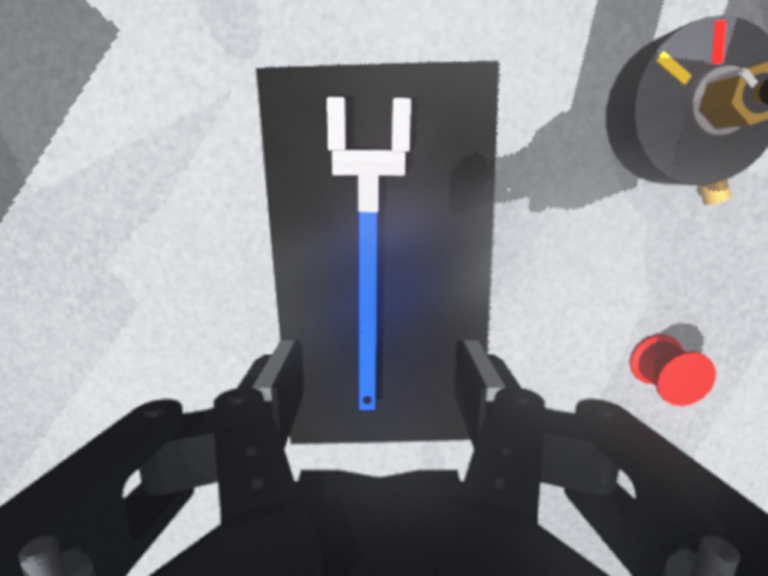

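View pics/s9.png

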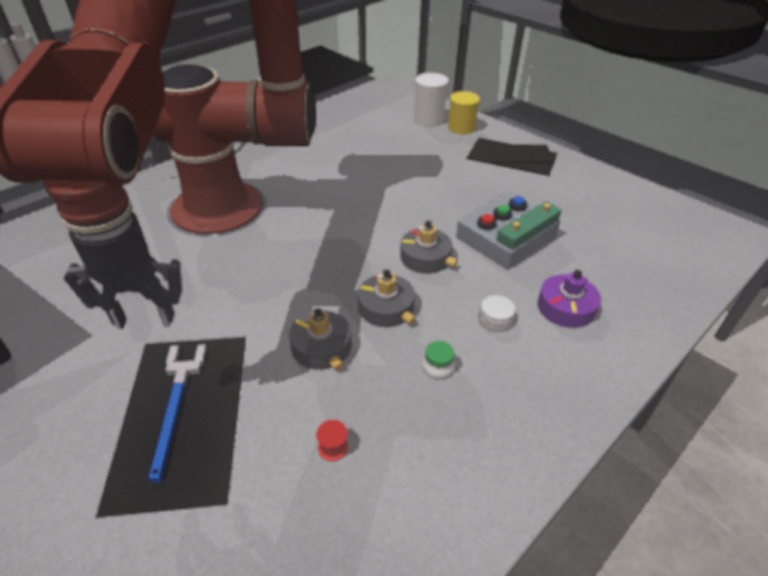

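Run:
```python
from h import *
np.set_printoptions(precision=4,suppress=True)
s=1.5
t,h,a,b=world('w9',np.array([(367,410),(369,211),(336,98),(401,99)])/s,.017)
m=(a+b)/2
d=(m-t);L=np.linalg.norm(d);d/=L
print(t,h,m,L,'ang',np.degrees(np.arctan2(d[1],d[0])), np.linalg.norm(h-t))
jaw=t+d*.235; grip=t+d*.125;print('jaw',jaw,'grip',grip,to([grip[0],grip[1],.022]))
mat=world('w9',np.array([(258,68),(498,61),(472,441),(292,443)])/s,.003);print(mat,mat.mean(0))
R=cv2.Rodrigues(sensors.get_obs()['tool_rot'])[0];print(np.degrees(np.arctan2(R[1,1],R[0,1])))
```

```text
[ 0.5463 -0.4443  0.017 ] [ 0.4175 -0.3321  0.017 ] [ 0.3564 -0.2804  0.017 ] 0.25082950567472984 ang 139.2151892365089 0.17077336879436025
jaw [ 0.3683 -0.2908  0.017 ] grip [ 0.4516 -0.3626  0.017 ] [-0.6795 -0.8268 19.2892]
[[ 0.2853 -0.3277  0.003 ]
 [ 0.3959 -0.1891  0.003 ]
 [ 0.6406 -0.3968  0.003 ]
 [ 0.534  -0.5263  0.003 ]] [ 0.4639 -0.36    0.003 ]
49.76968109419585
```

>>> {"name": "move_arm", "arguments": {"increments": [[-0.7, -0.8, 6, 0, 5.5], [-0.7, -0.8, 12, 0, 5.5], [-0.7, -0.8, 17, 0, 5.5], [-0.7, -0.8, 19.1, 0, 5.5], [-0.7, -0.8, 19.1, 0, 5.5]]}}

```text
t: 19.08
tool_pos: [0.4519, -0.3625, 0.0238]
tool_rot: [-1.078, -2.948, -0.002]
contact_force: [-0.5, 0.1, -0.2]
opening: 0.055
```

>>> {"name": "move_arm", "arguments": {"increments": [[0, 0, 0, 0, 1], [0, 0, 0, 0, 0.5], [0, 0, 0, 0, 0.5], [0, 0, 0, 0, 0.5], [0, 0, 0, 0, 0.5]], "newtons": 100}}

```text
t: 19.7
tool_pos: [0.4537, -0.3646, 0.028]
tool_rot: [1.077, 2.947, -0.003]
contact_force: [-2.5, 0.6, 6.7]
opening: 0.0099
```

>>> {"name": "move_arm", "arguments": {"increments": [[0, 0, -5, 0, 0.5], [0, 0, -10, 0, 0.5], [0, 0, -10, 0, 0.5]]}}

```text
t: 20.08
tool_pos: [0.4551, -0.3657, 0.1311]
tool_rot: [1.074, 2.941, -0.008]
contact_force: [-0.1, -0.4, -3.2]
opening: 0.0103
```

Run:
```python
from h import *
snap('wrist','w10'); snap('scene','s10')
o=sensors.get_obs();print(o)
```

```text
{'t': 20.175, 'q': array([-8.04534590e-01,  5.39831525e-02,  1.82530903e+00,  4.25766648e-05,
        1.26219508e+00, -1.67476966e+00]), 'dq': array([-0.00048075,  0.03319674,  0.04283404, -0.00077664,  0.00647722,
       -0.00081223]), 'effort': array([-2.05827761e-02, -4.09000611e+01, -3.84407437e+01, -5.84469803e-03,
       -4.33888030e-02,  2.21414609e-05]), 'tool_pos': array([ 0.45226037, -0.36289246,  0.12491532]), 'tool_rot': array([ 1.07805382e+00,  2.95071135e+00, -1.53826255e-05]), 'contact_force': array([ 0.623125  , -0.01346791, -4.15809204]), 'wrist_torque': array([-0.07022689, -0.01449431, -0.06876777]), 'opening': 0.01021958233091909}
```

View pics/w10.png

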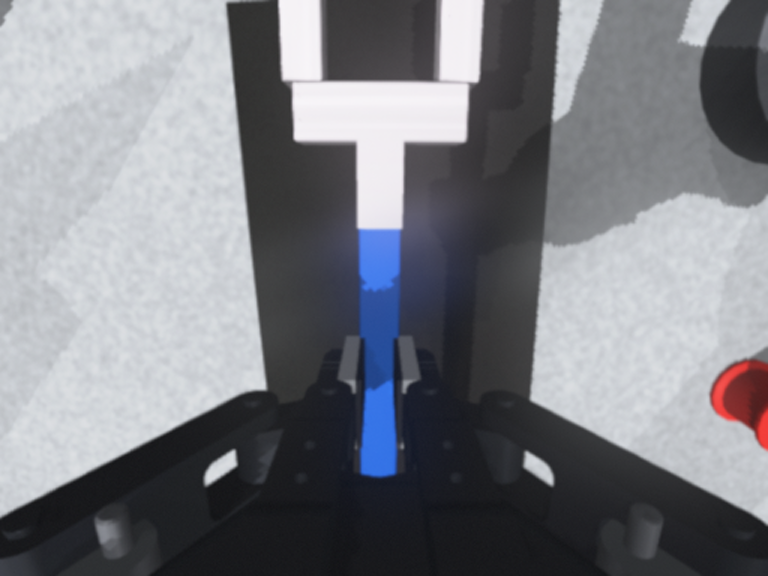

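View pics/s10.png

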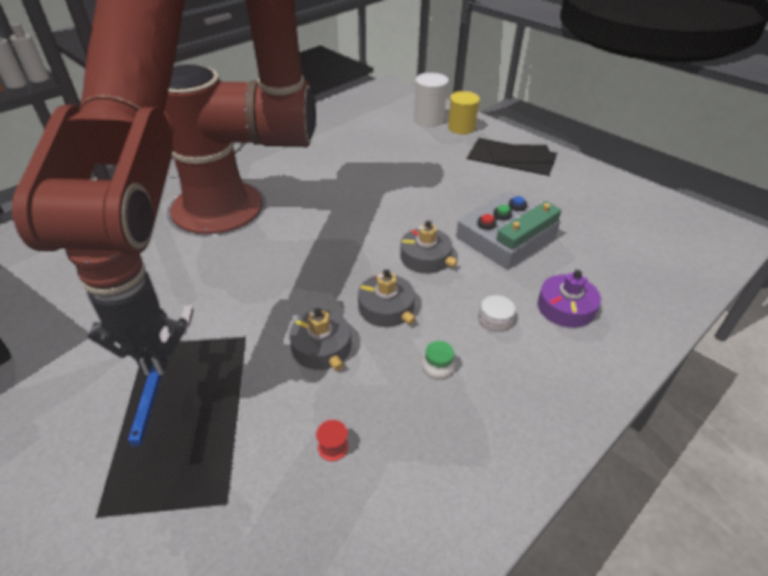

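Run:
```python
from h import *
np.set_printoptions(precision=4,suppress=True)
s=1.5
for z in [.09,.1,.105,.11,.115,.12]:
    a,b,p,q=world('w10',np.array([(281,80),(481,80),(357,228),(404,228)])/s,z)
    print(z,np.linalg.norm(a-b),np.linalg.norm(p-q),(a+b)/2)
crop('s10','s10c',(50,190,180,320),5)
o=sensors.get_obs();print(o['tool_pos'])
```

```text
0.09 0.07310842709665974 0.018662925372531895 [ 0.38   -0.3013  0.09  ]
0.1 0.06871770405217467 0.017542073238723317 [ 0.3815 -0.3025  0.1   ]
0.105 0.06652234252993218 0.016981647171819065 [ 0.3822 -0.3032  0.105 ]
0.11 0.06432698100768963 0.016421221104914736 [ 0.3829 -0.3038  0.11  ]
0.115 0.06213161948544706 0.01586079503801041 [ 0.3836 -0.3044  0.115 ]
0.12 0.0599362579632046 0.01530036897110616 [ 0.3843 -0.3051  0.12  ]
[ 0.4523 -0.3629  0.1249]
```

View pics/s10c.png

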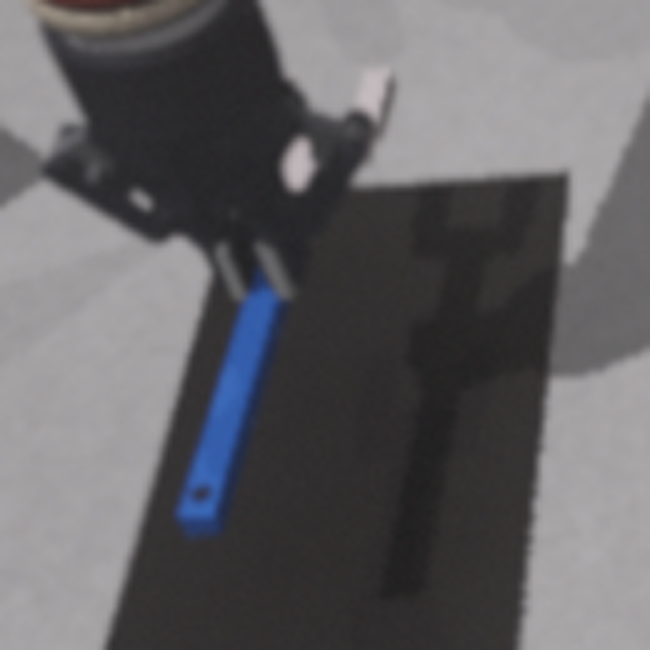

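Run:
```python
from h import *
for z in [.095,.105,.115,.125]:
    print(z,proj('s10',[[.4523+.125*np.cos(np.radians(-40.8)),-.3629+.125*np.sin(np.radians(-40.8)),z]]))
```

```text
0.095 [[ 91.57933218 300.02636527]]
0.105 [[ 90.09038861 297.39399142]]
0.115 [[ 88.57229288 294.71214297]]
0.125 [[ 87.02415561 291.97936735]]
```

>>> {"name": "move_arm", "arguments": {"increments": [[0, 0, -4, -8, 0.5], [1.6, 6, -4, -16, 0.5], [3.2, 12, -4, -24, 0.5], [4.8, 18, -4, -32, 0.5], [6.4, 24, -4, -40, 0.5]]}}

```text
t: 20.8
tool_pos: [0.557, -0.1359, 0.1616]
tool_rot: [0.003, -3.137, -0.003]
contact_force: [0.4, -0.6, -4.0]
opening: 0.01
```

```bash
cat >> h.py <<'E'
def ya():
    R=cv2.Rodrigues(np.array(sensors.get_obs()['tool_rot']))[0];return np.degrees(np.arctan2(R[1,1],R[0,1]))
E
python3 - <<'E'
from h import *
print(to([.6775,.119,.16]),ya())
E
```

```text
[-12.0938446   25.47108329   0.14552582] 90.1032317473984
```

>>> {"name": "move_arm", "arguments": {"increments": [[-2.5, 5.5, 0, -8, 0.5], [-5, 11, 0, -16, 0.5], [-7.5, 16.5, 0, -23, 0.5], [-10, 22, 0, -23, 0.5], [-11.9, 25.2, 0, -23, 0.5]]}}

```text
t: 21.42
tool_pos: [0.6764, 0.1162, 0.1608]
tool_rot: [0.625, -3.073, -0.002]
contact_force: [-0.9, -0.4, -4.1]
opening: 0.0097
```

>>> {"name": "move_arm", "arguments": {"increments": [[0, 0, 0, 0, 0.5], [0, 0, 0, 0, 0.5]]}}

```text
t: 21.68
tool_pos: [0.6763, 0.1129, 0.162]
tool_rot: [0.622, -3.074, -0.0]
contact_force: [1.4, -0.1, -4.8]
opening: 0.01
```

Run:
```python
from h import *
print(to([.6775,.119,.16]),ya(),sensors.get_obs()['tool_pos'])
snap('wrist','w11'); snap('side','d11')
```

```text
[-0.35292925  0.51488559  0.19412003] 112.8655246134543 [0.67625852 0.11288585 0.16195214]
```

View pics/w11.png

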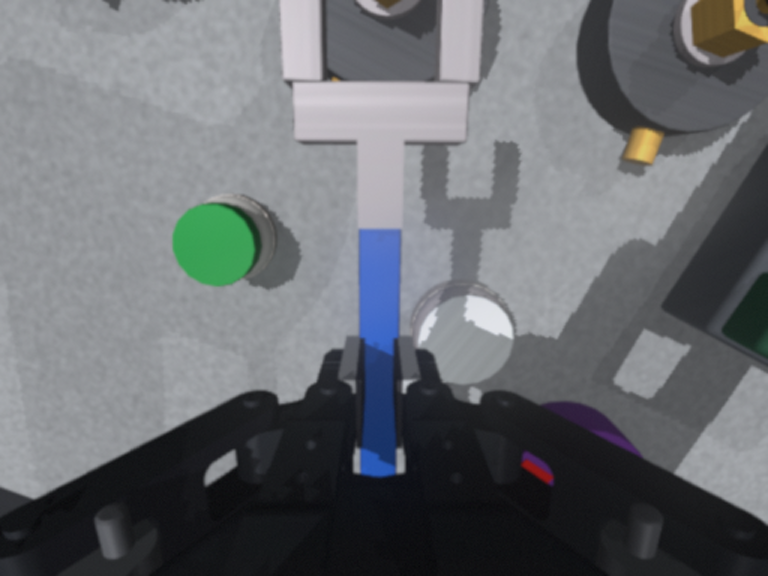

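View pics/d11.png

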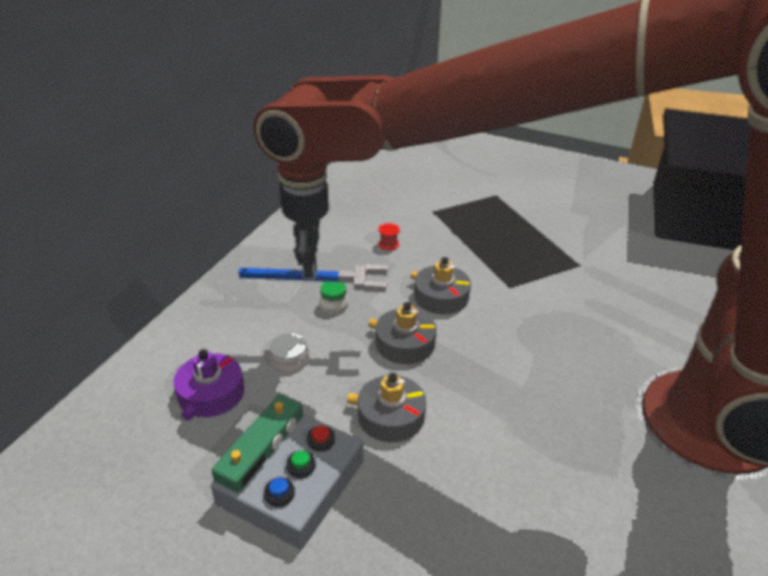

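>>> {"name": "move_arm", "arguments": {"increments": [[-0.4, 0.5, 4, 0, 0.5], [-0.4, 0.5, 8.3, 0, 0.5], [-0.4, 0.5, 8.3, 0, 0.5], [-0.4, 0.5, 8.3, 0, 0.5]]}}

```text
t: 22.28
tool_pos: [0.6804, 0.1188, 0.0836]
tool_rot: [-0.621, 3.078, -0.0]
contact_force: [0.1, -0.2, -3.7]
opening: 0.0103
```

Run:
```python
from h import *
print(to([.6223,.0955,.077]),ya(),sensors.get_obs()['tool_pos'])
snap('wrist','w12'); snap('side','d12'); crop('d12','d12c',(170,150,310,260),5.5); snap('scene','s12');crop('s12','s12c',(200,130,380,265),4.4)
```

```text
[6.25584494 0.10630861 0.65167466] 112.8060786581608 [0.68036726 0.11876815 0.08362907]
```

View pics/w12.png

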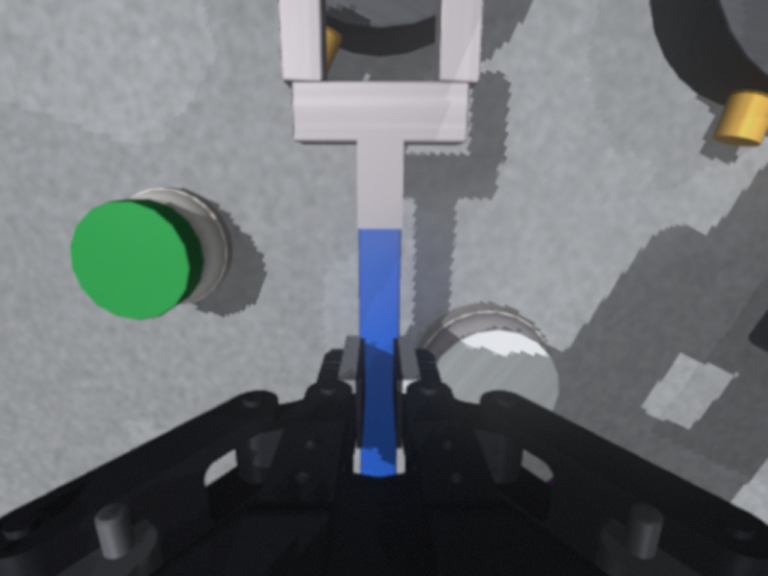

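View pics/d12c.png

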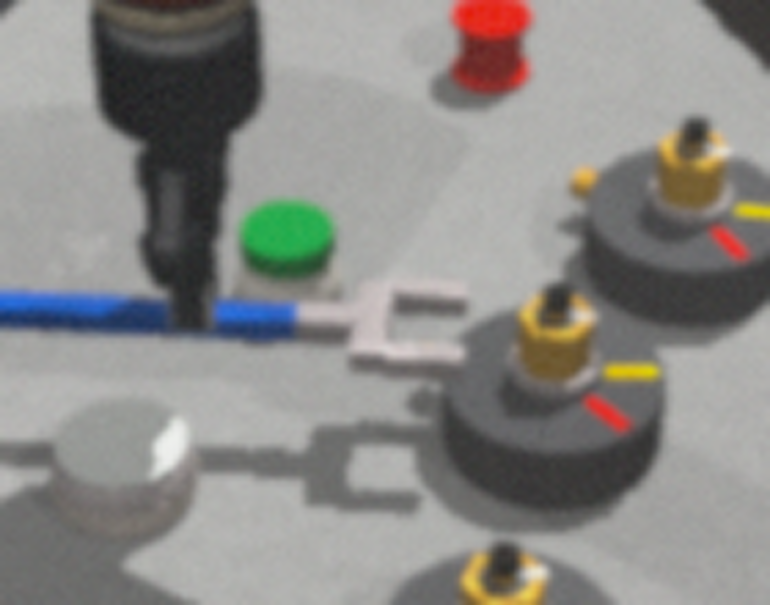

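View pics/s12c.png

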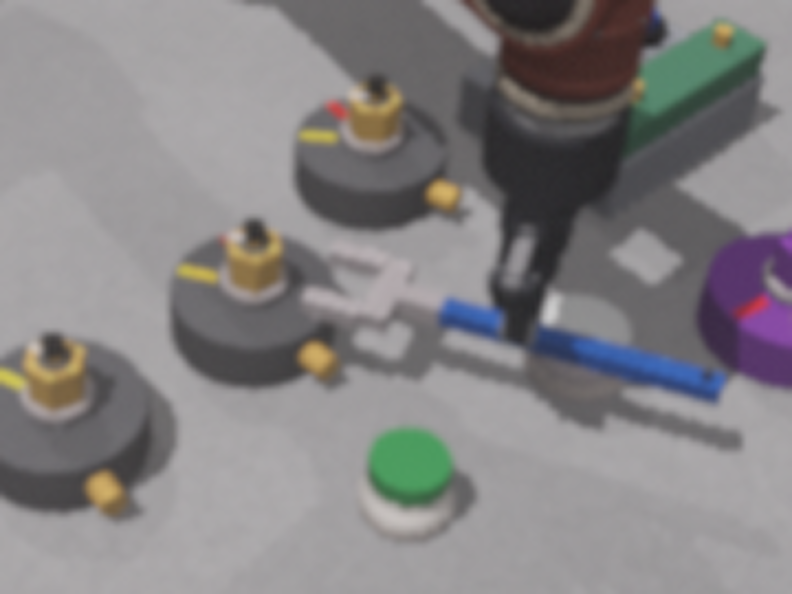

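>>> {"name": "move_arm", "arguments": {"increments": [[0, 0.1, 0.5, 0, 0.5], [2.5, 0.1, 0.5, 0, 0.5], [4, 0.1, 0.5, 0, 0.5], [5, 0.1, 0.5, 0, 0.5], [5, 0.1, 0.5, 0, 0.5]]}}

```text
t: 23.05
tool_pos: [0.6326, 0.1006, 0.0771]
tool_rot: [0.623, -3.079, 0.001]
contact_force: [-0.4, -1.3, -4.2]
opening: 0.01
```

Run:
```python
from h import *
print(to([.6223,.0955,.077]),ya(),sensors.get_obs()['tool_pos'])
snap('wrist','w13'); snap('side','d13'); crop('d13','d13c',(170,150,310,260),5.5)
```

```text
[ 1.14674879 -0.0681949   0.00912982] 112.86551254771103 [0.63260143 0.10058433 0.07708199]
```

View pics/w13.png

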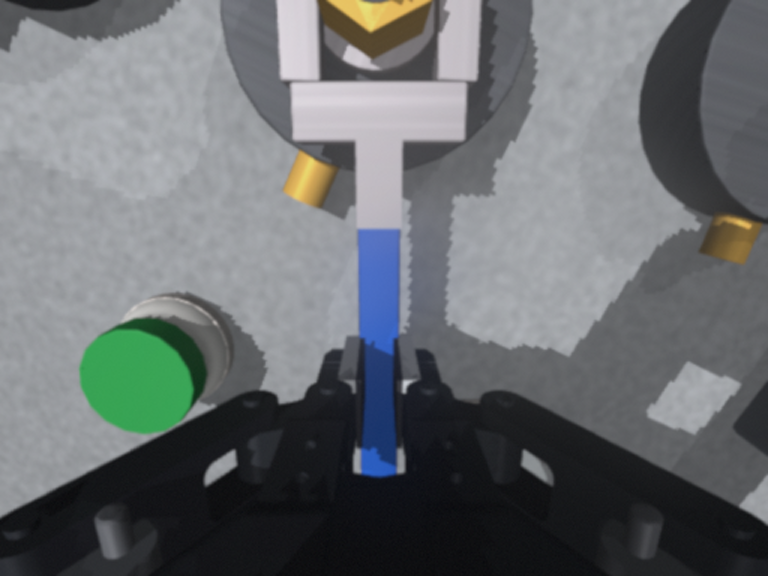

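View pics/d13c.png

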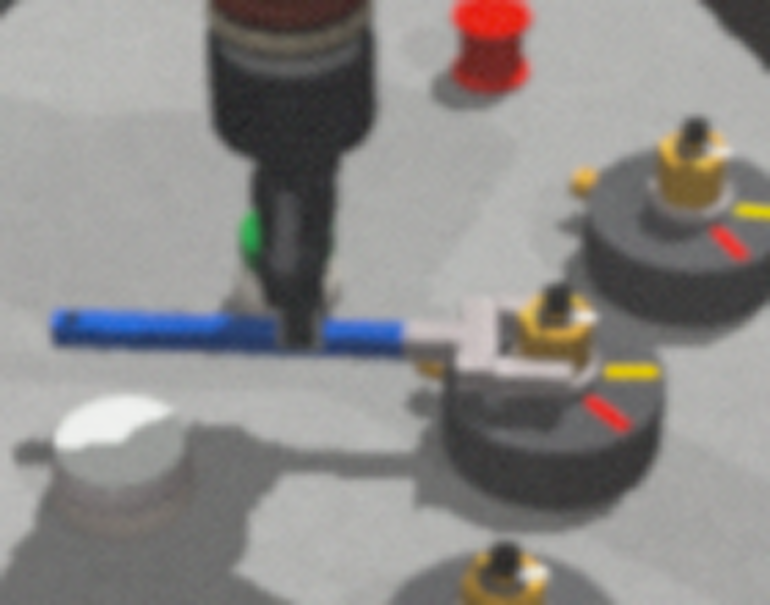

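>>> {"name": "move_arm", "arguments": {"increments": [[0.6, -0.05, 0, 0, 0.5], [1, -0.05, 0, 0, 0.5], [1, -0.05, 0, 0, 0.5]]}}

```text
t: 23.52
tool_pos: [0.6238, 0.0965, 0.0769]
tool_rot: [0.622, -3.079, -0.0]
contact_force: [0.0, 0.4, -2.9]
opening: 0.0099
```

>>> {"name": "move_arm", "arguments": {"increments": [[0.05, -0.96, 0, 5, 0.5], [0.17, -1.91, 0, 10, 0.5], [0.37, -2.85, 0, 15, 0.5], [0.66, -3.76, 0, 20, 0.5], [1.03, -4.65, 0, 25, 0.5]]}}

```text
t: 24.15
tool_pos: [0.6333, 0.0492, 0.0774]
tool_rot: [0.061, 3.14, -0.001]
contact_force: [1.5, -1.3, -3.5]
opening: 0.01
```

Run:
```python
from h import *
print(ya(),sensors.get_obs())
snap('wrist','w14'); snap('side','d14'); crop('d14','d14c',(170,150,310,260),5.5)
```

```text
87.75716885596646 {'t': 24.15, 'q': array([-3.92336487e-02,  2.32901704e-01,  1.71398696e+00, -7.49228644e-04,
        1.19324321e+00, -1.57061000e+00]), 'dq': array([-0.1220865 , -0.01382078,  0.01835668, -0.00368224,  0.00112728,
        0.56918816]), 'effort': array([  1.05360936, -45.06414413, -34.20626521,   0.41924754,
         0.37000612,  -0.12646852]), 'tool_pos': array([0.6333378 , 0.04921327, 0.07736723]), 'tool_rot': array([ 6.14554433e-02,  3.13954412e+00, -1.13837656e-03]), 'contact_force': array([ 1.52816273, -1.28752029, -3.47054283]), 'wrist_torque': array([-0.18957069, -0.18342559,  0.34326026]), 'opening': 0.009980333812421594}
```

View pics/w14.png

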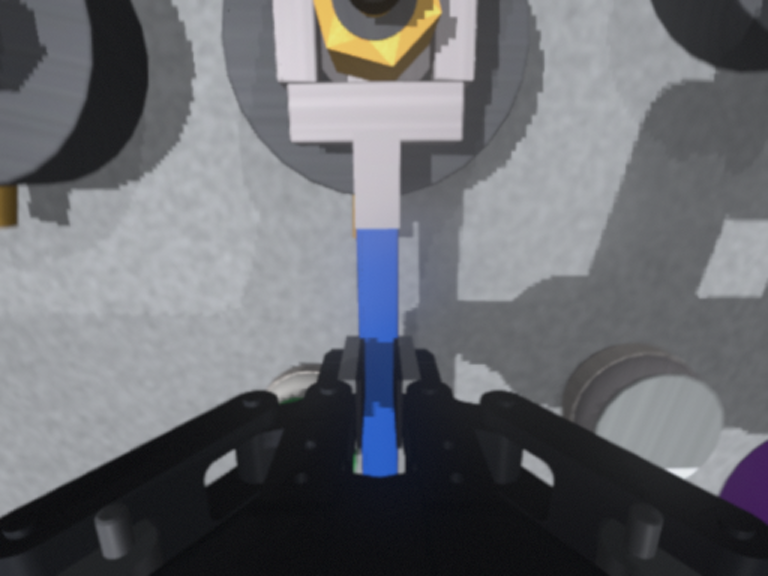

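View pics/d14c.png

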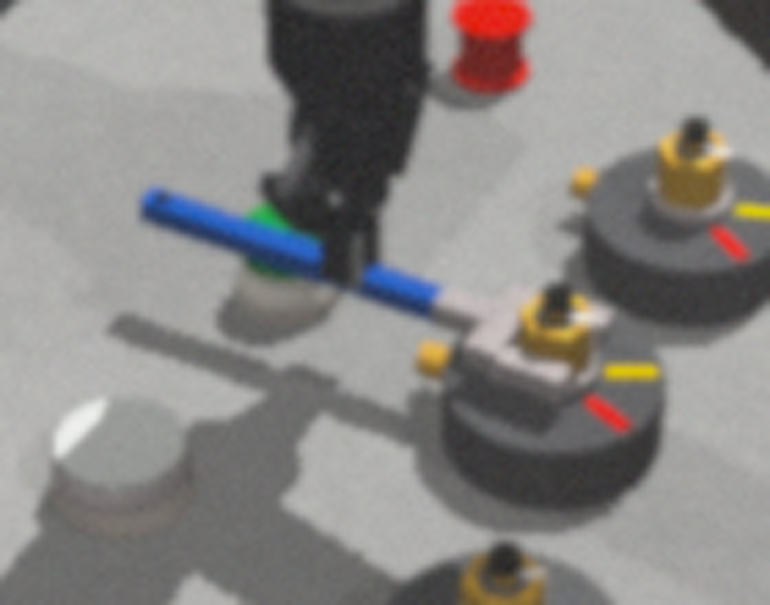

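>>> {"name": "move_arm", "arguments": {"increments": [[0.15, -0.96, 0, 5, 0.5], [0.3, -1.91, 0, 10, 0.5], [0.5, -2.85, 0, 15, 0.5], [0.8, -3.76, 0, 20, 0.5], [0.8, -3.76, 0, 20, 0.5]]}}

```text
t: 24.88
tool_pos: [0.6251, 0.0112, 0.0782]
tool_rot: [0.6, 3.078, -0.002]
contact_force: [4.7, -3.7, -4.5]
opening: 0.0097
```

Run:
```python
from h import *
print(ya(),sensors.get_obs())
snap('wrist','w15'); snap('side','d15'); crop('d15','d15c',(230,170,310,250),8)
```

```text
67.93679813334252 {'t': 24.875, 'q': array([-0.10017999,  0.20835429,  1.7412834 , -0.00204564,  1.18677274,
       -1.28514031]), 'dq': array([ 0.0066297 ,  0.00199501, -0.00233832, -0.00396064,  0.00165237,
       -0.01562683]), 'effort': array([  1.99652709, -43.58629346, -32.11878061,   1.09412871,
         1.33555323,   0.41079671]), 'tool_pos': array([0.62508003, 0.01124268, 0.07819983]), 'tool_rot': array([ 6.00122235e-01,  3.07830402e+00, -2.21195586e-03]), 'contact_force': array([ 4.65855709, -3.72026909, -4.50714051]), 'wrist_torque': array([-0.81950247, -0.76448808,  0.27055338]), 'opening': 0.009742939166336409}
```

View pics/w15.png

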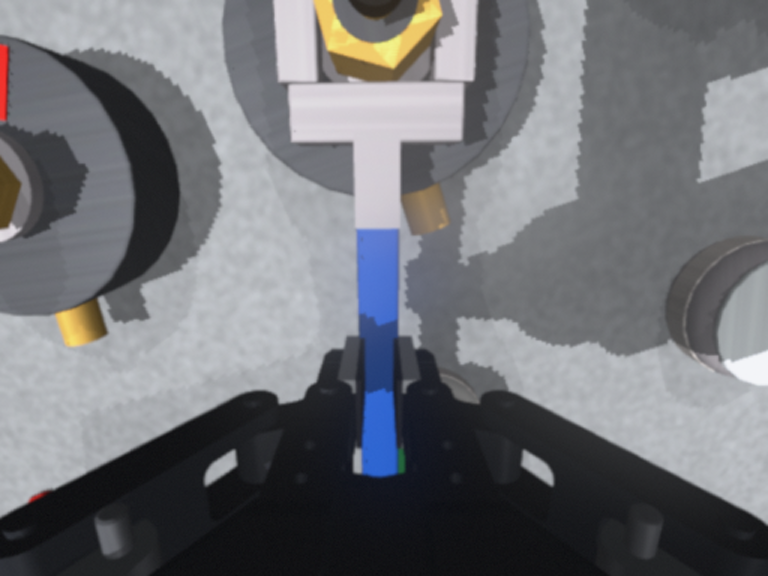

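View pics/d15c.png

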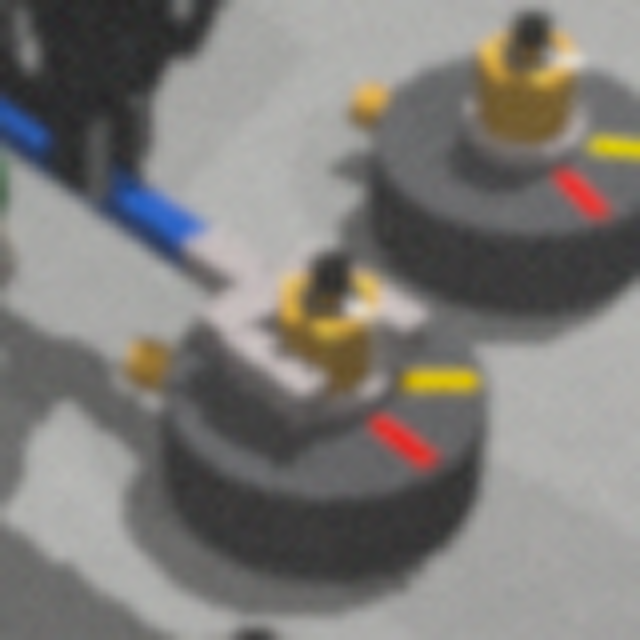

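>>> {"name": "move_arm", "arguments": {"increments": [[0.1, -0.96, 0, 5, 0.5], [0.2, -1.6, 0, 8.5, 0.5], [0.25, -1.91, 0, 10, 0.5], [0.25, -1.91, 0, 10, 0.5]]}}

```text
t: 25.48
tool_pos: [0.6164, -0.0058, 0.0787]
tool_rot: [0.864, 3.012, -0.003]
contact_force: [5.8, -5.8, -3.7]
opening: 0.0104
```

Run:
```python
from h import *
print(ya(),sensors.get_obs())
snap('wrist','w16'); snap('side','d16'); crop('d16','d16c',(230,170,310,250),8)
```

```text
57.99064537043164 {'t': 25.475, 'q': array([-0.12889139,  0.18757714,  1.76432241, -0.0029808 ,  1.18217978,
       -1.13989751]), 'dq': array([ 0.00216376,  0.00098469, -0.00055051, -0.00228745,  0.00337209,
       -0.00454592]), 'effort': array([  2.8951478 , -42.37938881, -31.12780809,   1.41458731,
         1.80952907,   0.37819326]), 'tool_pos': array([ 0.61640221, -0.00580138,  0.07874579]), 'tool_rot': array([ 8.64027735e-01,  3.01228055e+00, -2.50873009e-03]), 'contact_force': array([ 5.76086068, -5.7784101 , -3.71751516]), 'wrist_torque': array([-1.03446429, -1.0525664 ,  0.34773557]), 'opening': 0.010422159907115328}
```

View pics/w16.png

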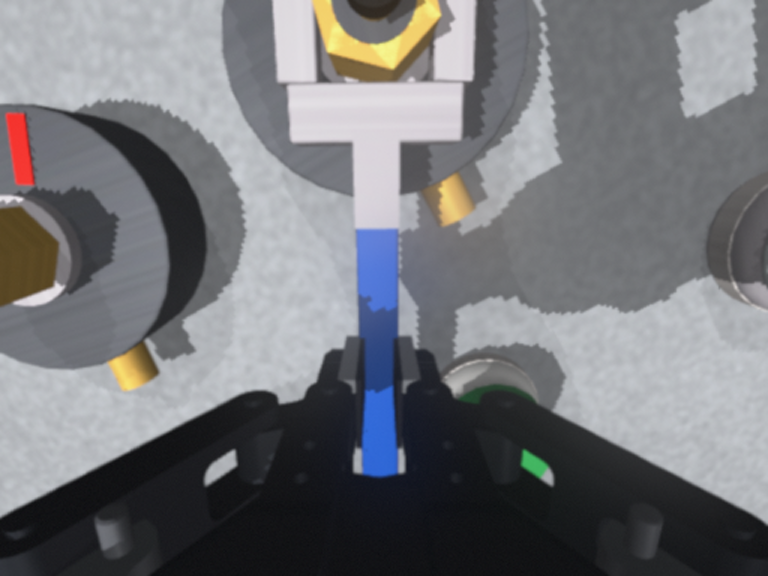

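View pics/d16c.png

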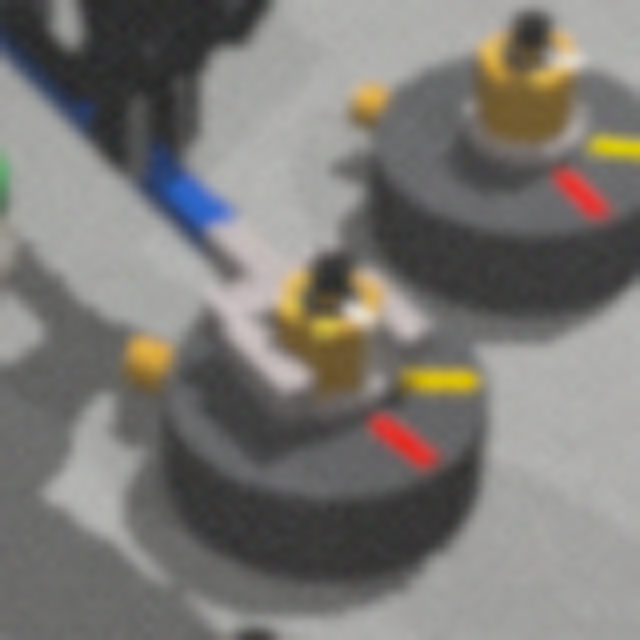

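Run:
```python
from h import *
c=np.array([.521,.0525])
for n in [2.68,3.0,3.2,3.35,3.5]:
    a=np.radians(-4)-n
    P=[[c[0]+r*np.cos(a),c[1]+r*np.sin(a),.078] for r in (.009,.0185)]
    print(n,((proj('d16',P)-[230,170])*8).round(0).tolist(), (proj('d16',[[c[0],c[1],.093],[c[0],c[1],.078]])-[230,170])*8)
crop('d16','d16d',(260,195,285,220),28)
```

```text
2.68 [[358.0, 297.0], [386.0, 298.0]] [[331.82772048 261.11449896]
 [330.19648825 296.21206532]]
3.0 [[356.0, 303.0], [383.0, 310.0]] [[331.82772048 261.11449896]
 [330.19648825 296.21206532]]
3.2 [[354.0, 306.0], [379.0, 316.0]] [[331.82772048 261.11449896]
 [330.19648825 296.21206532]]
3.35 [[351.0, 308.0], [374.0, 321.0]] [[331.82772048 261.11449896]
 [330.19648825 296.21206532]]
3.5 [[349.0, 310.0], [368.0, 325.0]] [[331.82772048 261.11449896]
 [330.19648825 296.21206532]]
```

View pics/d16d.png

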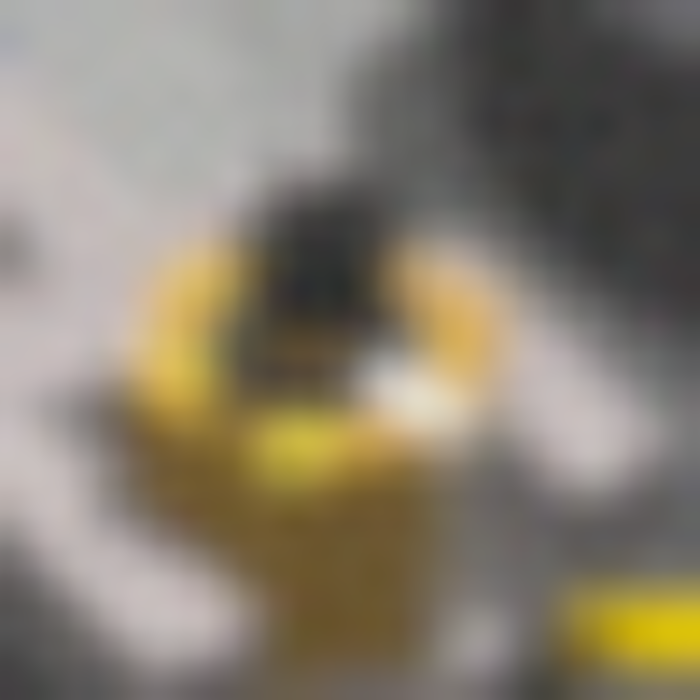

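>>> {"name": "move_arm", "arguments": {"increments": [[0.05, -0.96, 0, 5, 0.5], [0.05, -0.96, 0, 5, 0.5], [0.05, -0.96, 0, 5, 0.5]]}}

```text
t: 25.95
tool_pos: [0.6108, -0.014, 0.0787]
tool_rot: [0.994, 2.972, -0.003]
contact_force: [4.5, -6.9, -4.1]
opening: 0.0103
```

Run:
```python
from h import *
print(ya(),sensors.get_obs())
snap('side','d17'); crop('d17','d17d',(260,195,285,220),28)
```

```text
53.00481706337779 {'t': 25.95, 'q': array([-0.14308306,  0.17594889,  1.77773707, -0.00384658,  1.18069432,
       -1.06674024]), 'dq': array([ 0.0009993 ,  0.0005778 , -0.00119478,  0.00052039, -0.0007552 ,
        0.00085529]), 'effort': array([  3.75141084, -41.82109237, -31.22709274,   1.73844259,
         1.74129467,   0.31655082]), 'tool_pos': array([ 0.61076423, -0.01396874,  0.07869488]), 'tool_rot': array([ 0.9942643 ,  2.97195083, -0.00346338]), 'contact_force': array([ 4.50287986, -6.90551493, -4.08835392]), 'wrist_torque': array([-1.30206236, -0.97071762,  0.33489045]), 'opening': 0.010326638921072816}
```

View pics/d17d.png

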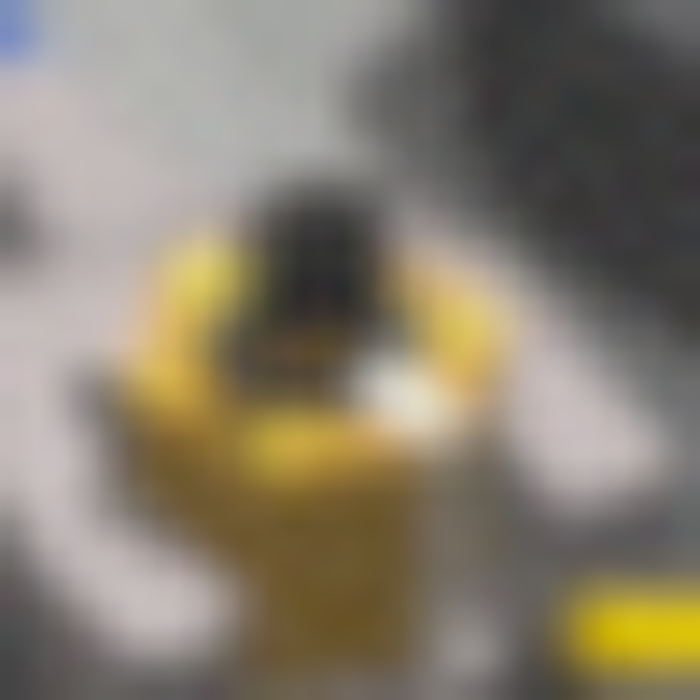

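>>> {"name": "move_arm", "arguments": {"increments": [[0.05, 0.96, 0, -5, 0.5], [0.13, 1.72, 0, -9, 0.5], [0.13, 1.72, 0, -9, 0.5]]}}

```text
t: 26.38
tool_pos: [0.6198, 0.0014, 0.0783]
tool_rot: [0.757, 3.043, -0.003]
contact_force: [4.8, -5.1, -4.5]
opening: 0.0099
```

Run:
```python
from h import *
print(ya(),sensors.get_obs())
snap('wrist','w18')
```

```text
62.058700664525766 {'t': 26.375, 'q': array([-0.11647322,  0.19642293,  1.75492101, -0.00305952,  1.18471947,
       -1.1984596 ]), 'dq': array([-0.00404972, -0.00193473,  0.00361412, -0.00045573, -0.00308607,
        0.0116351 ]), 'effort': array([  3.40177864, -42.85575986, -32.10757256,   1.43245641,
         1.38107367,   0.17112611]), 'tool_pos': array([0.61975873, 0.00144358, 0.07831753]), 'tool_rot': array([ 0.75704365,  3.04298876, -0.00330645]), 'contact_force': array([ 4.76563677, -5.09638199, -4.5438789 ]), 'wrist_torque': array([-1.00750992, -0.81536775,  0.25735969]), 'opening': 0.00985708119061276}
```

View pics/w18.png

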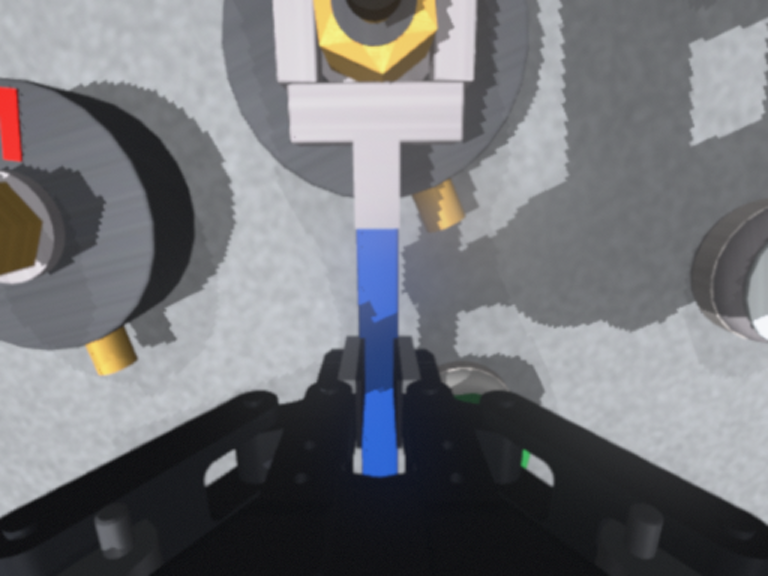

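>>> {"name": "move_arm", "arguments": {"increments": [[-0.4, 0, 0, -1, 0.5], [-3, 0, 0, -1, 0.5], [-6, 0, 0, -1, 0.5], [-6.5, 0, -4, -1, 0.5], [-6.5, 0, -8, -1, 0.5]]}}

```text
t: 27.05
tool_pos: [0.6746, -0.0279, 0.1564]
tool_rot: [-0.735, -3.051, -0.001]
contact_force: [0.6, -0.7, -3.3]
opening: 0.0102
```

Run:
```python
from h import *
print(ya(),sensors.get_obs())
snap('wrist','w19');snap('side','d19'); crop('d19','d19c',(230,150,320,290),5)
```

```text
62.916830773207614 {'t': 27.05, 'q': array([-1.51895441e-01,  2.37681324e-01,  1.56537177e+00,  1.00527417e-03,
        1.34184342e+00, -1.25023087e+00]), 'dq': array([ 6.04215644e-03, -3.32306224e-01, -2.01763801e-01,  1.75812404e-03,
        5.09981472e-01, -1.32163486e-04]), 'effort': array([-1.87357399e-01, -4.51406837e+01, -3.56439257e+01,  1.23258516e-03,
       -2.38515856e-01, -4.81614770e-03]), 'tool_pos': array([ 0.6745648 , -0.0279344 ,  0.15640028]), 'tool_rot': array([-7.34817273e-01, -3.05097610e+00, -1.09348791e-03]), 'contact_force': array([ 0.59070347, -0.68827297, -3.25243189]), 'wrist_torque': array([ 0.01001463, -0.15850747, -0.00295884]), 'opening': 0.010227263594391325}
```

View pics/w19.png

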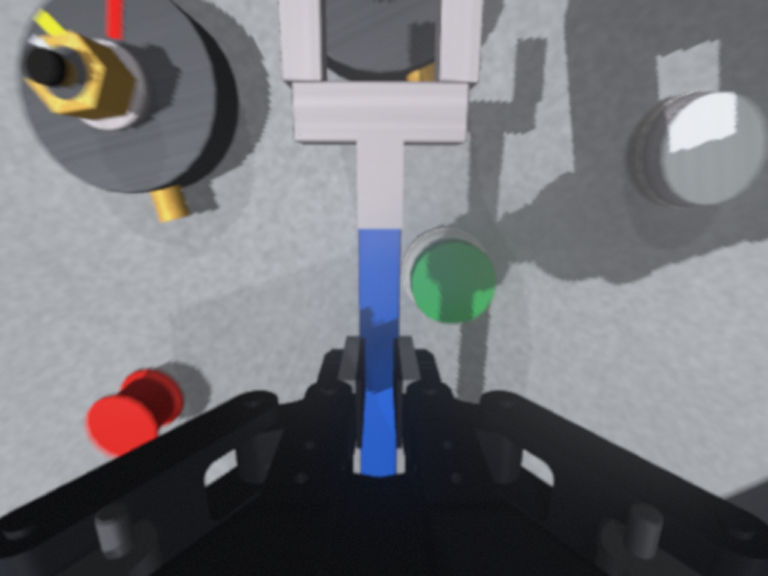

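View pics/d19c.png

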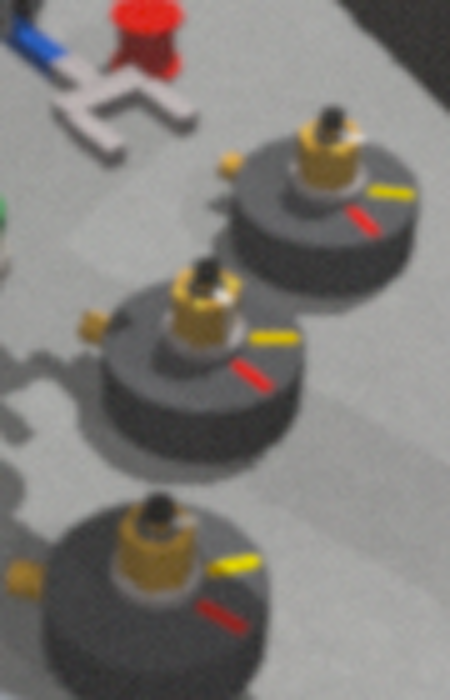

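Run:
```python
from h import *
k=lambda x,y:(180*1.5+x*.3,130*1.5+y*.3)
yaw('w6',k(375,478),k(652,472),k(453,636))
print(world('w19',[(45/1.5,67/1.5)],.093))
m=world('w19',np.array([(38,18),(115,0)])/1.5,.04);print(m)
c=world('side0',[(0,0)],.093)
d=lambda x,y:(230+x/5,150+y/5)
print(world('d19',[d(332,120),d(207,273),d(158,508)],.093))
```

```text
c [ 0.51036479 -0.10359824  0.093     ] yaw -14.381615540248703 -14.819203554991986
[[ 0.51123841 -0.1031065   0.093     ]]
[[ 0.46038388 -0.12121828  0.04      ]
 [ 0.4736777  -0.07945211  0.04      ]]
[[ 0.50820735 -0.09516565  0.093     ]
 [ 0.51800003  0.05990401  0.093     ]
 [ 0.47097495  0.22449404  0.093     ]]
```

>>> {"name": "move_arm", "arguments": {"increments": [[-1, -1, 0, -10, 0.5], [-2, -2.5, 0, -20, 0.5], [-3, -3.9, 0, -30, 0.5], [-3, -3.9, 0, -36, 0.5], [-3, -3.9, 0, -36, 0.5]]}}

```text
t: 27.78
tool_pos: [0.6827, -0.0762, 0.1543]
tool_rot: [0.241, -3.129, -0.003]
contact_force: [-0.2, 0.2, -3.4]
opening: 0.0099
```

Run:
```python
from h import *
print(ya(),to([.6838,-.0761,.078]),sensors.get_obs()['tool_pos'])
```

```text
98.8118883605675 [-0.1390909  -0.02169263  7.6336188 ] [ 0.68266318 -0.07620563  0.15434063]
```

>>> {"name": "move_arm", "arguments": {"increments": [[-0.1, 0, 4, 0, 0.5], [-0.1, 0, 7.6, 0, 0.5], [-0.1, 0, 7.6, 0, 0.5], [2.5, 0, 7.6, 0, 0.5], [4, 0, 7.6, 0, 0.5]]}}

```text
t: 28.4
tool_pos: [0.6443, -0.0828, 0.0824]
tool_rot: [-0.242, 3.131, -0.001]
contact_force: [0.3, 0.3, -3.4]
opening: 0.0106
```

>>> {"name": "move_arm", "arguments": {"increments": [[1.3, 0, 0, 0, 0.5], [1.3, 0, 0, 0, 0.5]]}}

```text
t: 28.65
tool_pos: [0.6311, -0.0849, 0.0817]
tool_rot: [-0.242, 3.131, -0.0]
contact_force: [0.1, 0.3, -3.5]
opening: 0.0099
```

Run:
```python
from h import *
print(ya(),to([.6196,-.0863,.078]),sensors.get_obs())
snap('wrist','w20');snap('side','d20'); crop('d20','d20c',(220,150,320,230),7)
```

```text
98.82732920068003 [1.15731397 0.04016221 0.36534722] {'t': 28.65, 'q': array([-2.50606988e-01,  2.31184502e-01,  1.70796531e+00,  1.57388161e-04,
        1.20164364e+00, -1.97552608e+00]), 'dq': array([ 0.00377243,  0.02085686, -0.02385124,  0.00360304, -0.01237708,
        0.00125204]), 'effort': array([-1.40483826e-01, -4.59279406e+01, -3.47713494e+01, -6.48509525e-02,
        1.40971513e-01, -1.57065515e-02]), 'tool_pos': array([ 0.63109473, -0.08492068,  0.08166271]), 'tool_rot': array([-2.41705209e-01,  3.13147447e+00, -1.85646270e-04]), 'contact_force': array([ 0.12731858,  0.30834717, -3.49910049]), 'wrist_torque': array([ 0.03320513, -0.051376  , -0.01042987]), 'opening': 0.009947130112649402}
```

View pics/w20.png

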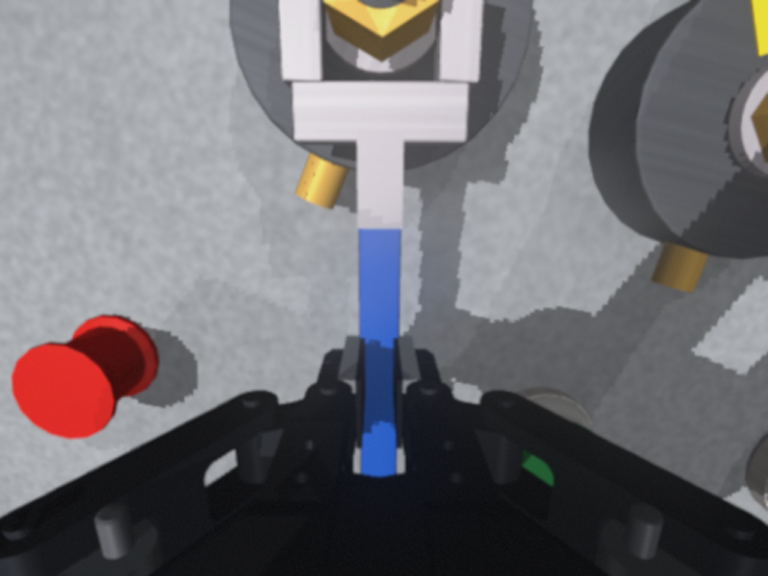

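View pics/d20c.png

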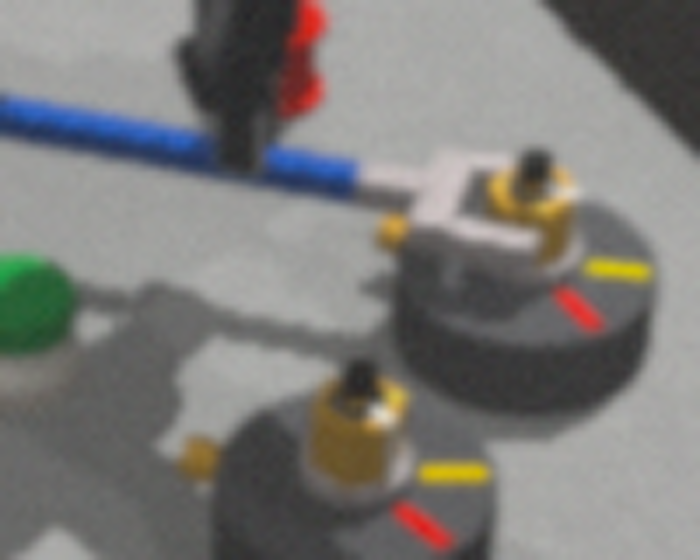

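>>> {"name": "move_arm", "arguments": {"increments": [[0.6, 0.04, 0.3, 0, 0.5], [1, 0.04, 0.3, 0, 0.5], [1, 0.04, 0.3, 0, 0.5]]}}

```text
t: 29.12
tool_pos: [0.6213, -0.0859, 0.0778]
tool_rot: [0.243, -3.132, -0.0]
contact_force: [-0.8, 0.2, -4.0]
opening: 0.0101
```

>>> {"name": "move_arm", "arguments": {"increments": [[0.05, -0.96, 0, 5, 0.5], [0.17, -1.91, 0, 10, 0.5], [0.37, -2.85, 0, 15, 0.5], [0.66, -3.76, 0, 20, 0.5], [1.03, -4.65, 0, 25, 0.5]]}}

```text
t: 29.75
tool_pos: [0.6187, -0.134, 0.0782]
tool_rot: [0.444, 3.11, -0.001]
contact_force: [1.4, 0.4, -3.0]
opening: 0.0101
```

>>> {"name": "move_arm", "arguments": {"increments": [[0.1, -0.96, 0, 5, 0.5], [0.2, -1.91, 0, 10, 0.5], [0.4, -2.85, 0, 15, 0.5], [0.7, -3.76, 0, 20, 0.5], [0.7, -3.76, 0, 20, 0.5]]}}

```text
t: 30.38
tool_pos: [0.6016, -0.1688, 0.0785]
tool_rot: [0.973, 2.985, -0.002]
contact_force: [0.5, -3.0, -3.6]
opening: 0.0099
```

Run:
```python
from h import *
print(ya(),sensors.get_obs())
snap('wrist','w21');snap('side','d21'); crop('d21','d21c',(220,150,320,230),7)
```

```text
53.902523222512215 {'t': 30.375, 'q': array([-3.92035453e-01,  2.09243086e-01,  1.73976607e+00, -1.23738265e-03,
        1.19087425e+00, -1.33235475e+00]), 'dq': array([ 0.01099831,  0.00103898, -0.00393902, -0.00094093,  0.00032009,
       -0.01793178]), 'effort': array([  1.03621725, -43.99569869, -33.57390761,   0.71094677,
         0.62237771,   0.3747676 ]), 'tool_pos': array([ 0.60163885, -0.1687743 ,  0.0784518 ]), 'tool_rot': array([ 9.72844843e-01,  2.98546851e+00, -2.00532867e-03]), 'contact_force': array([ 0.48076785, -2.97351543, -3.57006399]), 'wrist_torque': array([-0.60673018, -0.1824111 ,  0.23838919]), 'opening': 0.009860659507788262}
```

View pics/w21.png

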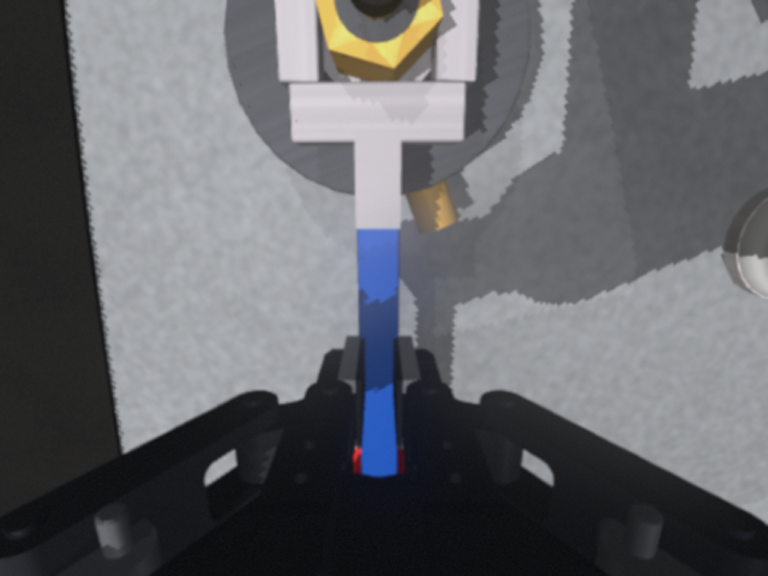

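View pics/d21c.png

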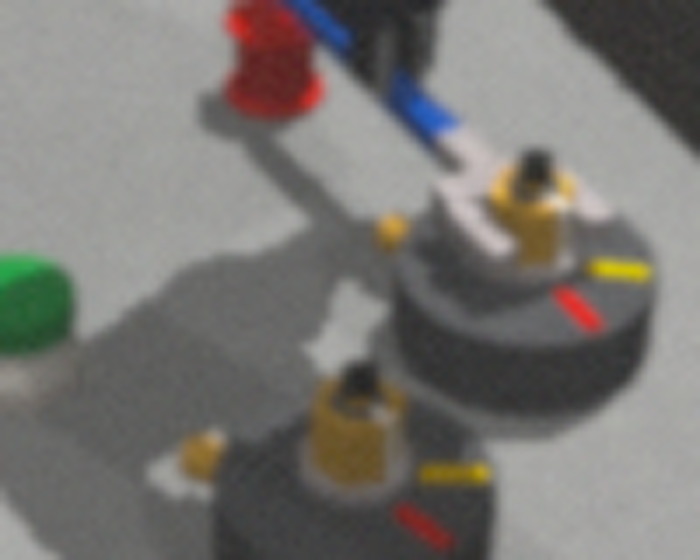

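>>> {"name": "move_arm", "arguments": {"increments": [[0.03, -0.6, 0, 3, 0.5], [0.05, -1.15, 0, 6, 0.5], [0.05, -1.15, 0, 6, 0.5]]}}

```text
t: 30.85
tool_pos: [0.5947, -0.1772, 0.0785]
tool_rot: [1.126, 2.931, -0.001]
contact_force: [2.4, -4.3, -3.7]
opening: 0.01
```

Run:
```python
from h import *
print(ya(),sensors.get_obs()['contact_force'])
snap('side','d22'); crop('d22','d22d',(283,165,308,190),28)
c=np.array([.511,-.1035])
for n in [2.73,3.2,3.35,3.5]:
    a=np.radians(-14.6)-n
    P=[[c[0]+r*np.cos(a),c[1]+r*np.sin(a),.078] for r in (.009,.0185)]
    print(n,((proj('d22',P)-[283,165])*28).round(0).tolist(), (proj('d22',[[c[0],c[1],.093],[c[0],c[1],.078]])-[283,165])*28)
```

```text
47.96574207068861 [ 2.35636932 -4.32009622 -3.70360359]
2.73 [[455.0, 336.0], [546.0, 352.0]] [[379.02940494 201.54232445]
 [368.68480849 320.33577579]]
3.2 [[437.0, 357.0], [510.0, 396.0]] [[379.02940494 201.54232445]
 [368.68480849 320.33577579]]
3.35 [[428.0, 362.0], [491.0, 406.0]] [[379.02940494 201.54232445]
 [368.68480849 320.33577579]]
3.5 [[418.0, 366.0], [470.0, 415.0]] [[379.02940494 201.54232445]
 [368.68480849 320.33577579]]
```

View pics/d22d.png

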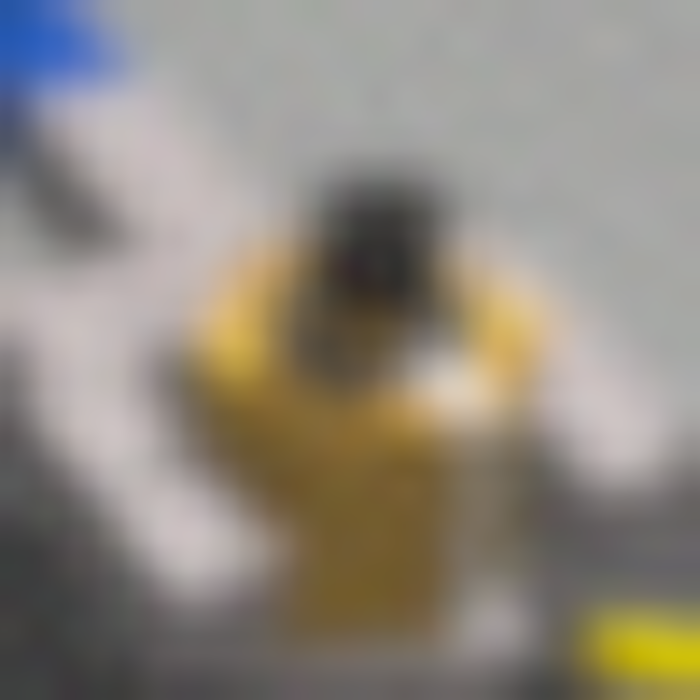

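>>> {"name": "move_arm", "arguments": {"increments": [[0, 0.96, 0, -5, 0.5], [0.05, 1.8, 0, -10, 0.5], [0.05, 1.8, 0, -10, 0.5]]}}

```text
t: 31.28
tool_pos: [0.6057, -0.1618, 0.0776]
tool_rot: [-0.868, -3.018, -0.001]
contact_force: [-0.2, -0.9, -3.9]
opening: 0.01
```

>>> {"name": "move_arm", "arguments": {"increments": [[-0.4, 0, 0, 0, 0.5], [-3, 0, 0, 0, 0.5], [-6, 0, 0, 0, 0.5], [-6.5, 0, -4, 0, 0.5], [-6.5, 0, -8, 0, 0.5]]}}

```text
t: 31.9
tool_pos: [0.6607, -0.1977, 0.1575]
tool_rot: [-0.871, -3.016, -0.002]
contact_force: [0.1, 0.1, -3.7]
opening: 0.01
```

Run:
```python
from h import *
print(ya(),sensors.get_obs())
snap('wrist','w23');snap('side','d23'); crop('d23','d23c',(230,150,320,290),5)
```

```text
57.77200288625627 {'t': 31.9, 'q': array([-3.98899220e-01,  2.68409752e-01,  1.52695957e+00,  7.79065637e-04,
        1.34898538e+00, -1.40738375e+00]), 'dq': array([ 2.86060339e-03, -3.25512243e-01, -2.03217681e-01, -1.31743973e-04,
        5.01733915e-01,  1.43435556e-04]), 'effort': array([-8.67459085e-02, -4.65415907e+01, -3.57355893e+01,  5.84003265e-04,
       -2.34535793e-01, -2.39510002e-03]), 'tool_pos': array([ 0.66069685, -0.19774293,  0.15751773]), 'tool_rot': array([-8.71209806e-01, -3.01561411e+00, -1.69337031e-03]), 'contact_force': array([ 0.05041252,  0.12446998, -3.72415941]), 'wrist_torque': array([-0.07308224, -0.08476742, -0.0327736 ]), 'opening': 0.01003897204251559}
```

View pics/w23.png

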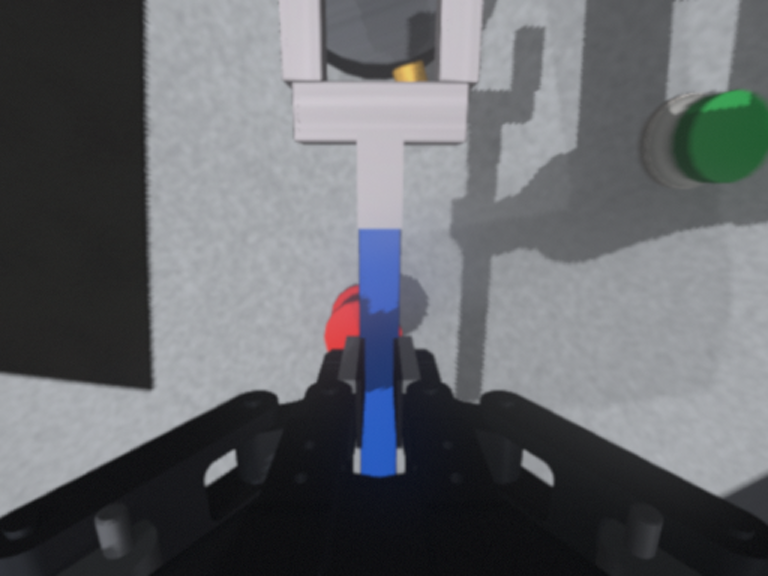

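View pics/d23c.png

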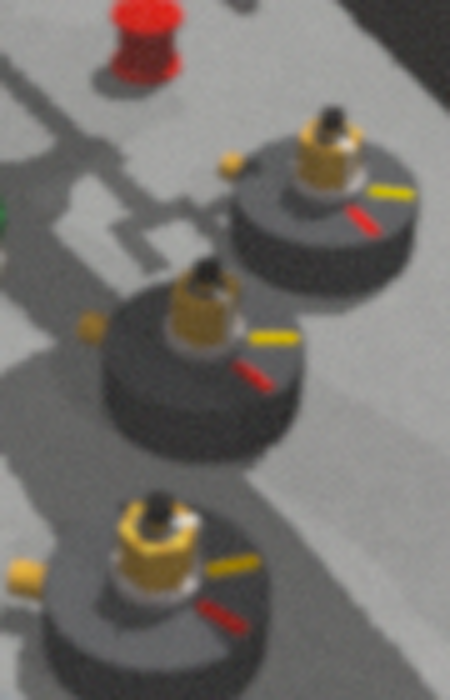

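Run:
```python
from h import *
print(world('w7',np.array([(412,112),(632,142),(660,168)])/1.5,[.05,.05,.05]), world('w7',[(565/1.5,42/1.5)],.072))
print(world('w8',np.array([(170+412/4.7,120+477/4.7)]),.093))
```

```text
[[0.47153781 0.31433878 0.05      ]
 [0.57810159 0.3192789  0.05      ]
 [0.59560654 0.31013544 0.05      ]] [[0.52683049 0.34813068 0.072     ]]
[[0.4729092  0.21940711 0.093     ]]
```

>>> {"name": "move_arm", "arguments": {"increments": [[4.5, 1, -1, 10, 0.5], [9, 2, -1, 20, 0.5], [13.5, 3, -1, 30, 0.5], [18, 4, -1, 40, 0.5], [22.5, 5.2, -1, 50, 0.5]]}}

```text
t: 32.62
tool_pos: [0.4958, -0.0326, 0.1658]
tool_rot: [-2.07, -2.359, 0.001]
contact_force: [-0.8, 0.8, -3.6]
opening: 0.0099
```

Run:
```python
from h import *
print(ya(),to([.3447,.1242,.16]),sensors.get_obs()['q'])
```

```text
7.469072810149792 [ 17.51474828 -12.94116129   0.64030013] [-2.15939627e-01 -1.92516428e-01  1.98632183e+00  5.62129539e-04
  1.35072171e+00 -3.46421113e-01]
```

>>> {"name": "move_arm", "arguments": {"increments": [[4, -3, 0, 10, 0.5], [8, -6, 0, 20, 0.5], [12, -9, 0, 30, 0.5], [16, -12, 0, 40, 0.5], [17.4, -12.9, 0, 50, 0.5]]}}

```text
t: 33.25
tool_pos: [0.3436, 0.1221, 0.1656]
tool_rot: [-2.873, -1.268, 0.004]
contact_force: [0.1, -0.0, -3.9]
opening: 0.0103
```

>>> {"name": "move_arm", "arguments": {"increments": [[0, 0, 0, 10, 0.5], [0, 0, 0, 10.3, 0.5], [0, 0, 0, 10.3, 0.5]]}}

```text
t: 33.62
tool_pos: [0.346, 0.1207, 0.1671]
tool_rot: [-2.973, -1.014, 0.003]
contact_force: [-0.4, -0.4, -3.7]
opening: 0.0101
```

Run:
```python
from h import *
print(ya(),to([.3447,.1242,.078]),sensors.get_obs())
snap('wrist','w24');snap('side','d24')
```

```text
-52.33747935883977 [ 0.12391563 -0.34836979  8.90571948] {'t': 33.625, 'q': array([ 1.31578965e-01, -5.86582657e-01,  2.26988355e+00,  1.91197035e-04,
        1.45996474e+00,  1.04501832e+00]), 'dq': array([-0.00307455,  0.00069788, -0.00904374, -0.00123742,  0.00214422,
        0.0083129 ]), 'effort': array([ 1.66846951e-01, -1.39982566e+01, -3.90190744e+01,  4.35208739e-02,
       -4.84896346e-02,  6.58163146e-03]), 'tool_pos': array([0.34599755, 0.12068786, 0.16705525]), 'tool_rot': array([-2.97294581e+00, -1.01388478e+00,  2.51817433e-03]), 'contact_force': array([-0.41314212, -0.42532709, -3.70393876]), 'wrist_torque': array([-0.04756192,  0.08659464,  0.07011122]), 'opening': 0.010142678159174147}
```

View pics/w24.png

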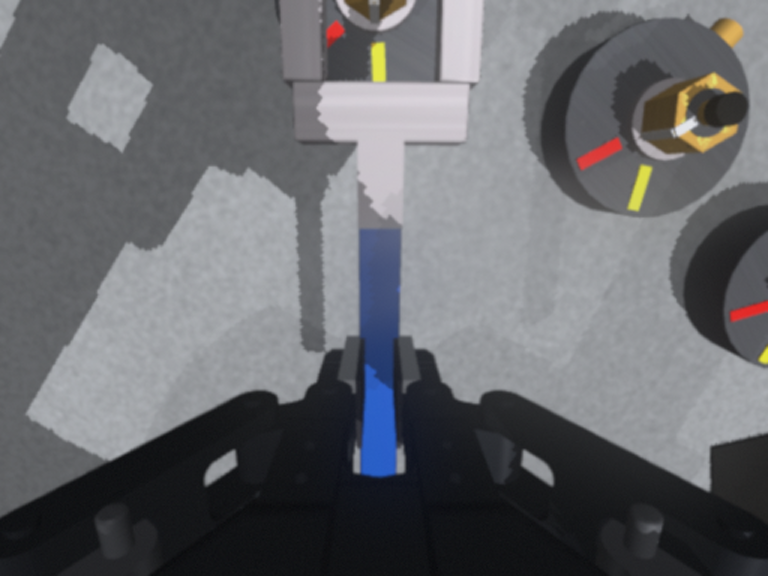

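View pics/d24.png

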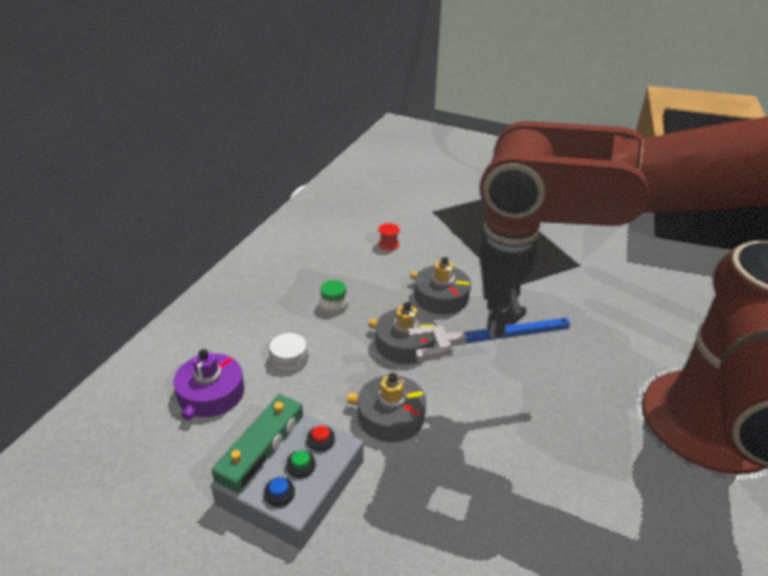

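>>> {"name": "move_arm", "arguments": {"increments": [[0.1, -0.35, 4, 0.6, 0.5], [0.1, -0.35, 8.6, 0.6, 0.5], [0.1, -0.35, 8.6, 0.6, 0.5], [0.1, -0.35, 8.6, 0.6, 0.5]]}}

```text
t: 34.22
tool_pos: [0.3462, 0.1243, 0.0835]
tool_rot: [2.979, 0.996, 0.003]
contact_force: [0.9, 0.4, -2.6]
opening: 0.0101
```

Run:
```python
from h import *
print(ya(),to([.3846,.1543,.078]),sensors.get_obs()['tool_pos'])
snap('wrist','w25');snap('side','d25');crop('d25','d25c',(230,190,360,300),6)
```

```text
-53.03261241858212 [ 4.8736401  -0.08711058  0.55750287] [0.34617406 0.12429406 0.08349247]
```

View pics/w25.png

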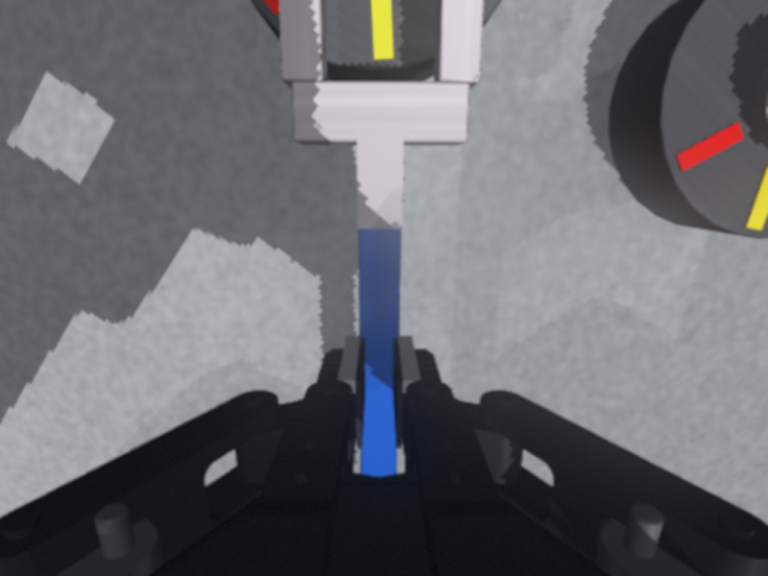

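View pics/d25c.png

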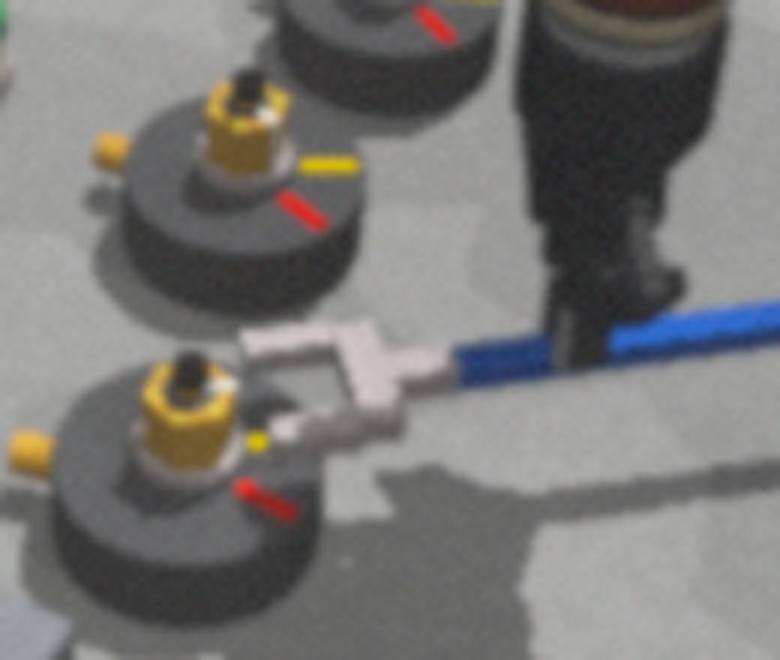

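>>> {"name": "move_arm", "arguments": {"increments": [[0, -0.08, 0.5, 0, 0.5], [2, -0.08, 0.5, 0, 0.5], [3.7, -0.08, 0.5, 0, 0.5], [3.7, -0.08, 0.5, 0, 0.5]]}}

```text
t: 34.83
tool_pos: [0.3752, 0.1476, 0.0779]
tool_rot: [2.979, 0.997, 0.002]
contact_force: [0.3, -0.1, -3.5]
opening: 0.0103
```

Run:
```python
from h import *
print(ya(),to([.3846,.1543,.078]),sensors.get_obs()['tool_pos'],sensors.get_obs()['contact_force'])
snap('wrist','w26')
```

```text
-52.98806840670525 [ 1.15232653  0.02831086 -0.00572767] [0.37522821 0.14758929 0.07792926] [ 0.25828441 -0.10438434 -3.53918328]
```

View pics/w26.png

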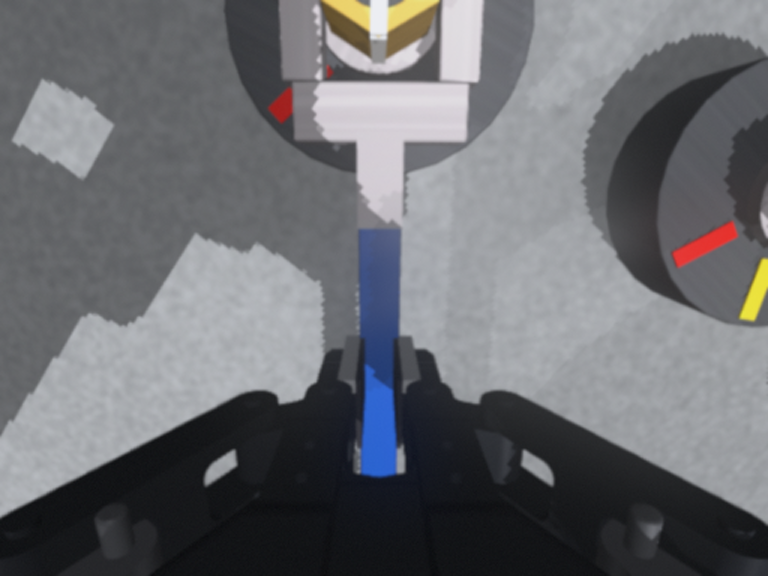

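>>> {"name": "move_arm", "arguments": {"increments": [[0.6, 0, 0, 0, 0.5], [1, 0, 0, 0, 0.5], [1, 0, 0, 0, 0.5]]}}

```text
t: 35.25
tool_pos: [0.3822, 0.1532, 0.077]
tool_rot: [-2.98, -0.996, 0.0]
contact_force: [-1.0, 0.2, -3.1]
opening: 0.0099
```

>>> {"name": "move_arm", "arguments": {"increments": [[0.05, -0.96, 0, 5, 0.5], [0.17, -1.91, 0, 10, 0.5], [0.37, -2.85, 0, 15, 0.5], [0.66, -3.76, 0, 20, 0.5], [1.03, -4.65, 0, 25, 0.5]]}}

```text
t: 35.88
tool_pos: [0.362, 0.1966, 0.0769]
tool_rot: [3.125, 0.324, -0.001]
contact_force: [0.1, -1.2, -4.3]
opening: 0.0102
```

>>> {"name": "move_arm", "arguments": {"increments": [[0.1, -0.96, 0, 5, 0.5], [0.2, -1.91, 0, 10, 0.5], [0.4, -2.85, 0, 15, 0.5], [0.7, -3.76, 0, 20, 0.5], [0.7, -3.76, 0, 20, 0.5]]}}

```text
t: 36.5
tool_pos: [0.3607, 0.2352, 0.0767]
tool_rot: [-3.134, 0.217, 0.003]
contact_force: [-2.4, 2.1, -3.8]
opening: 0.0103
```

Run:
```python
from h import *
print(ya(),sensors.get_obs())
snap('wrist','w27')
```

```text
-97.91926230802727 {'t': 36.5, 'q': array([ 4.03833473e-01, -2.57900216e-01,  2.20111533e+00,  1.27463108e-03,
        1.19992226e+00,  2.11238391e+00]), 'dq': array([-0.00950307, -0.00760716,  0.00873963,  0.00228933,  0.00146614,
       -0.02956246]), 'effort': array([ -1.38255805, -23.46867442, -36.08239532,  -0.73222987,
        -0.49798535,   0.42107223]), 'tool_pos': array([0.36071599, 0.23517066, 0.0767347 ]), 'tool_rot': array([-3.13373888e+00,  2.16913409e-01,  3.00936768e-03]), 'contact_force': array([-2.39733275,  2.10171684, -3.80508763]), 'wrist_torque': array([0.3364351 , 0.52974942, 0.24851704]), 'opening': 0.010323662284915377}
```

View pics/w27.png

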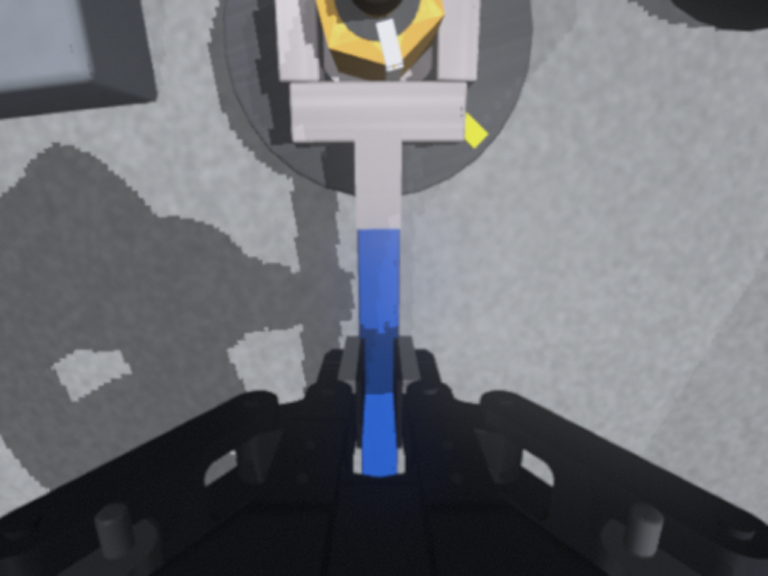

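>>> {"name": "move_arm", "arguments": {"increments": [[0.05, -0.96, 0, 5, 0.5], [0.17, -1.91, 0, 10, 0.5], [0.17, -1.91, 0, 10, 0.5], [0.17, -1.91, 0, 10, 0.5]]}}

```text
t: 37.05
tool_pos: [0.3651, 0.2537, 0.0768]
tool_rot: [-3.102, 0.49, 0.003]
contact_force: [-3.8, 4.0, -3.4]
opening: 0.0101
```

Run:
```python
from h import *
print(ya(),sensors.get_obs()['contact_force'])
snap('wrist','w28');snap('side','d28');crop('d28','d28c',(230,220,330,300),7)
```

```text
-107.9481807630678 [-3.79371114  3.97320735 -3.37474322]
```

View pics/w28.png

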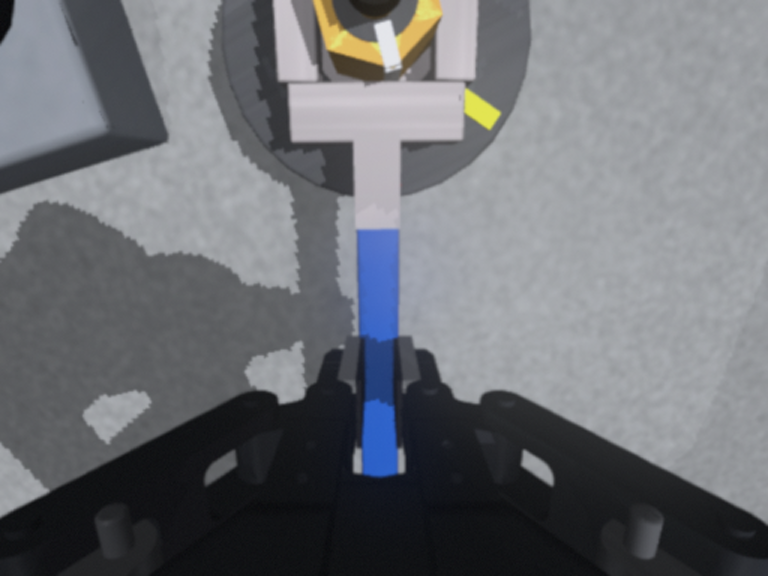

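View pics/d28c.png

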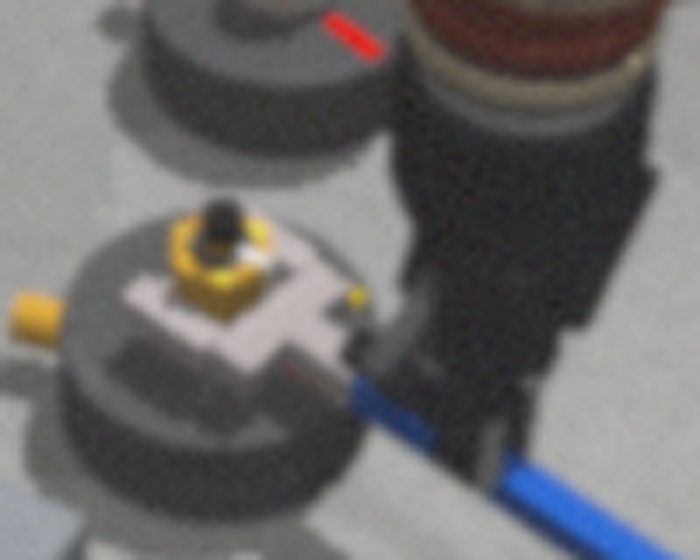

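Run:
```python
from h import *
y=world('w28',np.array([(497,120)])/1.5,.04)[0]
l=world('w28',np.array([(394,70),(382,24)])/1.5,.078)
c=world('w28',np.array([(375,1)])/1.5,.093)[0]
print(c,y,l)
for cc in (c,np.array([.4725,.2205])):
    a=lambda v:np.degrees(np.arctan2(v[1]-cc[1],v[0]-cc[0]))
    print(a(y),a(l[0]),a(l[1]),np.hypot(*(y[:2]-cc[:2])),'nut', 2.6+np.radians((a(y)-a(l[0]))%360))
d=l[0]-l[1];print(np.degrees(np.arctan2(d[1],d[0])))
```

```text
[0.46577039 0.22182657 0.093     ] [0.43326992 0.18597861 0.04      ] [[0.4532077  0.22060064 0.078     ]
 [0.46504031 0.22024253 0.078     ]]
-132.19607020588845 -174.42644155030925 -114.74481502458143 0.048387572906117005 nut 3.3370590243000073
-138.65310993158494 179.70110888419177 -178.02321088957044 0.05225634964995751 nut 3.3268560012298005
178.26646968038864
```

>>> {"name": "move_arm", "arguments": {"increments": [[0.05, -0.85, 0, 4.5, 0.5], [0.05, -0.85, 0, 4.5, 0.5], [0.05, -0.85, 0, 4.5, 0.5]]}}

```text
t: 37.52
tool_pos: [0.3681, 0.2617, 0.0768]
tool_rot: [-3.08, 0.611, 0.004]
contact_force: [-4.8, 4.5, -2.8]
opening: 0.0101
```

Run:
```python
from h import *
print(ya(),sensors.get_obs()['contact_force'],sensors.get_obs()['wrist_torque'])
snap('wrist','w29')
```

```text
-112.45359222310043 [-4.76308339  4.45900118 -2.84708925] [0.83663634 0.78843691 0.41521913]
```

View pics/w29.png

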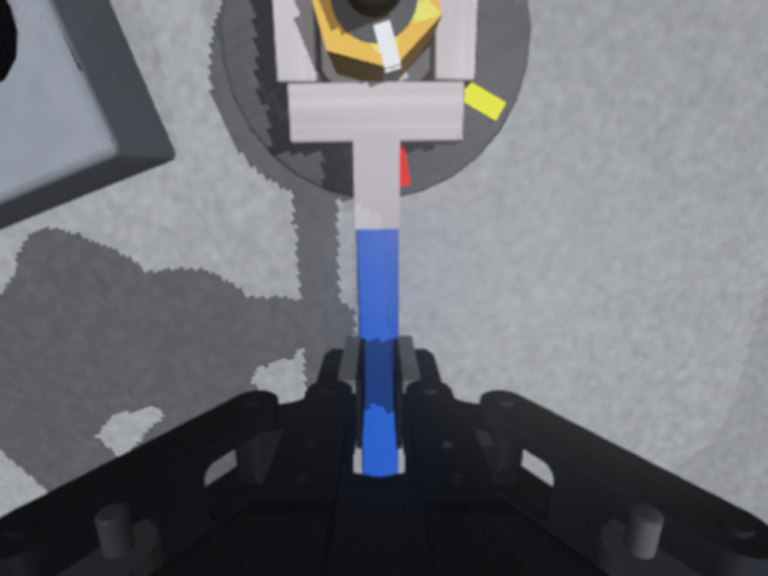

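>>> {"name": "move_arm", "arguments": {"increments": [[0, 0.96, 0, -5, 0.5], [0.05, 1.8, 0, -10, 0.5], [0.05, 1.8, 0, -10, 0.5]]}}

```text
t: 37.95
tool_pos: [0.3627, 0.244, 0.0771]
tool_rot: [-3.122, 0.345, -0.001]
contact_force: [-1.1, 1.1, -4.8]
opening: 0.0101
```

>>> {"name": "move_arm", "arguments": {"increments": [[-0.4, 0, 0, 0, 0.5], [-3, 0, 0, 0, 0.5], [-5.5, 0, 0, 0, 0.5], [-5.5, 0, -4, 0, 0.5], [-5.5, 0, -8, 0, 0.5]]}}

```text
t: 38.58
tool_pos: [0.3081, 0.2564, 0.1574]
tool_rot: [3.122, -0.343, -0.001]
contact_force: [0.9, 0.6, -3.8]
opening: 0.0102
```

Run:
```python
from h import *
print(ya(),sensors.get_obs())
snap('wrist','w30');snap('side','d30');crop('d30','d30c',(220,150,320,290),5);snap('scene','s30');crop('s30','s30c',(180,130,320,250),5.5)
```

```text
-102.53851586778025 {'t': 38.575, 'q': array([ 5.08061920e-01, -4.61903104e-01,  2.20656878e+00, -3.59386898e-04,
        1.39786191e+00,  2.29775884e+00]), 'dq': array([-5.50805911e-03, -3.97110175e-01, -3.10708255e-01, -5.92532437e-04,
        6.79193686e-01, -1.66519355e-04]), 'effort': array([ 3.55059821e-01, -1.58317995e+01, -3.59259510e+01, -3.38428980e-02,
       -3.89750870e-01,  2.52541962e-03]), 'tool_pos': array([0.30807414, 0.2563618 , 0.15744942]), 'tool_rot': array([ 3.12197981e+00, -3.42974688e-01, -8.75177270e-04]), 'contact_force': array([ 0.90548344,  0.63883052, -3.76027925]), 'wrist_torque': array([0.0012314 , 0.03694071, 0.01092771]), 'opening': 0.010207356586736624}
```

View pics/w30.png

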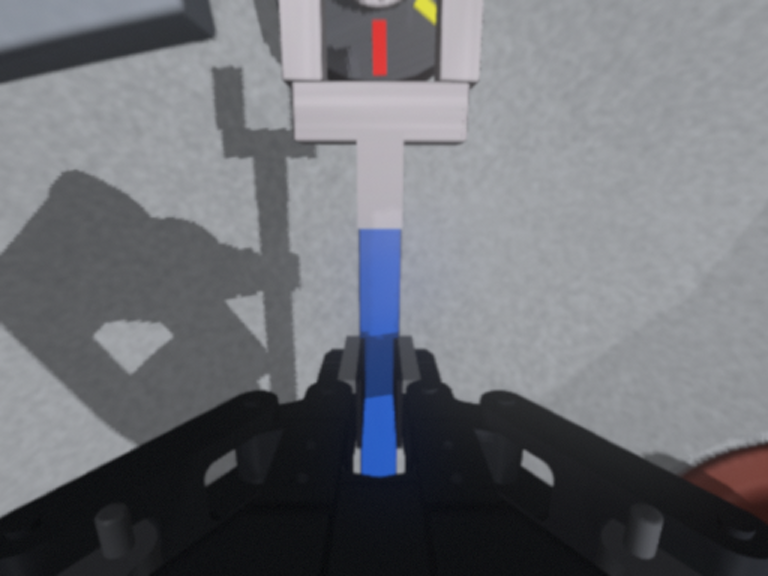

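View pics/d30c.png

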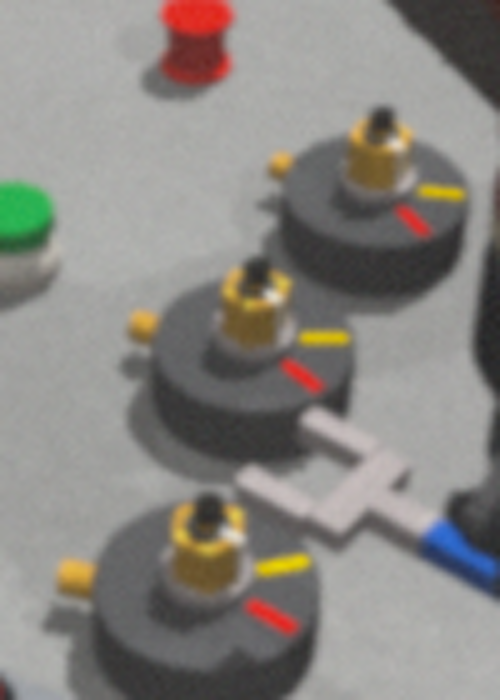

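View pics/s30c.png

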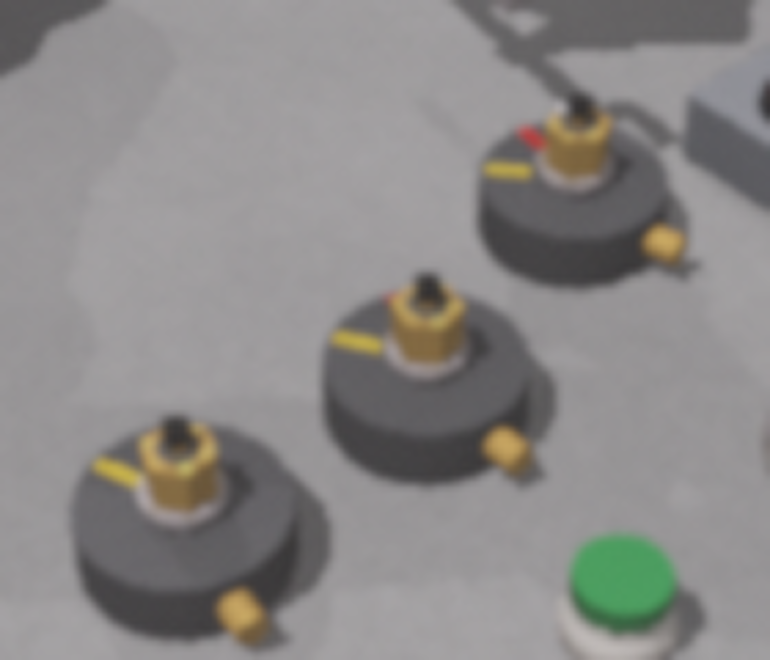

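>>> {"name": "move_arm", "arguments": {"increments": [[2.5, 5.2, -3, -10, 0.5], [5, 10.4, -3, -20, 0.5], [7.5, 15.6, -3, -30, 0.5], [10, 20.8, -3, -40, 0.5], [12.5, 26, -3, -50, 0.5]]}}

```text
t: 39.35
tool_pos: [0.3643, 0.0216, 0.1845]
tool_rot: [-3.038, -0.795, 0.004]
contact_force: [-0.4, 0.6, -4.6]
opening: 0.0102
```

Run:
```python
from h import *
print(ya(),to([.4545,-.361,.12]),sensors.get_obs()['tool_pos'])
snap('wrist','w31')
```

```text
-60.68934221664373 [-10.84514167  37.78647869   6.41908742] [0.36426794 0.02156641 0.18453755]
```

View pics/w31.png

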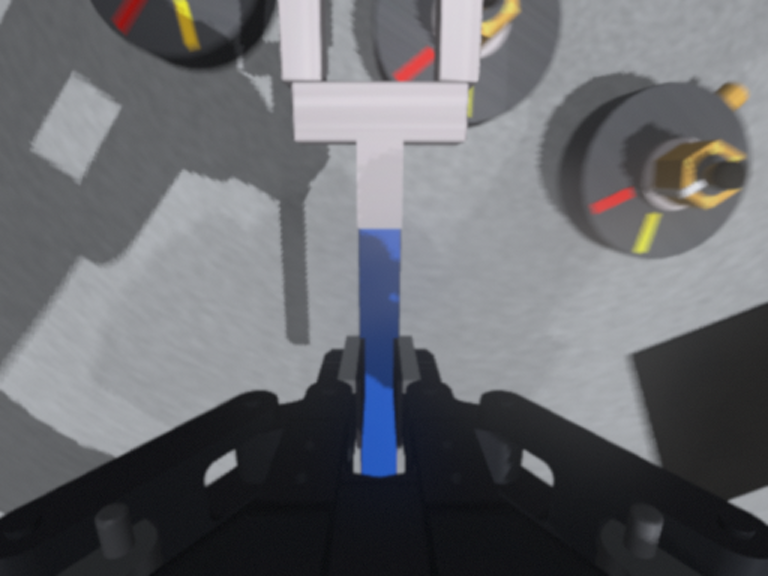

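>>> {"name": "move_arm", "arguments": {"increments": [[-1.5, 5.5, 0, -10, 0.5], [-3, 11, 0, -20, 0.5], [-4.5, 16.5, 0, -30, 0.5], [-6, 22, 0, -40, 0.5], [-7.7, 27.5, 0, -50, 0.5]]}}

```text
t: 40.02
tool_pos: [0.4295, -0.2496, 0.1843]
tool_rot: [-2.446, -1.966, 0.001]
contact_force: [1.8, 0.4, -3.1]
opening: 0.0097
```

Run:
```python
from h import *
print(ya(),to([.4545,-.361,.15]),sensors.get_obs()['tool_pos'])
```

```text
-12.414967481796776 [-10.35029412   4.84313322   3.40244397] [ 0.42953913 -0.24957781  0.18432442]
```

>>> {"name": "move_arm", "arguments": {"increments": [[-4, 2, 0, -10, 0.5], [-8, 4, 0, -20, 0.5], [-10.3, 4.8, 0, -30, 0.5], [-10.3, 4.8, 0, -40, 0.5], [-10.3, 4.8, 0, -50, 0.5]]}}

```text
t: 40.65
tool_pos: [0.4535, -0.3589, 0.1836]
tool_rot: [-1.387, -2.814, -0.002]
contact_force: [-1.2, -0.1, -3.7]
opening: 0.01
```

>>> {"name": "move_arm", "arguments": {"increments": [[0, 0, 3, -10, 0.5], [0, 0, 6, -11, 0.5], [0, 0, 6, -11, 0.5]]}}

```text
t: 41.02
tool_pos: [0.4518, -0.3566, 0.1212]
tool_rot: [-1.116, -2.926, -0.007]
contact_force: [-0.5, 0.5, -3.6]
opening: 0.0099
```

Run:
```python
from h import *
print(ya(),to([.4545,-.361,.026]),sensors.get_obs()['tool_pos'])
snap('wrist','w32')
```

```text
48.252768824045326 [-0.59118814 -0.15122741  9.51056734] [ 0.45180728 -0.35664316  0.12116351]
```

View pics/w32.png

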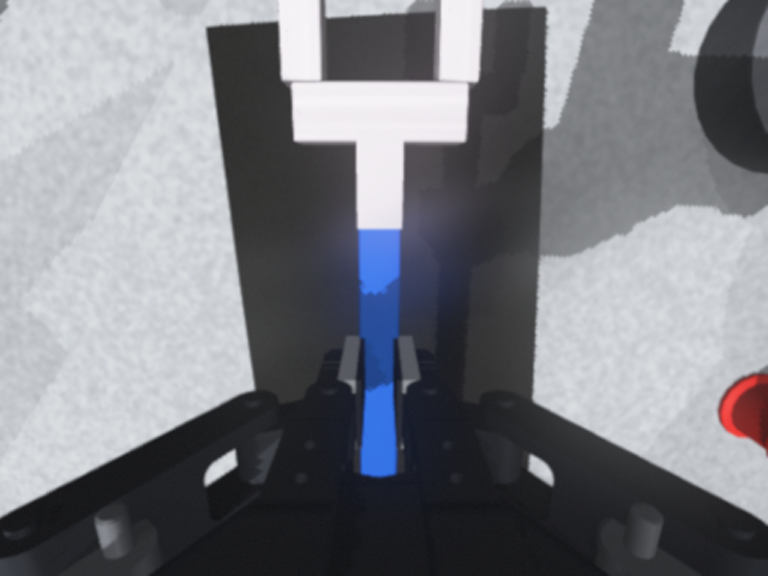

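>>> {"name": "move_arm", "arguments": {"increments": [[-0.6, -0.1, 4, -1.5, 0.5], [-0.6, -0.1, 8, -1.5, 0.5], [-0.6, -0.1, 9, -1.5, 0.5], [-0.6, -0.1, 9, -1.5, 0.5]]}}

```text
t: 41.58
tool_pos: [0.4584, -0.3644, 0.0375]
tool_rot: [1.08, 2.95, -0.0]
contact_force: [-0.4, 0.5, -4.0]
opening: 0.01
```

>>> {"name": "move_arm", "arguments": {"increments": [[0, 0, 0.2, 0, 0.5], [0, 0, 0.3, 0, 0.5], [0, 0, 0.3, 0, 0.5]]}}

```text
t: 41.95
tool_pos: [0.4585, -0.3646, 0.0349]
tool_rot: [1.079, 2.949, -0.001]
contact_force: [-0.3, 1.0, -3.9]
opening: 0.0097
```

>>> {"name": "move_arm", "arguments": {"increments": [[0, 0, 0.3, 0, 0.5], [0, 0, 0.6, 0, 0.5], [0, 0, 0.6, 0, 0.5]]}}

```text
t: 42.32
tool_pos: [0.4581, -0.3642, 0.028]
tool_rot: [-1.079, -2.95, -0.0]
contact_force: [-0.4, 0.9, -1.6]
opening: 0.0102
```

Touching; release and lift slowly.

>>> {"name": "move_arm", "arguments": {"increments": [[0, 0, 0.1, 0, 0.5], [0, 0, 0.1, 0, 3], [0, 0, 0.1, 0, 5], [0, 0, 0.1, 0, 5], [0, 0, -2, 0, 5]]}}

```text
t: 42.95
tool_pos: [0.4569, -0.363, 0.0467]
tool_rot: [-1.078, -2.947, -0.003]
contact_force: [0.9, 0.5, 0.8]
opening: 0.05
```

>>> {"name": "move_arm", "arguments": {"increments": [[0, 0, -6, 0, 5], [0, 0, -12, 0, 5], [0, 0, -18, 0, 5], [0, 0, -20, 0, 5], [0, 0, -20, 0, 5]]}}

```text
t: 43.58
tool_pos: [0.4588, -0.3649, 0.251]
tool_rot: [1.078, 2.946, -0.003]
contact_force: [0.2, -0.3, -0.5]
opening: 0.0498
```

Run:
```python
from h import *
print(ya(),sensors.get_obs())
snap('wrist','w33');snap('scene','s33')
```

```text
49.808093980300164 {'t': 43.575, 'q': array([-7.98795252e-01, -4.37179993e-02,  1.70505791e+00, -9.83834256e-06,
        1.47514386e+00, -1.66811086e+00]), 'dq': array([ 0.00205209,  0.04405149,  0.0712719 ,  0.00050103, -0.01344829,
       -0.00145301]), 'effort': array([ 4.90328274e-02, -3.69048107e+01, -3.86572766e+01,  1.28535099e-03,
        5.36148122e-02, -1.89172317e-05]), 'tool_pos': array([ 0.45876889, -0.3648634 ,  0.25104091]), 'tool_rot': array([ 1.07784717,  2.94600646, -0.00348531]), 'contact_force': array([ 0.19011648, -0.33569217, -0.46750688]), 'wrist_torque': array([-0.02252545,  0.03654282,  0.00315184]), 'opening': 0.04979229160800946}
```

View pics/w33.png

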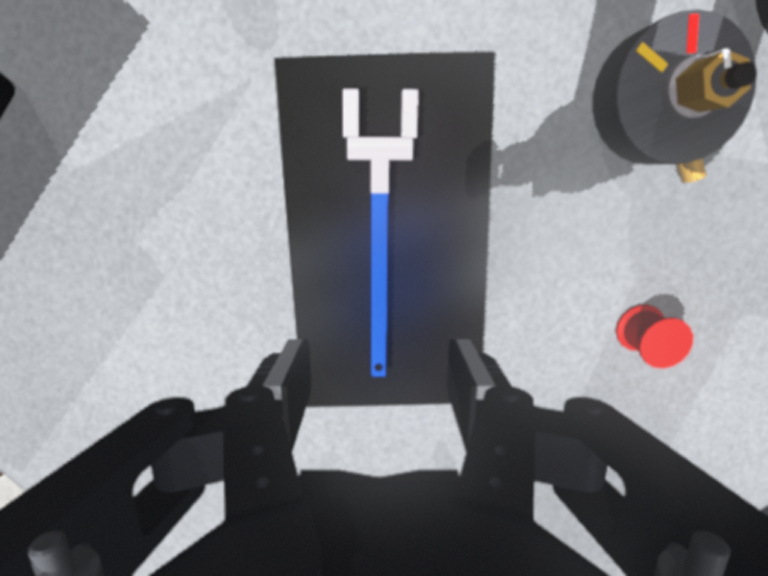

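View pics/s33.png

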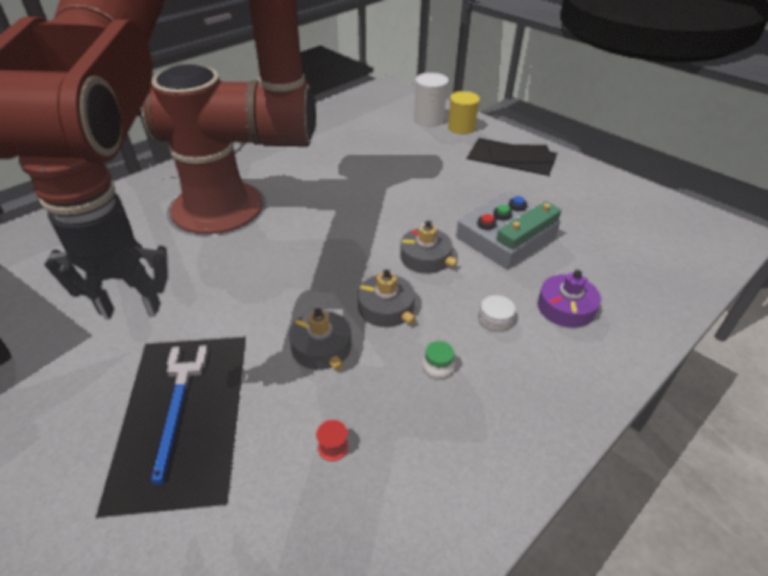

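>>> {"name": "move_arm", "arguments": {"increments": [[3, 5, 0, -7, 5], [6, 10, 0, -14, 5], [9, 15, 0, -21, 5], [12, 20, 0, -28, 5], [15, 25, 0, -37, 5]]}}

```text
t: 44.3
tool_pos: [0.5035, -0.0742, 0.2447]
tool_rot: [-0.08, -3.136, -0.002]
contact_force: [0.6, -0.0, -0.1]
opening: 0.0499
```

Run:
```python
from h import *
print(ya(),to([.57,.2,.25]),to([.58,.4,.25]),sensors.get_obs()['tool_pos'])
```

```text
87.07239438082712 [-5.23723237 27.72419161 -0.52325206] [-5.21457811 47.74914581 -0.4968672 ] [ 0.50351068 -0.07419714  0.24466923]
```

>>> {"name": "move_arm", "arguments": {"increments": [[-1.5, 5.5, 0, 0, 2], [-3, 11, 0, 0, 2], [-4, 16.5, 0, 0, 2], [-5.2, 22, 0, 0, 2], [-5.2, 26, 0, 0, 0]]}}

```text
t: 44.92
tool_pos: [0.5701, 0.1823, 0.2441]
tool_rot: [-0.085, -3.135, 0.002]
contact_force: [0.1, -0.3, -0.0]
opening: 0.0029
```

Run:
```python
from h import *
print(ya(),to([.58,.4,.25]),sensors.get_obs()['tool_pos'])
snap('wrist','w34')
```

```text
86.87825541886899 [ 0.20387888 21.78995277 -0.61332662] [0.57013384 0.18230701 0.24413508]
```

View pics/w34.png

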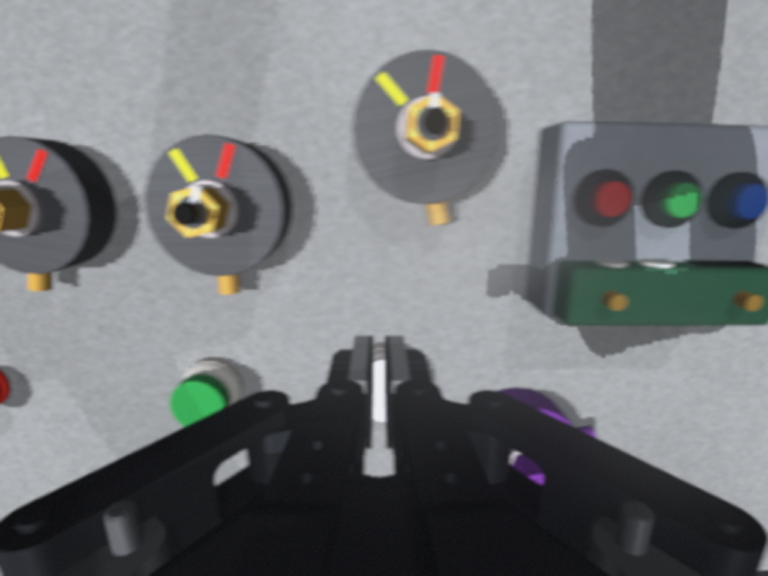

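Run:
```python
from h import *
crop('w34','w34c',(90,20,350,200),3)
# hand readings scale1.5
A=lambda f,a,b,z:(lambda p:np.degrees(np.arctan2(p[1,1]-p[0,1],p[1,0]-p[0,0])))(world(f,np.array([a,b])/1.5,z))
print('red3',A('w34',(433,90),(437,58),.04),'yel3',A('w34',(402,101),(381,76),.04))
print('red2',A('w34',(221,178),(229,146),.04),'yel2',A('w34',(191,178),(173,152),.04))
```

```text
red3 170.92713972396132 yel3 -140.83125790729775
red2 157.73466028244616 yel2 -151.53507889527287
```

View pics/w34c.png

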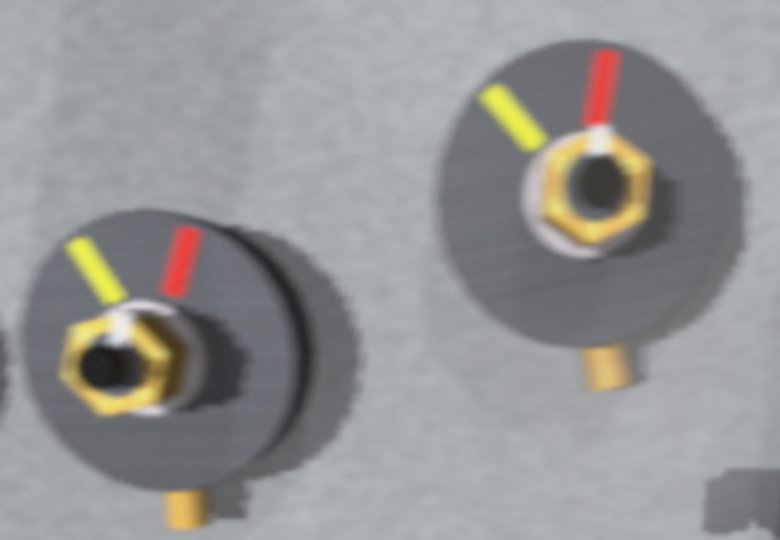

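Run:
```python
from h import *
crop('w34','w34k',(360,80,512,220),5)
```

```text
(no output)
```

View pics/w34k.png

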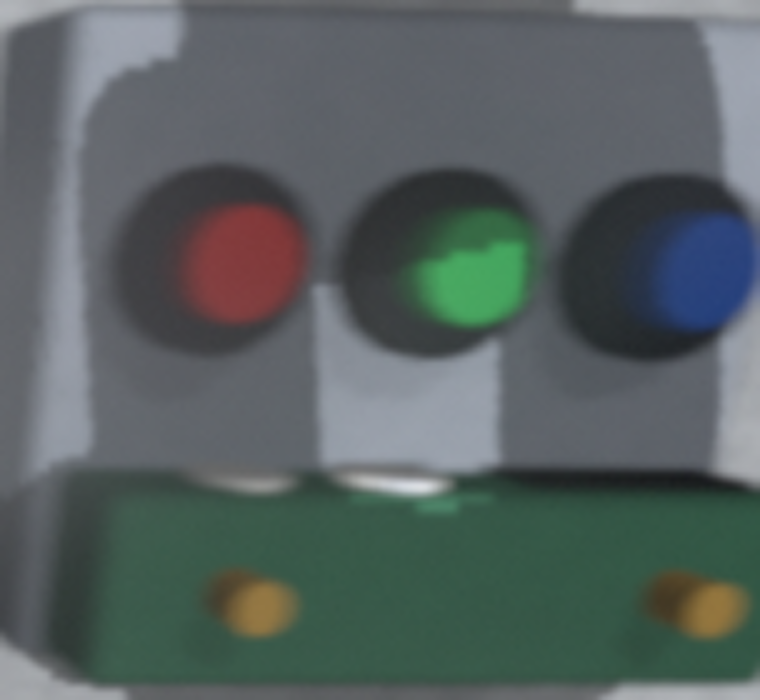

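Run:
```python
from h import *
f=lambda L:np.array(L)/5+[360,80]
print(world('w34',f([(247,264),(477,268),(710,272)]),.072)) # r,g,b
o=sensors.get_obs();print(o['tool_pos'],o['opening'],ya())
g=world('w34',f([(477,268)]),.072)[0]
print(to([g[0],g[1],.13]))
```

```text
[[0.52845723 0.35104334 0.072     ]
 [0.53148589 0.40149547 0.072     ]
 [0.53447344 0.45413763 0.072     ]]
[0.56962534 0.18596337 0.24413274] -0.00011369591234883976 87.04986365042092
[ 4.8478619  21.30359641 11.4893379 ]
```

>>> {"name": "move_arm", "arguments": {"increments": [[1.2, 5.5, 0, 0, 0], [2.4, 11, 0, 0, 0], [3.6, 16.5, 0, 0, 0], [4.8, 21.3, 4, 0, 0], [4.8, 21.3, 8, 0, 0]]}}

```text
t: 45.6
tool_pos: [0.533, 0.3979, 0.1642]
tool_rot: [-0.081, -3.137, 0.002]
contact_force: [0.6, -0.1, -1.0]
opening: 0.0005
```

>>> {"name": "move_arm", "arguments": {"increments": [[0, 0, 2, 0, 0], [0, 0, 2, 0, 0]]}}

```text
t: 45.85
tool_pos: [0.5337, 0.394, 0.1443]
tool_rot: [-0.089, -3.135, 0.006]
contact_force: [-0.3, 0.4, -0.7]
opening: -0.0001
```

Run:
```python
from h import *
o=sensors.get_obs();print(o['tool_pos'],o['opening'],ya(),to([.5315,.4018,.089]))
snap('wrist','w35');snap('side','d35');crop('d35','d35c',(110,180,270,370),3.3)
```

```text
[0.5336882  0.39403651 0.14427375] -5.474883927027234e-05 86.76371585501492 [0.23219997 0.78305224 5.52588311]
```

View pics/w35.png

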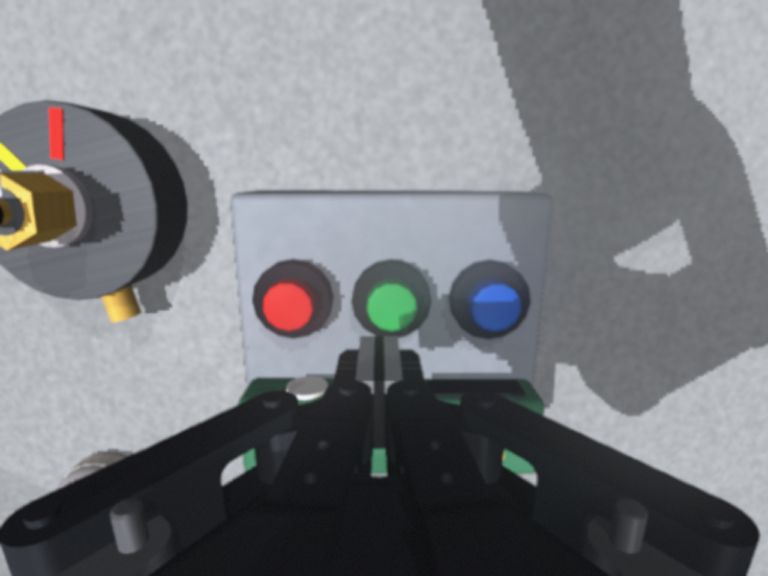

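View pics/d35c.png

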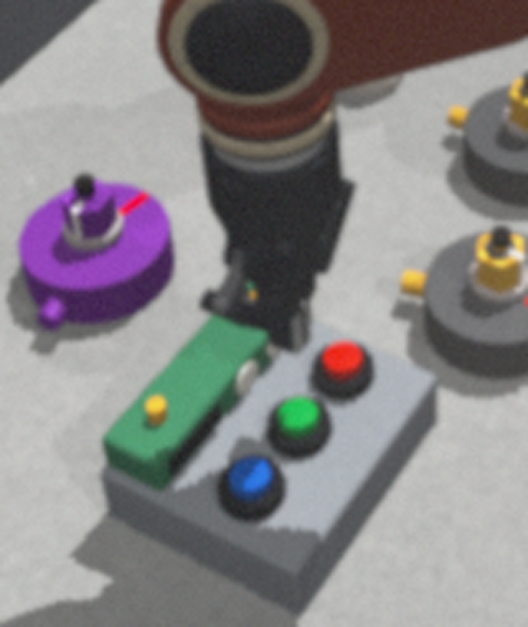

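Run:
```python
from h import *
P=world('w35',np.array([(288,307),(391,307),(496,308)])/1.5,.072);print(P)
for p in P: print(to([p[0],p[1],.1]))
```

```text
[[0.5288359  0.34890911 0.072     ]
 [0.53160465 0.40011005 0.072     ]
 [0.53499523 0.45231435 0.072     ]]
[ 0.45485847 -4.66153569  4.88519269]
[0.46937061 0.46601811 4.8881169 ]
[0.42750156 5.69727874 4.89115374]
```

>>> {"name": "move_arm", "arguments": {"increments": [[0.3, 0.6, 2, 0, 0], [0.3, 0.6, 4.2, 0, 0], [0.3, 0.6, 4.2, 0, 0]]}}

```text
t: 46.32
tool_pos: [0.5306, 0.4006, 0.1022]
tool_rot: [-0.087, -3.135, 0.005]
contact_force: [0.8, -1.3, -0.7]
opening: 0.0001
```

Run:
```python
from h import *
o=sensors.get_obs();print(o['tool_pos'],o['contact_force'],ya(),to([.5316,.4003,.089]))
snap('wrist','w36');snap('side','d36');crop('d36','d36c',(110,180,270,370),3.3)
```

```text
[0.5305759  0.40064056 0.10222495] [ 0.80529983 -1.30475953 -0.7489941 ] 86.80793347625449 [-0.11090297 -0.02371838  1.3220356 ]
```

View pics/w36.png

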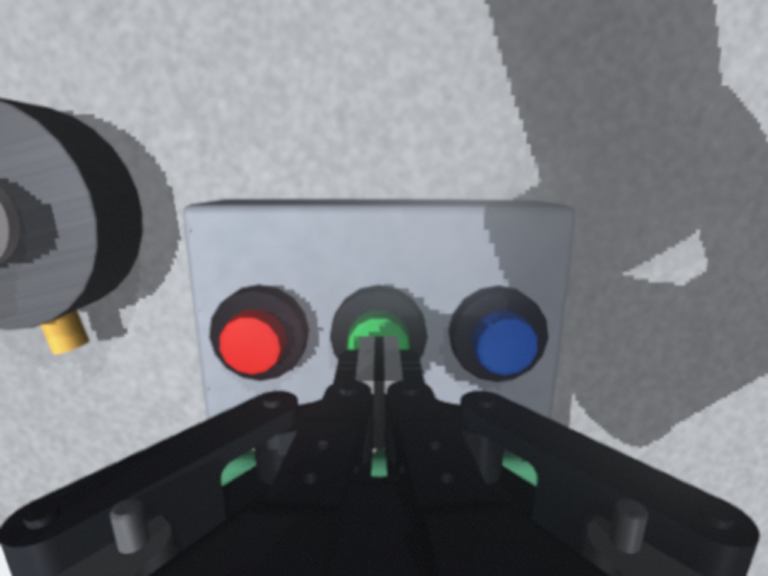

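View pics/d36c.png

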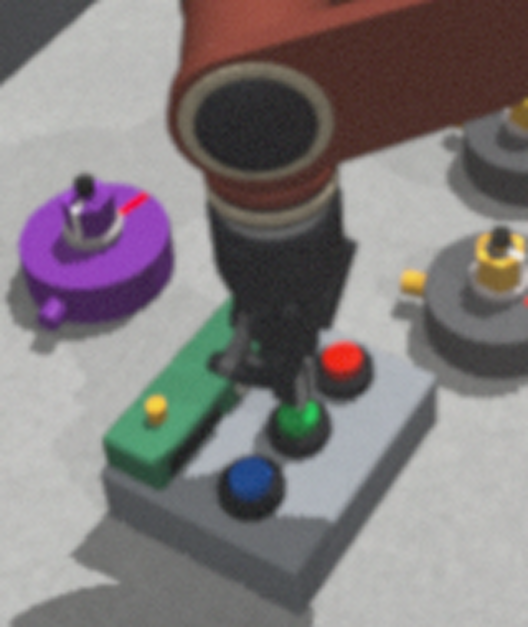

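>>> {"name": "move_arm", "arguments": {"increments": [[0, 0, 1, 0, 0], [0, 0, 1.3, 0, 0], [0, 0, 1.6, 0, 0], [0, 0, 1.6, 0, 0]]}}

```text
t: 46.92
tool_pos: [0.5324, 0.4017, 0.0897]
tool_rot: [-0.088, -3.14, 0.0]
contact_force: [0.1, 0.3, 0.5]
opening: 0.0003
```

>>> {"name": "move_arm", "arguments": {"increments": [[0, 0, 0.4, 0, 0], [0, 0, 0.7, 0, 0], [0, 0, 0.7, 0, 0]]}}

```text
t: 47.3
tool_pos: [0.533, 0.402, 0.0837]
tool_rot: [0.088, 3.139, 0.001]
contact_force: [-0.6, -0.3, 5.9]
opening: -0.0
```

>>> {"name": "move_arm", "arguments": {"increments": [[0, 0, 0.15, 0, 0], [0, 0, 0.15, 0, 0]]}}

```text
t: 47.55
tool_pos: [0.533, 0.4021, 0.083]
tool_rot: [0.087, 3.14, 0.001]
contact_force: [-2.4, -1.9, 8.0]
opening: 0.0001
```

Run:
```python
from h import *
snap('side','d37');crop('d37','d37c',(110,180,270,370),3.3)
```

```text
(no output)
```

View pics/d37c.png

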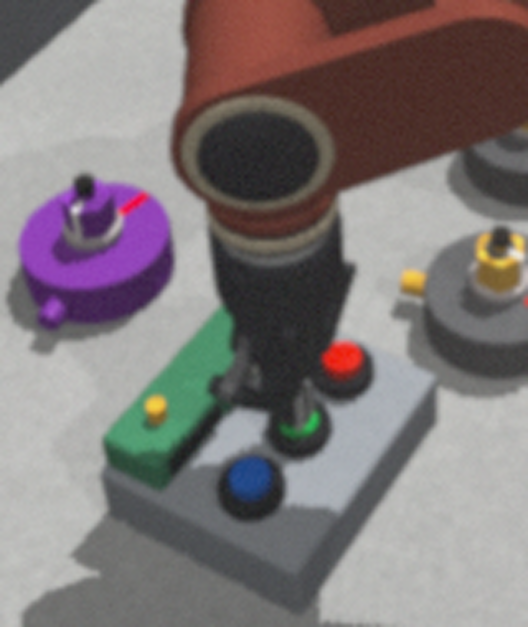

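>>> {"name": "move_arm", "arguments": {"increments": [[0, 0, -2, 0, 0], [0, 0, -3.5, 0, 0], [0, 2.6, -3.5, 0, 0], [0, 5.2, -3.5, 0, 0], [0, 5.2, -2, 0, 0]]}}

```text
t: 48.22
tool_pos: [0.5364, 0.4556, 0.1035]
tool_rot: [0.085, 3.137, 0.004]
contact_force: [-0.5, 0.9, -0.5]
opening: 0.0002
```

Run:
```python
from h import *
o=sensors.get_obs();print(o['tool_pos'],o['contact_force'],to([.535,.4525,.089]))
snap('wrist','w38')
```

```text
[0.53635459 0.4556406  0.10352326] [-0.49717421  0.922487   -0.5207611 ] [ 0.12323659 -0.32482344  1.45104692]
```

View pics/w38.png

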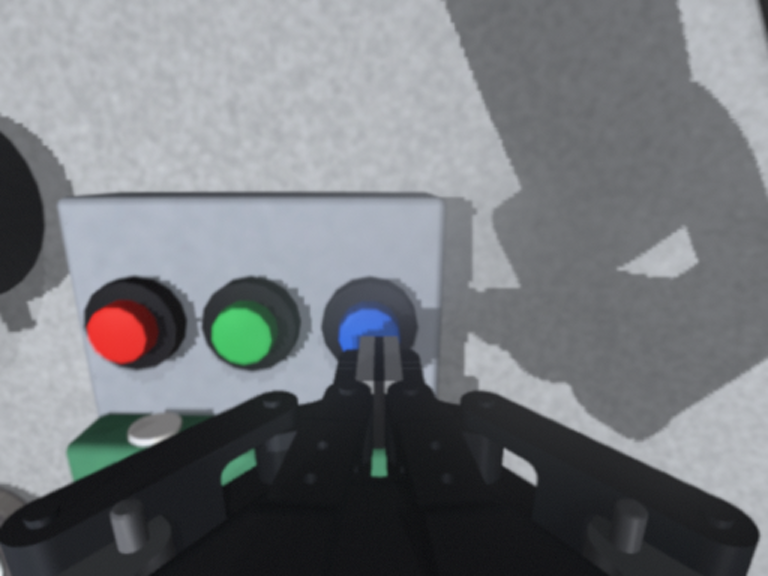

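>>> {"name": "move_arm", "arguments": {"increments": [[0.2, -0.3, 0, 0, 0], [0.2, -0.3, 1.2, 0, 0], [0.2, -0.3, 1.7, 0, 0], [0.2, -0.3, 2, 0, 0], [0.2, -0.3, 2, 0, 0]]}}

```text
t: 48.9
tool_pos: [0.5335, 0.4503, 0.083]
tool_rot: [-0.088, -3.14, 0.002]
contact_force: [-2.7, -4.3, 7.9]
opening: -0.0003
```

Run:
```python
from h import *
o=sensors.get_obs();print(o['tool_pos'],o['contact_force'])
snap('side','d39');crop('d39','d39c',(110,180,270,370),3.3)
```

```text
[0.53350074 0.45025083 0.0830203 ] [-2.72689427 -4.27367064  7.86755327]
```

View pics/d39c.png

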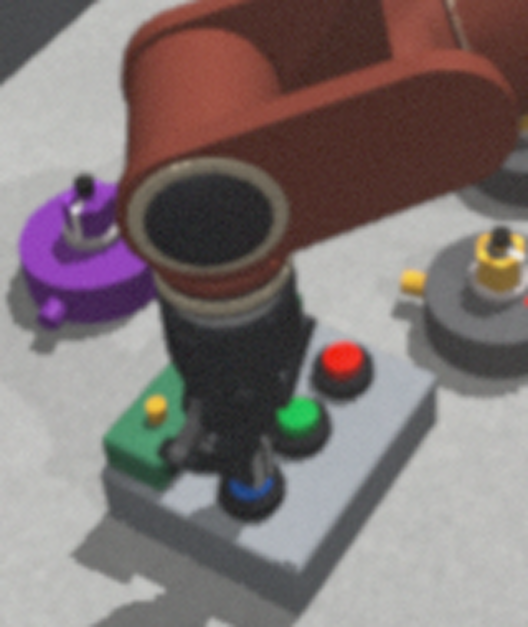

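>>> {"name": "move_arm", "arguments": {"increments": [[0, 0, -2, 0, 0], [0, 0, -4, 0, 0], [0, -5, -4, 0, 0], [0, -10.2, -4, 0, 0], [0, -10.2, -2, 0, 0]]}}

```text
t: 49.58
tool_pos: [0.5291, 0.3473, 0.1044]
tool_rot: [0.092, 3.136, 0.003]
contact_force: [-1.2, 1.3, -0.4]
opening: -0.0001
```

Run:
```python
from h import *
o=sensors.get_obs();print(o['tool_pos'],o['contact_force'],to([.5288,.349,.089]))
snap('wrist','w40')
```

```text
[0.529139   0.34733609 0.10436624] [-1.24513986  1.29393416 -0.38590473] [0.05018014 0.16074095 1.53677995]
```

View pics/w40.png

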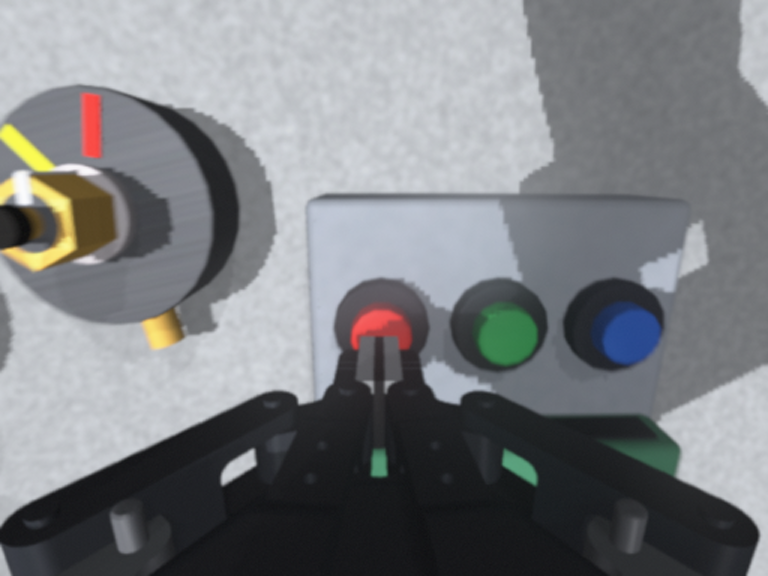

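>>> {"name": "move_arm", "arguments": {"increments": [[0.05, 0.1, 0.5, 0, 0], [0.05, 0.1, 1.2, 0, 0], [0.05, 0.1, 1.7, 0, 0], [0.05, 0.1, 2, 0, 0], [0.05, 0.1, 2, 0, 0]]}}

```text
t: 50.25
tool_pos: [0.5274, 0.3512, 0.083]
tool_rot: [0.087, 3.14, 0.003]
contact_force: [-3.5, 1.0, 6.4]
opening: -0.0
```

Run:
```python
from h import *
o=sensors.get_obs();print(o['tool_pos'],o['contact_force'])
snap('side','d41');crop('d41','d41c',(110,180,270,370),3.3)
```

```text
[0.52741335 0.35120608 0.08302256] [-3.52308056  0.99875453  6.44152808]
```

View pics/d41c.png

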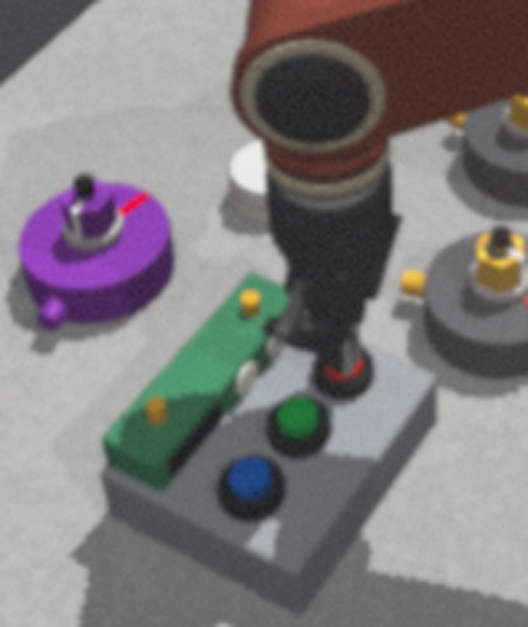

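>>> {"name": "move_arm", "arguments": {"increments": [[0, 0, -3, 0, 0], [0, 0, -8, 0, 0], [0, 0, -13, 0, 0], [0, -5, -16, 0, 0], [0, -10, -18, 0, 0]]}}

```text
t: 50.92
tool_pos: [0.5219, 0.2497, 0.2636]
tool_rot: [0.085, 3.138, 0.001]
contact_force: [0.0, -0.3, -1.1]
opening: 0.0
```

Run:
```python
from h import *
o=sensors.get_obs();print(o['t'],o['tool_pos'],o['contact_force'])
snap('scene','s42');snap('side','d42');snap('wrist','w42')
```

```text
50.925 [0.5219017  0.24968879 0.26364074] [ 0.00519363 -0.29634521 -1.10840811]
```

View pics/s42.png

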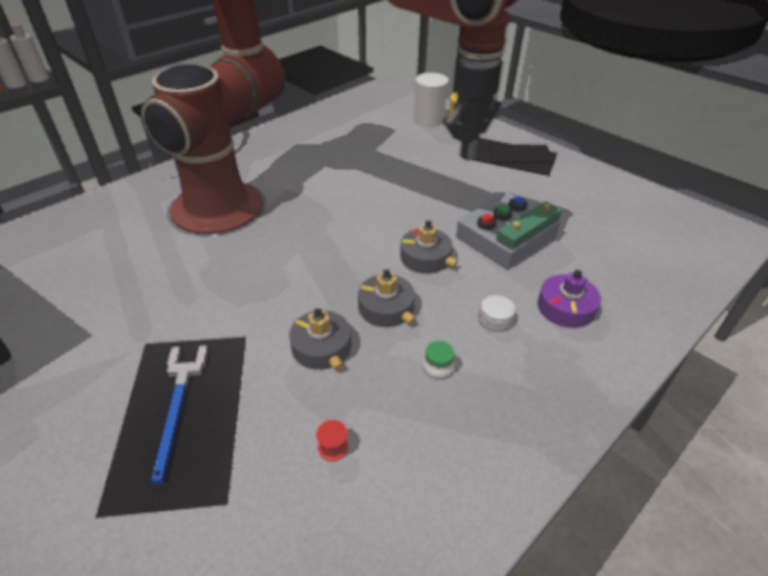

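View pics/w42.png

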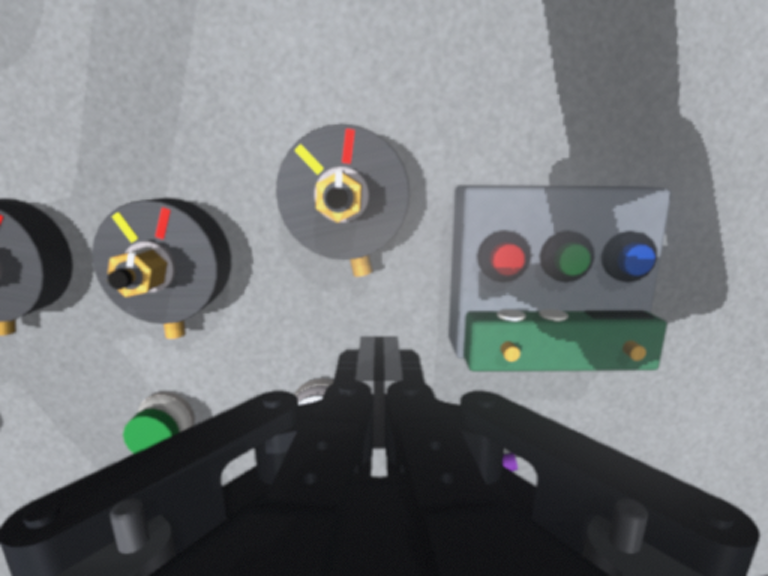

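View pics/d42.png

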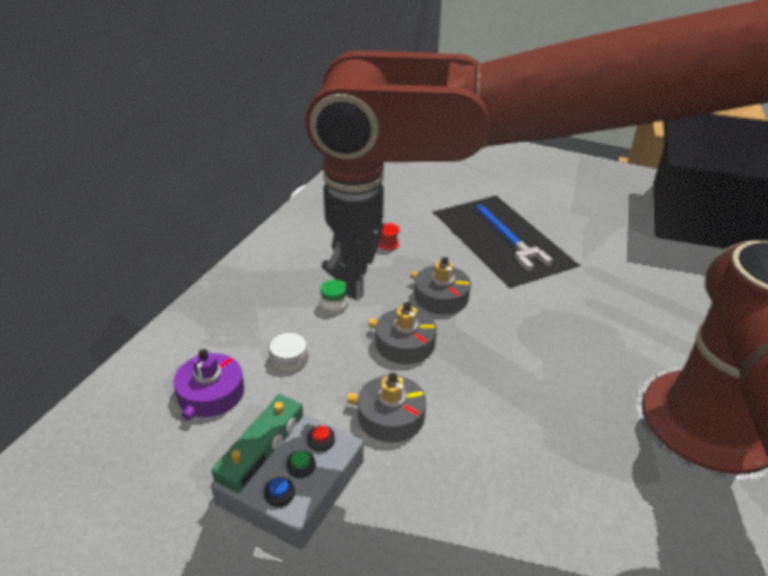

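Run:
```python
from h import *
crop('w33','w33c',(390,0,512,115),6.2)
```

```text
(no output)
```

View pics/w33c.png

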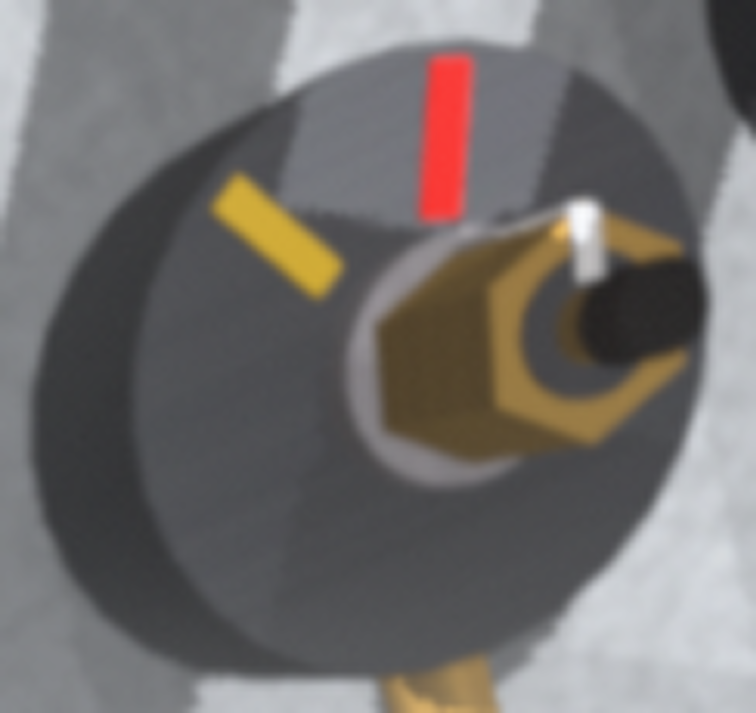

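Run:
```python
from h import *
f=lambda L:np.array(L)/6.2+[390,0]
def A(p):return np.degrees(np.arctan2(*(p[1]-p[0])[1::-1]))
l=world('w33',f([(592,440),(583,212)]),.078); r=world('w33',f([(439,220),(452,58)]),.04); y=world('w33',f([(332,283),(224,192)]),.04)
print(A(l),A(r),A(y), 3.5-np.radians((A(l)-A(r)+180)%360-180), 2.6-np.radians((A(l)-A(y)+180)%360-180))
order.finish_job()
```

```text
153.17760487655465 144.02327893222977 -163.33357619610038 3.340226871470792 3.359023078085798
the job is handed in; nothing more can be done
```

I completed the task and handed it in at about 51 s of the 210 s allowed. No verdict was reported.

**What was done**
- **Hand-tightening:** All three valves were present. I turned each nut by hand to about 2.65–2.75 rad. The base at y ≈ −0.10 turned about 15° during this, so I regripped that nut and finished the turn.
- **Spanner:** I tightened each nut with the spanner to just short of the red mark, then laid the spanner flat near the middle of the mat, well inside its edges, and released it.
- **Leak test:** I pressed green, then blue, then red, each to 6–8 N (5 N is the bottom of the spring). The wrist and side pictures showed each key going down alone and coming back up.

**Last checks**
- **Nut readings from the pictures:**

| Valve | Nut, rad (limit 3.25) |
|---|---|
| y ≈ −0.10 | 3.34–3.36 |
| y ≈ 0.05 | about 3.4 |
| y ≈ 0.22 | about 3.37 |

  The valve at y ≈ −0.10 had looked like 3.4 while I was tightening it, so the later, lower reading disagrees by about 0.05 rad. These readings could be off by roughly that much, and all three stay above the limit.
- **Everything else:** In the last pictures the spanner was still on the mat, all keys were up, and the jar, spool and tin were where they started. The arm was clear of everything at about 0.26 m height.

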